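# Load circuit modules into a dry box through its slot and start the timer

### The arm

A 7-joint arm with a two-finger parallel gripper is mounted at the origin on the work surface. World frame = base frame: x ahead of the robot, y to its left, z up, the work surface at z = 0. Lengths are in m, angles in rad, forces in N, time in s.
With the tool pointing down it reaches from about 0.425 to 0.8 m from the base axis. Payload 8.3 kg.
Tool frame: the origin (TCP) lies at the centre of the arm's flange, where the gripper is bolted on; the fingertips stand 173 mm ahead of it and the grasp point (between the pads) lies 155 mm ahead of it (bot.nose_length is the distance from the TCP to the fingertips, in m); z points along the fingers, x is the direction in which the jaws open and shut, and the axes are right-handed (so a half turn about z gives the same grasp; the last joint's range is limited). The gripper opens to 85 mm and grips with 20 to 120 N. Pads are 22 mm wide; open, the fingers measure 114 mm over their backs; the gripper's body (76 mm by 85 mm) begins 54 mm behind the grasp point. The pads swing forward as they close: fully open they stand 13 mm farther back than shut.
Start: joints at [1.232, 0.383, 0.016, 1.37, -0.006, 1.388, -0.046], TCP at [0.17, -0.601, 0.405] pointing down, gripper open.
Joint ranges: [-2.95, 2.95], [-0.25, 2.06], [-1.52, 1.56], [0.18, 2.33], [-1.44, 4.58], [0.02, 2.06], [-3.01, 3.01]. Speed limits (rad/s): [2.39, 2.39, 3.01, 3.01, 3.14, 3.14, 3.14].

### API

Orientations are given as a 3x3 rotation matrix whose columns are the frame's x, y, z axes.
In Python, from cell import readout, cams, job_done, bot gives the robot as it stands.
- The arm moves only by the tool play_rows, never from a script. Its argument "increments" is a list of rows, each an object of numbers: "dx", "dy", "dz": the shift along the tool's x, y, z in cm; "rx", "ry", "rz": the turn, a rotation vector about the tool's x, y, z in rad. In form: [{"dx": .., "dy": .., "dz": .., "rx": .., "ry": .., "rz": ..}, ...]. A call has 1 to 12 rows; each row shifts and turns the pose as measured when the row begins, along the tool's axes as they then stand; what a row does not reach is not made up. A row lasts 1/10 s, in which the tool goes at most 50 mm and 8.59 degrees, less where a joint would pass 70% of its speed; a pose out of reach is approached as far as the arm can. A call with a gripper value outside its range is refused whole. "gripper" is the opening in per cent of the stroke, from 0 (shut) to 100 (fully open), set as the call begins (left out, the last holds). The fingers move at their own pace and stop on an object; "force" is the grip in N (left out, the last holds). Time passes only in rows, so rows that do not move let the fingers close. It gives the time, the measured TCP pose, the force and the opening at its end, in the units of the state.
- readout.read_state(): the state, without advancing time (a new reading comes with each control period).
- cams.capture(name): name is "scene" or "top" or "wrist"; returns a dict with "img" (480x640x3 uint8, red, green, blue), "fx", "fy", "cx", "cy" (pixels), "extrinsics" (4x4, takes a point from world to camera coordinates); the wrist camera has in their place "hand_eye" (4x4, takes a point from camera to tool coordinates, whose origin is the TCP and whose axes are the tool frame's). Camera axes: x right, y down, z forward; pixel columns grow to the right and rows downward; lengths in m; the calibration is good to about 2 mm. A picture is of the moment at which its call begins: read the wrist's pose just before it. There is no depth.
- job_done(): hands the job in, once; it reports no verdict.
The state is a dict: "t": time; "joint_pos": joint angles; "dq": joint speeds; "effort": joint torques, N m; "position": TCP position; "orientation": TCP orientation; "wrist_force": force on the tool from outside, world axes, zero at the start; "torque": the same for the moment, N m; "width": finger opening in m.
Only numpy, scipy, OpenCV 4.12 (cv2) and the standard library are available. Lean on these libraries where they do the work, as an engineer would, in place of code of your own. Each camera call takes 0.05 s, during which the arm holds its last target.

### The job

Slide the dry box's shutter fully open, tip every green circuit module on the mat edge-on through the narrow slot so that it drops into the box, then slide the shutter fully shut again. After that turn the timer's dial clockwise until its white pointer lines up with the red index clip, and last press the green start button fully down and let it go. Leave the other things on the desk where they are.

Things in the scene. Friction and masses are not known exactly. Their poses are not given: they have to be found in the camera images.
- module1: green flat circuit module with brass strips, a rigid slab 64 mm (its x) x 46 mm (its y) x 10 mm (its z), 50 g, lying flat on the mat at the start; origin at the centre of its underside. Three or four of the four modules are present.
- module2: green flat circuit module with brass strips, a rigid slab 64 mm (its x) x 46 mm (its y) x 10 mm (its z), 50 g, lying flat on the mat at the start; origin at the centre of its underside. Three or four of the four modules are present.
- module3: green flat circuit module with brass strips, a rigid slab 64 mm (its x) x 46 mm (its y) x 10 mm (its z), 50 g, lying flat on the mat at the start; origin at the centre of its underside. Three or four of the four modules are present.
- module4: green flat circuit module with brass strips, a rigid slab 64 mm (its x) x 46 mm (its y) x 10 mm (its z), 50 g, lying flat on the mat at the start; origin at the centre of its underside. Three or four of the four modules are present.
- drybox: fixed clear-walled box with a flat grey lid, 180 mm (its x) x 220 mm (its y) x 150 mm high; origin at the centre of its underside. Hollow below its 3 mm lid, with a sloping deflector that throws modules towards its +x side; the lid's only opening is the slot. A low rail (look only) runs along each side of the shutter's path.
- slot (a point): centre of the slot, in the plane of the lid's upper face, 150 mm above the desk, at (0, -40) mm in the box's frame. The slot is 60 mm long along the box's y and 20 mm wide along the box's x, edged with yellow stripes on its long sides; a module passes only with its 46 mm edge leading, and at 45 degrees or steeper to the lid. Same axes as the box.
- shutter (a joint): blue shutter plate on the lid (72 mm along y, 42 mm along x, top 4 mm above the lid), sliding along the box's +y: 0 m = shut over the slot, 0.09 m = fully open; about 1.2 N of friction, stays where it is left.
- shutter_tab (a point): centre of the top of the shutter's black grip tab, 16 x 16 mm in plan and 30 mm tall, standing on the shutter plate (its foot is 4 mm above the lid, its top 34 mm above the lid); moves with the shutter, at y = -16 mm in the box's frame when shut and +74 mm when open. Same axes as the box.
- timer: fixed white timer unit, 110 mm (its x) x 165 mm (its y) x 50 mm high; origin on the desk straight below the dial's axis; the casing runs from y = -112 to +52 mm.
- dial (a joint): timer dial, rad, grows clockwise seen from above, range 0 to 3.1, starts at 0 to 0.4; at 0 the pointer points along the timer's -x. Turns with 0.03 N m of friction and stays where it is left.
- dial_grip (a point): point on the dial's axis at the height to grip, 87 mm above the desk. The grip is an upright bar 42 mm long (along the pointer's line), 14 mm thick, its top 94 mm and its foot 64 mm above the desk, on a disc of radius 22 mm.
- dial_pointer (a point): tip of the dial's white pointer, 36 mm from the dial's axis; turns with the dial.
- index_mark (a point): inner tip of the red index clip, 36 mm from the dial's axis, fixed on the timer's top during a run, 1.0 to 2.6 rad clockwise of the timer's -x direction; the clip is 12 mm long (radially), 5 mm wide and stands 4 mm above the casing. The dial is set when the pointer's tip is at this point in plan.
- start (a joint): green start button, m: 0 = up, 0.006 = fully down; about 5 N, springs back.
- start_top (a point): centre of the top of the green start button's cap, 28 mm across, 68 mm above the desk when up, 78 mm along the timer's -y from the dial's axis; the button's black collar is 44 mm across and 12 mm high above the casing.
- eraser: white eraser, 26 x 16 x 12 mm, lying between the modules; not to be disturbed; origin at the centre of its underside.
- spool: aluminium wire spool, 50 mm across, 35 mm high, standing; not to be disturbed; origin at the centre of its underside.
- mouse: black computer mouse, 100 x 58 x 33 mm; not to be disturbed; origin at the centre of its underside.
- screwdriver: yellow-handled screwdriver, 160 mm long along its x, lying; not to be disturbed; origin under its middle.
- mug: white mug, 80 mm across, 90 mm high, upright; not to be disturbed; origin at the centre of its underside.
- multimeter: grey multimeter, 150 x 75 x 35 mm, lying; not to be disturbed; origin at the centre of its underside.
Mind the look-alikes: they are no part of the job. Leave any blue look-alike of the module2 alone.

How it is judged:
By the outcome, as a careful person would: the job done as asked, in the order asked, and still so for the second after the job is handed in, with the robot touching nothing.
Of module1, module2, module3, module4 only 3 to 4 are there at a start; the rules pass over those that are not, and their reading is None.
At some moment in a run one of module1, module2, module3, module4 may be knocked a few centimetres aside while the robot is not near it.
Once in a run the grip may slacken for a moment while it holds something.
It also fails if it takes over 210 s, if anything falls off the work surface, if the arm or the gripper's body presses on something with over 40 N, if the wrist force passes 120 N, or if a joint passes its speed limit or range.

## Working session

There is one attempt and no reset: what is moved stays moved. The work goes in short steps, Python scripts to look and compute and a tool call to move; the robot and the scene stay as the last step left them, time stands still between calls to the robot, and variables do not carry over. Pictures are saved under pics/ and viewed, and the job is handed in when it is done.

Besides the shell and the picture viewer there is one more tool, called in YAML: its name, and indented under it one key for each argument. play_rows: Moves the arm, as the interface text tells. Its arguments: {"type":"object","properties":{"increments":{"type":"array","items":{"type":"object","properties":{"dx":{"type":"number"},"dy":{"type":"number"},"dz":{"type":"number"},"rx":{"type":"number"},"ry":{"type":"number"},"rz":{"type":"number"}}}},"gripper":{"type":"number"},"force":{"type":"number"}},"required":["increments"]}

```bash
ls -la; mkdir -p pics; cat > h.py <<'E'
import numpy as np, cv2
from cell import readout, cams, job_done, bot
def snap(name, fn):
    s=readout.read_state(); c=cams.capture(name)
    cv2.imwrite('pics/'+fn, cv2.cvtColor(c['img'],cv2.COLOR_RGB2BGR))
    K=np.array([[c['fx'],0,c['cx']],[0,c['fy'],c['cy']],[0,0,1.]])
    if 'extrinsics' in c: T=np.array(c['extrinsics'])
    else:
        W=np.eye(4);W[:3,:3]=s['orientation'];W[:3,3]=s['position']
        T=np.linalg.inv(W@np.array(c['hand_eye']))
    np.savez('pics/'+fn+'.npz',K=K,T=T)
    return c['img'],K,T
def cal(fn):
    d=np.load('pics/'+fn+'.npz'); return d['K'],d['T']
def onz(fn,uv,z):
    K,T=cal(fn);R=T[:3,:3];C=-R.T@T[:3,3]
    d=R.T@np.linalg.inv(K)@np.array([uv[0],uv[1],1.])
    return C+d*(z-C[2])/d[2]
def proj(fn,p):
    K,T=cal(fn);q=K@(T[:3,:3]@np.asarray(p,float)+T[:3,3]);return q[:2]/q[2]
def tri(obs):
    A=[];b=[]
    for fn,uv in obs:
        K,T=cal(fn);R=T[:3,:3];C=-R.T@T[:3,3]
        d=R.T@np.linalg.inv(K)@np.array([uv[0],uv[1],1.]);d/=np.linalg.norm(d)
        M=np.eye(3)-np.outer(d,d);A.append(M);b.append(M@C)
    return np.linalg.lstsq(np.vstack(A),np.hstack(b),rcond=None)[0]
E
python3 - <<'E'
from h import *
np.set_printoptions(precision=3,suppress=True)
for n in ['scene','top','wrist']:
    i,K,T=snap(n,n+'0.png'); print(n,K,T, -T[:3,:3].T@T[:3,3])
s=readout.read_state();print(s)
E
```

```text
total 12
drwxr-xr-x  3 agent agent 4096 Dec  7 14:07 .
drwxr-xr-x 23 root  root  4096 Dec  7 14:07 ..
drwxr-xr-x  2 agent agent 4096 Dec  7 14:07 pics
scene [[455.933   0.    313.615]
 [  0.    455.933 240.071]
 [  0.      0.      1.   ]] [[ 0.232  0.973 -0.003 -0.08 ]
 [ 0.579 -0.141 -0.803 -0.216]
 [-0.781  0.185 -0.596  1.482]
 [ 0.     0.     0.     1.   ]] [ 1.302 -0.226  0.71 ]
top [[528.925   0.    314.233]
 [  0.    528.925 234.082]
 [  0.      0.      1.   ]] [[ 0.024 -1.    -0.009 -0.033]
 [-0.997 -0.023 -0.072  0.532]
 [ 0.072  0.011 -0.997  1.219]
 [ 0.     0.     0.     1.   ]] [ 0.444 -0.034  1.254]
wrist [[415.113   0.    313.533]
 [  0.    415.113 229.066]
 [  0.      0.      1.   ]] [[ 0.273 -0.962 -0.001 -0.624]
 [-0.929 -0.264  0.258 -0.033]
 [-0.248 -0.069 -0.966  0.378]
 [ 0.     0.     0.     1.   ]] [ 0.234 -0.583  0.373]
{'t': 0.15, 'joint_pos': array([ 1.232,  0.384,  0.016,  1.371, -0.006,  1.388, -0.047]), 'dq': array([ 0.001, -0.   , -0.   , -0.003, -0.001,  0.002, -0.001]), 'effort': array([  0.002, -62.815,   0.845, -37.217,   0.016,   0.011,  -0.   ]), 'position': array([ 0.17 , -0.601,  0.404]), 'orientation': array([[ 0.272, -0.962, -0.   ],
       [-0.962, -0.272,  0.001],
       [-0.002, -0.   , -1.   ]]), 'wrist_force': array([ 0.045, -0.018, -0.245]), 'torque': array([-0.027,  0.004, -0.014]), 'width': 0.08532758529455665}
```

View pics/top0.png

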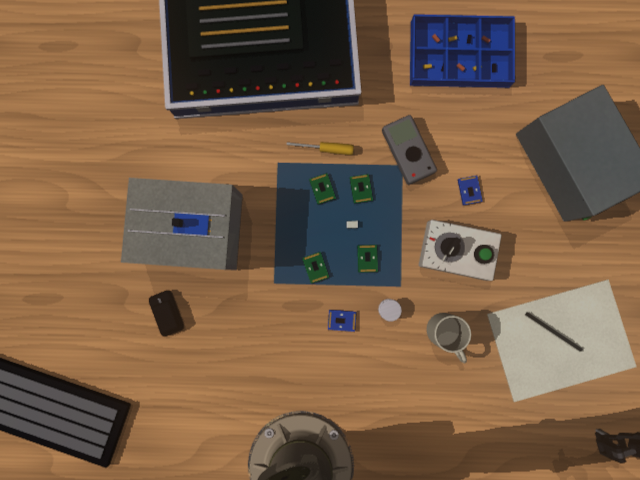

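View pics/scene0.png

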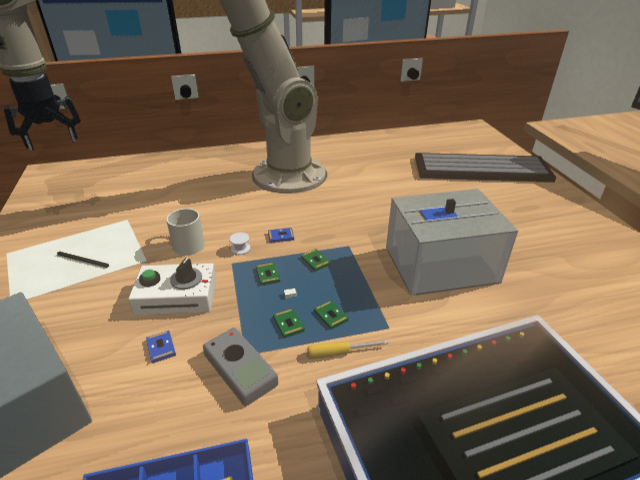

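The top view shows the box at left (~(182,224) px, tab at (178,223)) and four green modules at about (322,188), (361,188), (316,267) and (368,258). The timer is at (461,250), and there are two blue look-alikes. Next I'll zoom in.

```bash
python3 - <<'E'
import cv2
t=cv2.imread('pics/top0.png');s=cv2.imread('pics/scene0.png')
def c(im,x0,x1,y0,y1,k,f): cv2.imwrite('pics/'+f,cv2.resize(im[y0:y1,x0:x1],None,fx=k,fy=k,interpolation=cv2.INTER_CUBIC))
c(t,110,250,170,275,5,'c_box.png');c(t,270,410,158,290,4.5,'c_mat.png');c(t,410,510,210,290,7,'c_tim.png')
c(s,380,520,180,300,5,'c_sbox.png');c(s,120,225,245,320,7,'c_stim.png')
E
```

```text
(no output)
```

View pics/c_box.png

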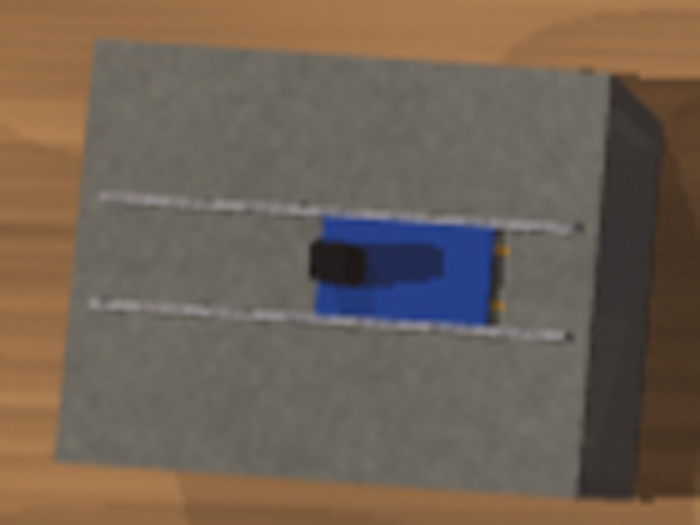

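View pics/c_mat.png

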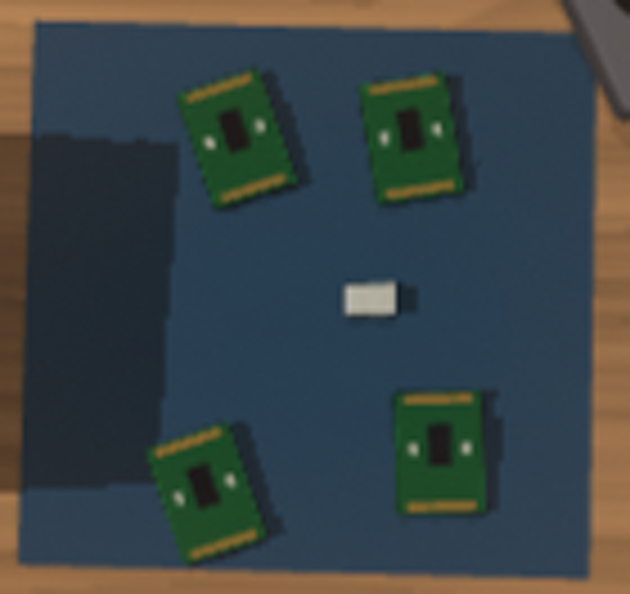

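View pics/c_tim.png

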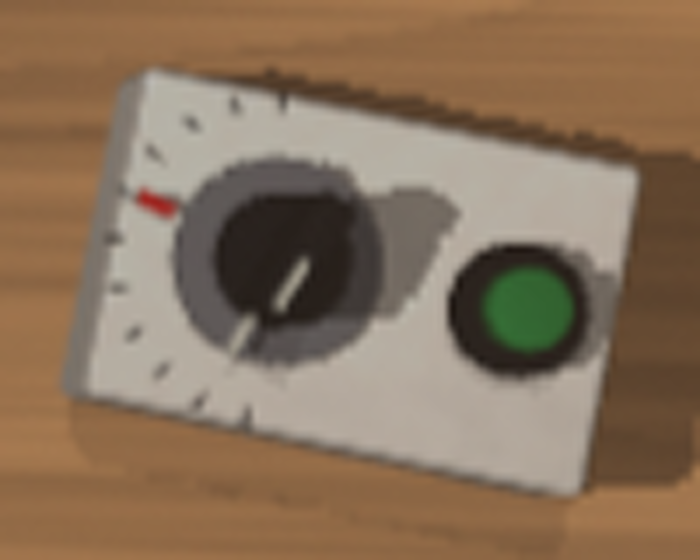

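View pics/c_sbox.png

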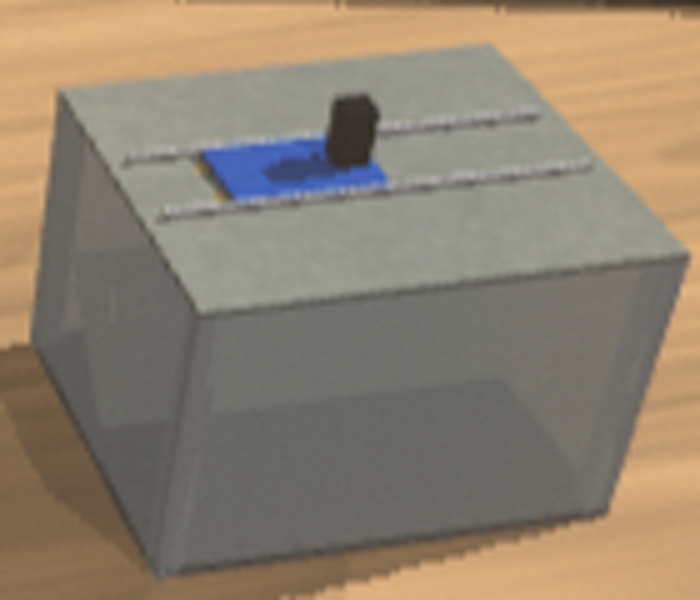

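View pics/c_stim.png

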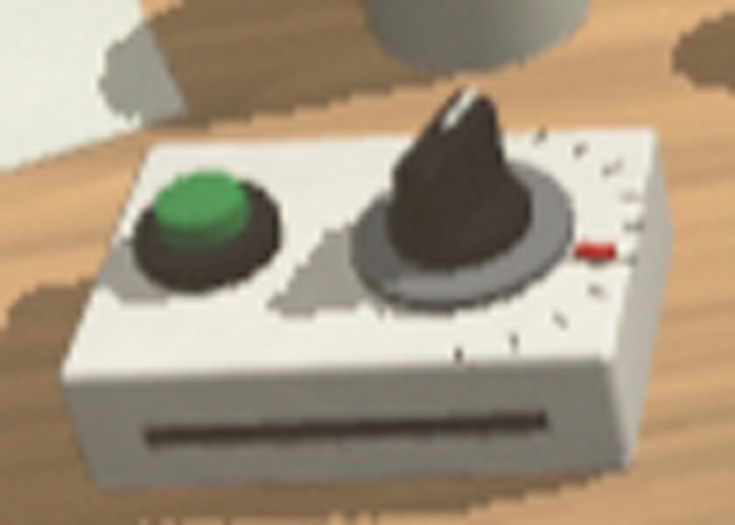

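```bash
cat >> h.py <<'E'
def mods(fn,z=.010):
    im=cv2.imread('pics/'+fn); hsv=cv2.cvtColor(im,cv2.COLOR_BGR2HSV)
    m=cv2.inRange(hsv,(45,90,40),(80,255,255))
    m=cv2.morphologyEx(m,cv2.MORPH_CLOSE,np.ones((7,7)))
    out=[]
    for c in cv2.findContours(m,cv2.RETR_EXTERNAL,cv2.CHAIN_APPROX_NONE)[0]:
        if cv2.contourArea(c)<60: continue
        p=np.array([onz(fn,q[0],z)[:2] for q in c],np.float32)
        (cx,cy),(w,h),a=cv2.minAreaRect(p)
        if w<h: w,h,a=h,w,a-90
        a=(a+90)%180-90
        out.append((cx,cy,a,w,h)); print('ctr %.4f %.4f yaw %.1f size %.4f %.4f'%out[-1])
    return out
E
python3 - <<'E'
from h import *
mods('top0.png')
print('tab',onz('top0.png',(110+325/5,170+260/5),.184),'tab foot edge',onz('top0.png',(110+368/5,170+265/5),.154))
E
```

```text
ctr 0.4555 -0.0249 yaw 20.9 size 0.0646 0.0463
ctr 0.4958 -0.4220 yaw 0.1 size 0.0282 0.0281
ctr 0.4799 -0.1459 yaw 1.4 size 0.0610 0.0468
ctr 0.6449 -0.1285 yaw 10.3 size 0.0649 0.0468
ctr 0.6430 -0.0365 yaw 19.9 size 0.0643 0.0464
tab [0.53890875 0.26159429 0.184     ] tab foot edge [0.53988486 0.25175481 0.154     ]
```

```bash
cat >> h.py <<'E'
from scipy.spatial.transform import Rotation as Ro
RB=np.array([[-.0462,-.9989,0],[-.9989,.0462,0],[0,0,-1.]])  # tool down, x=-boxy, y=-boxx
def Rdown(yaw):  # tool y = -(cos,sin) , z down
    c,s=np.cos(yaw),np.sin(yaw); y=np.array([-c,-s,0]);z=np.array([0,0,-1.]);return np.column_stack([np.cross(y,z),y,z])
def tilt(R,t): # tilt outward about tool x so z moves toward -y_tool
    return R@Ro.from_euler('x',t).as_matrix()
def go(p,R=None,via=None):
    s=readout.read_state();O=np.array(s['orientation']);
    if R is None:R=O
    rv=Ro.from_matrix(O.T@R).as_rotvec();d=np.array(p)-s['position']
    print('t %.1f pos %s w %.4f F %s'%(s['t'],np.round(s['position'],4),s['width'],np.round(s['wrist_force'],1)))
    print(' shift now-frame cm',np.round(O.T@d*100,2),' in target-frame cm',np.round(R.T@d*100,2),' rotvec',np.round(rv,4))
E
python3 - <<'E'
from h import *
print(tilt(RB,.5)[:,2])
go((.50,-.20,.40),RB)
E
```

```text
[ 0.47889817 -0.02214946 -0.87758256]
t 0.1 pos [ 0.1702 -0.6012  0.4039] w 0.0853 F [ 0.  -0.  -0.2]
 shift now-frame cm [-29.62 -42.66   0.44]  in target-frame cm [-41.6  -31.09   0.39]  rotvec [2.000e-04 1.500e-03 3.221e-01]
```

play_rows:
  increments:
    - {"rz":0.107,"dy":-4.2,"dx":0.5}
    - {"rz":0.107,"dy":-4.2}
    - {"rz":0.107,"dy":-4.2,"dx":-0.5}

```text
invalid input
```

```bash
python3 - <<'E'
from h import *
go((.50,-.20,.40),RB)
E
```

```text
t 0.1 pos [ 0.1702 -0.6012  0.4039] w 0.0853 F [ 0.  -0.  -0.2]
 shift now-frame cm [-29.62 -42.66   0.44]  in target-frame cm [-41.6  -31.09   0.39]  rotvec [2.000e-04 1.500e-03 3.221e-01]
```

play_rows:
  increments:
    - {"dx":0.5,"dy":-4.2,"dz":0,"rx":0,"ry":0,"rz":0.107}
    - {"dx":0,"dy":-4.2,"dz":0,"rx":0,"ry":0,"rz":0.107}
    - {"dx":-0.5,"dy":-4.2,"dz":0,"rx":0,"ry":0,"rz":0.107}
  gripper: 100
  force: 40

```text
t: 0.45
position: [0.2884, -0.5836, 0.4029]
orientation: [[-0.07, -0.998, -0.006], [-0.998, 0.07, 0.001], [-0.0, 0.006, -1.0]]
wrist_force: [0.3, -0.0, 0.3]
width: 0.0852
```

```bash
python3 - <<'E'
from h import *
go((.50,-.20,.40),RB)
E
```

```text
t 0.5 pos [ 0.2884 -0.5836  0.4029] w 0.0852 F [ 0.3 -0.   0.3]
 shift now-frame cm [-39.75 -18.42   0.19]  in target-frame cm [-39.29 -19.36   0.29]  rotvec [ 0.0061  0.0005 -0.0239]
```

play_rows:
  increments:
    - {"dx":-4.2,"dy":-2.2,"dz":0,"rx":0,"ry":0,"rz":-0.024}
    - {"dx":-4.2,"dy":-2.2,"dz":0,"rx":0,"ry":0,"rz":0}
    - {"dx":-4.2,"dy":-2.2,"dz":0,"rx":0,"ry":0,"rz":0}
    - {"dx":-4.2,"dy":-2.2,"dz":0,"rx":0,"ry":0,"rz":0}
    - {"dx":-4.2,"dy":-2.2,"dz":0,"rx":0,"ry":0,"rz":0}
    - {"dx":-4.2,"dy":-2.2,"dz":0,"rx":0,"ry":0,"rz":0}
    - {"dx":-4.2,"dy":-2.2,"dz":0,"rx":0,"ry":0,"rz":0}
    - {"dx":-4.2,"dy":-2.2,"dz":0,"rx":0,"ry":0,"rz":0}
    - {"dx":-4.2,"dy":-2.2,"dz":0,"rx":0,"ry":0,"rz":0}

```text
t: 1.35
position: [0.5143, -0.2035, 0.3962]
orientation: [[-0.051, -0.999, -0.011], [-0.999, 0.051, 0.006], [-0.005, 0.012, -1.0]]
wrist_force: [0.5, -1.4, -0.7]
width: 0.0855
```

```bash
python3 - <<'E'
from h import *
go((.539,.261,.42),RB)
E
```

```text
t 1.4 pos [ 0.5143 -0.2035  0.3962] w 0.0855 F [ 0.5 -1.4 -0.7]
 shift now-frame cm [-46.53  -0.09  -2.15]  in target-frame cm [-46.52  -0.33  -2.38]  rotvec [ 0.0117  0.0051 -0.0046]
```

play_rows:
  increments:
    - {"dx":-4.3,"dy":0,"dz":-0.3,"rx":0.006,"ry":0,"rz":0}
    - {"dx":-4.3,"dy":0,"dz":-0.3,"rx":0.006,"ry":0.005,"rz":0}
    - {"dx":-4.3,"dy":0,"dz":-0.3,"rx":0,"ry":0,"rz":0}
    - {"dx":-4.3,"dy":0,"dz":-0.3,"rx":0,"ry":0,"rz":0}
    - {"dx":-4.3,"dy":0,"dz":-0.3,"rx":0,"ry":0,"rz":0}
    - {"dx":-4.3,"dy":0,"dz":-0.3,"rx":0,"ry":0,"rz":0}
    - {"dx":-4.3,"dy":0,"dz":-0.3,"rx":0,"ry":0,"rz":0}
    - {"dx":-4.3,"dy":0,"dz":-0.3,"rx":0,"ry":0,"rz":0}
    - {"dx":-4.3,"dy":0,"dz":-0.3,"rx":0,"ry":0,"rz":0}
    - {"dx":-4.3,"dy":0,"dz":-0.3,"rx":0,"ry":0,"rz":0}
    - {"dx":-3,"dy":0,"dz":0,"rx":0,"ry":0,"rz":0}
    - {"dx":0,"dy":0,"dz":0,"rx":0,"ry":0,"rz":0}

```text
t: 2.55
position: [0.5339, 0.2825, 0.4249]
orientation: [[-0.041, -0.999, -0.004], [-0.999, 0.041, 0.004], [-0.003, 0.005, -1.0]]
wrist_force: [-0.5, -0.9, -0.3]
width: 0.0852
```

```bash
python3 - <<'E'
from h import *
go((.539,.261,.42),RB)
i,K,T=snap('wrist','w1.png')
print(proj('w1.png',(.539,.261,.184)))
print(readout.read_state()['joint_pos'])
E
```

```text
t 2.5 pos [0.5339 0.2825 0.4249] w 0.0852 F [-0.5 -0.9 -0.3]
 shift now-frame cm [ 2.13 -0.59  0.48]  in target-frame cm [ 2.12 -0.6   0.49]  rotvec [0.0046 0.0034 0.0056]
[355.99917047 234.56868369]
[-0.16020625  0.37498672 -0.51053227  1.3781338   0.17712099  1.43670462
 -2.27813835]
```

View pics/w1.png

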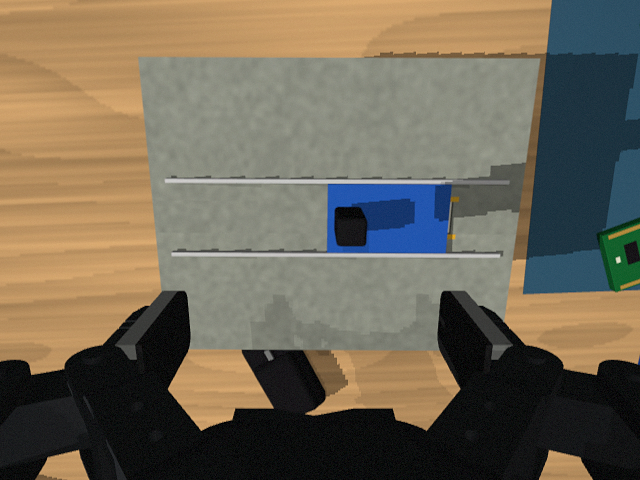

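The wrist view shows the lid square to the view, the tab's top around (351,225), and yellow stripe ends at (455,198) and (452,237). Now I'll zoom and triangulate.

```bash
python3 - <<'E'
from h import *
im=cv2.imread('pics/w1.png')
c=cv2.resize(im[165:275,300:480],None,fx=4.4,fy=4.4,interpolation=cv2.INTER_CUBIC)
c=cv2.convertScaleAbs(c,alpha=2.2,beta=10)
cv2.imwrite('pics/c2.png',c)
t=cv2.imread('pics/top0.png');c=cv2.resize(t[205:245,160:220],None,fx=12,fy=12,interpolation=cv2.INTER_CUBIC)
cv2.imwrite('pics/c3.png',cv2.convertScaleAbs(c,alpha=2.5,beta=10))
for u in [(140,58),(540,58),(505,350)]: print(onz('w1.png',u,.15))
E
```

```text
[0.63426141 0.37459689 0.15      ]
[0.6254497  0.15625438 0.15      ]
[0.44620805 0.1608562  0.15      ]
```

View pics/c2.png

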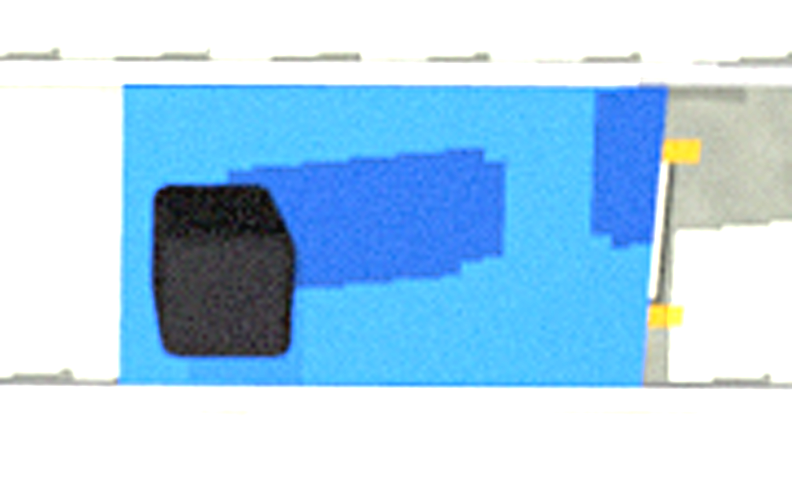

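View pics/c3.png

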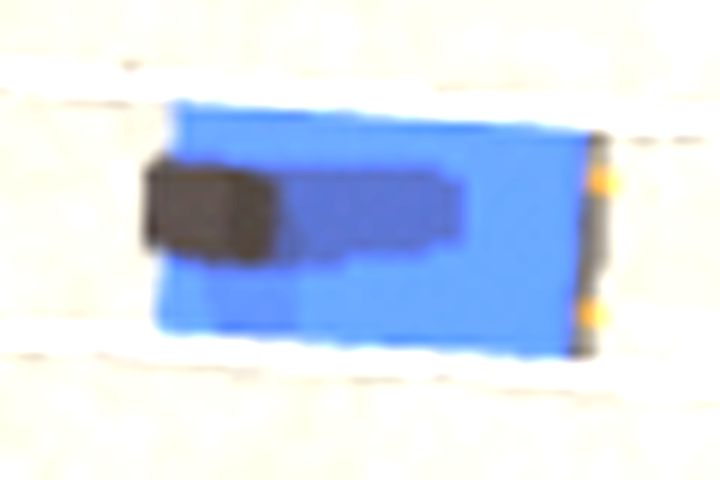

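```bash
python3 - <<'E'
from h import *
w=(300+225/4.4,165+297/4.4);t=(160+190/12,205+205/12)
print('tab',tri([('w1.png',w),('top0.png',t)]),onz('w1.png',w,.184))
a=onz('w1.png',(300+700/4.4,165+152/4.4),.15);b=onz('w1.png',(300+683/4.4,165+317/4.4),.15);print(a,b,(a+b)/2)
go((.540,.262,.39),RB)
E
```

```text
tab [0.538847   0.26240242 0.17707175] [0.54022675 0.26352951 0.184     ]
[0.54844718 0.19626199 0.15      ] [0.52521331 0.19741153 0.15      ] [0.53683025 0.19683676 0.15      ]
t 2.6 pos [0.5345 0.2806 0.4249] w 0.0854 F [-0.1 -0.7  0.5]
 shift now-frame cm [ 1.84 -0.64  3.48]  in target-frame cm [ 1.83 -0.64  3.49]  rotvec [0.0043 0.0022 0.0038]
```

play_rows:
  increments:
    - {"dx":1.0,"dy":-0.4,"dz":1.5,"rx":0.004,"ry":0.002,"rz":0.004}
    - {"dx":0.8,"dy":-0.2,"dz":1.5,"rx":0,"ry":0,"rz":0}
    - {"dx":0,"dy":0,"dz":2,"rx":0,"ry":0,"rz":0}
    - {"dx":0,"dy":0,"dz":2,"rx":0,"ry":0,"rz":0}
    - {"dx":0,"dy":0,"dz":1.5,"rx":0,"ry":0,"rz":0}
    - {"dx":0,"dy":0,"dz":0,"rx":0,"ry":0,"rz":0}
  gripper: 60

```text
t: 3.2
position: [0.5419, 0.2532, 0.3363]
orientation: [[-0.056, -0.998, 0.0], [-0.998, 0.056, -0.005], [0.005, -0.001, -1.0]]
wrist_force: [0.1, -0.5, 0.9]
width: 0.0512
```

```bash
python3 - <<'E'
from h import *
go((.5395,.2627,.335),RB)
E
```

```text
t 3.2 pos [0.5419 0.2532 0.3363] w 0.0512 F [ 0.1 -0.5  0.9]
 shift now-frame cm [-0.94  0.29  0.12]  in target-frame cm [-0.94  0.28  0.13]  rotvec [-0.0007 -0.0051 -0.0095]
```

play_rows:
  increments:
    - {"dx":-0.6,"dy":0.2,"dz":0.1,"rx":0,"ry":-0.005,"rz":-0.009}
    - {"dx":-0.2,"dy":0,"dz":0,"rx":0,"ry":0,"rz":0}
    - {"dx":0,"dy":0,"dz":0,"rx":0,"ry":0,"rz":0}

```text
t: 3.5
position: [0.5411, 0.2599, 0.3371]
orientation: [[-0.049, -0.999, 0.003], [-0.999, 0.049, 0.0], [-0.0, -0.003, -1.0]]
wrist_force: [0.3, -0.2, 0.2]
width: 0.0512
```

play_rows:
  increments:
    - {"dx":0,"dy":0,"dz":0,"rx":0,"ry":0,"rz":0}
    - {"dx":0,"dy":0,"dz":0,"rx":0,"ry":0,"rz":0}
    - {"dx":0,"dy":0,"dz":0,"rx":0,"ry":0,"rz":0}
    - {"dx":0,"dy":0,"dz":0,"rx":0,"ry":0,"rz":0}
    - {"dx":0,"dy":0,"dz":0,"rx":0,"ry":0,"rz":0}
    - {"dx":0,"dy":0,"dz":0,"rx":0,"ry":0,"rz":0}
  gripper: 0
  force: 40

```text
t: 4.1
position: [0.5413, 0.2606, 0.339]
orientation: [[-0.048, -0.999, 0.005], [-0.999, 0.048, 0.001], [-0.002, -0.005, -1.0]]
wrist_force: [0.2, 0.6, 0.1]
width: 0.0152
```

```bash
python3 - <<'E'
from h import *
go((.5431,.3420,.335),RB)
E
```

```text
t 4.1 pos [0.5413 0.2606 0.339 ] w 0.0152 F [0.2 0.6 0.1]
 shift now-frame cm [-8.14  0.21  0.41]  in target-frame cm [-8.14  0.2   0.4 ]  rotvec [-0.0052  0.0015 -0.0019]
```

play_rows:
  increments:
    - {"dx":-1,"dy":0,"dz":0,"rx":0,"ry":0,"rz":0}
    - {"dx":-1.2,"dy":0,"dz":0,"rx":0,"ry":0,"rz":0}
    - {"dx":-1.2,"dy":0,"dz":0,"rx":0,"ry":0,"rz":0}
    - {"dx":-1.2,"dy":0,"dz":0,"rx":0,"ry":0,"rz":0}
    - {"dx":-1.2,"dy":0,"dz":0,"rx":0,"ry":0,"rz":0}
    - {"dx":-0.8,"dy":0,"dz":0,"rx":0,"ry":0,"rz":0}
    - {"dx":0,"dy":0,"dz":0,"rx":0,"ry":0,"rz":0}

```text
t: 4.8
position: [0.5445, 0.3325, 0.339]
orientation: [[-0.048, -0.999, 0.005], [-0.999, 0.048, 0.001], [-0.001, -0.005, -1.0]]
wrist_force: [1.0, -0.6, 0.9]
width: 0.0148
```

```bash
python3 - <<'E'
from h import *
go((.5431,.3420,.337),RB)
E
```

```text
t 4.8 pos [0.5445 0.3325 0.339 ] w 0.0148 F [ 1.  -0.6  0.9]
 shift now-frame cm [-0.94  0.19  0.2 ]  in target-frame cm [-0.94  0.19  0.2 ]  rotvec [-0.005   0.0009 -0.0013]
```

play_rows:
  increments:
    - {"dx":-0.4,"dy":0,"dz":0,"rx":0,"ry":0,"rz":0}
    - {"dx":-0.3,"dy":0,"dz":0,"rx":0,"ry":0,"rz":0}
    - {"dx":-0.3,"dy":0,"dz":0,"rx":0,"ry":0,"rz":0}
    - {"dx":-0.2,"dy":0,"dz":0,"rx":0,"ry":0,"rz":0}

```text
t: 5.2
position: [0.5453, 0.3443, 0.3389]
orientation: [[-0.049, -0.999, 0.004], [-0.999, 0.049, -0.001], [0.001, -0.004, -1.0]]
wrist_force: [-3.2, -6.6, 4.0]
width: 0.015
```

play_rows:
  increments:
    - {"dx":-0.3,"dy":0,"dz":0,"rx":0,"ry":0,"rz":0}

```text
t: 5.3
position: [0.5456, 0.3453, 0.3387]
orientation: [[-0.051, -0.999, 0.002], [-0.999, 0.051, -0.006], [0.006, -0.003, -1.0]]
wrist_force: [-6.4, -15.9, 9.8]
width: 0.0152
```

play_rows:
  increments:
    - {"dx":-0.3,"dy":0,"dz":0,"rx":0,"ry":0,"rz":0}

```text
t: 5.4
position: [0.5459, 0.3461, 0.3387]
orientation: [[-0.053, -0.999, 0.001], [-0.999, 0.053, -0.011], [0.011, -0.001, -1.0]]
wrist_force: [-6.1, -11.5, 7.7]
width: 0.0153
```

play_rows:
  increments:
    - {"dx":0.1,"dy":0,"dz":0,"rx":0,"ry":0,"rz":0}
    - {"dx":0,"dy":0,"dz":0,"rx":0,"ry":0,"rz":0}
    - {"dx":0,"dy":0,"dz":0,"rx":0,"ry":0,"rz":0}
  gripper: 60

```text
t: 5.7
position: [0.5462, 0.3446, 0.3386]
orientation: [[-0.054, -0.999, 0.001], [-0.998, 0.054, -0.011], [0.011, -0.001, -1.0]]
wrist_force: [0.3, -0.2, -0.1]
width: 0.0509
```

play_rows:
  increments:
    - {"dx":0,"dy":0,"dz":-2,"rx":0,"ry":0,"rz":0}
    - {"dx":0,"dy":0,"dz":-3,"rx":0,"ry":0.01,"rz":0}
    - {"dx":2,"dy":1,"dz":-2.5,"rx":0,"ry":0,"rz":0}
    - {"dx":2,"dy":1,"dz":-1,"rx":0,"ry":0,"rz":0}
    - {"dx":2,"dy":0,"dz":0,"rx":0,"ry":0,"rz":0}
    - {"dx":1,"dy":0,"dz":0,"rx":0,"ry":0,"rz":0}
    - {"dx":0,"dy":0,"dz":0,"rx":0,"ry":0,"rz":0}

```text
t: 6.4
position: [0.5211, 0.2777, 0.4276]
orientation: [[-0.05, -0.999, 0.001], [-0.999, 0.05, -0.017], [0.017, -0.001, -1.0]]
wrist_force: [-0.0, -0.6, -0.2]
width: 0.0516
```

```bash
python3 - <<'E'
from h import *
go((.5431,.3420,.337),RB)
snap('wrist','w2.png');snap('top','t2.png')
mods('t2.png')
E
```

```text
t 6.4 pos [0.5211 0.2777 0.4276] w 0.0516 F [-0.  -0.6 -0.2]
 shift now-frame cm [-6.68 -1.86  8.95]  in target-frame cm [-6.52 -1.9   9.06]  rotvec [-0.0014 -0.0172 -0.0042]
ctr 0.4556 -0.0250 yaw 20.9 size 0.0646 0.0465
ctr 0.4963 -0.4226 yaw 45.6 size 0.0262 0.0251
ctr 0.4799 -0.1459 yaw 1.4 size 0.0610 0.0469
ctr 0.6449 -0.1285 yaw 10.3 size 0.0649 0.0468
ctr 0.6429 -0.0367 yaw 20.5 size 0.0651 0.0462
```

View pics/w2.png

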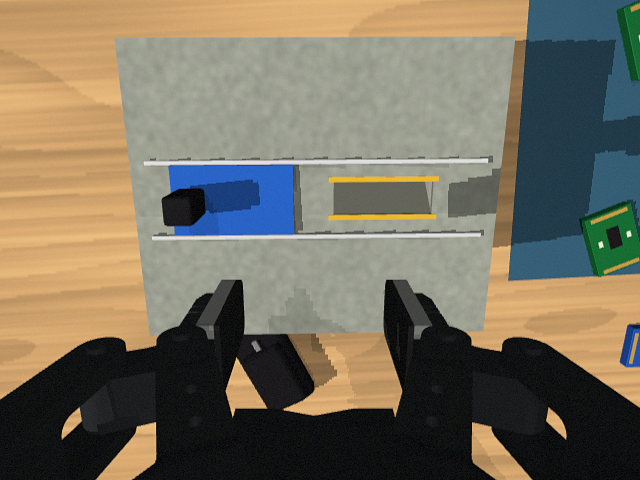

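The shutter is open. The slot runs from about (331,198) to (435,198) px.

```bash
python3 - <<'E'
from h import *
im=cv2.imread('pics/w2.png');h=cv2.cvtColor(im,cv2.COLOR_BGR2HSV)
m=cv2.inRange(h,(18,150,120),(32,255,255));m[:, :300]=0;m[:,460:]=0;m[:170]=0;m[230:]=0
ys,xs=np.nonzero(m)
pts=np.array([onz('w2.png',(x,y),.15)[:2] for x,y in zip(xs,ys)],np.float32)
print(cv2.minAreaRect(pts))
im=cv2.imread('pics/t2.png');h=cv2.cvtColor(im,cv2.COLOR_BGR2HSV)
m=cv2.inRange(h,(18,130,100),(34,255,255));m[:, :170]=0;m[:,235:]=0;m[:205]=0;m[250:]=0
ys,xs=np.nonzero(m);pts=np.array([onz('t2.png',(x,y),.15)[:2] for x,y in zip(xs,ys)],np.float32)
print(len(xs),cv2.minAreaRect(pts))
E
```

```text
((0.5386594533920288, 0.23026679456233978), (0.06533769518136978, 0.02591949887573719), 87.53810119628906)
102 ((0.5382632613182068, 0.2276800274848938), (0.06357023864984512, 0.02624528668820858), 87.21290588378906)
```

```bash
python3 - <<'E'
from h import *
R=tilt(RB,1.05); G=np.array([.55,.2295,.27])
go(G-.165*R[:,2],R)
E
```

```text
t 6.5 pos [0.5209 0.2791 0.427 ] w 0.0513 F [1.  1.1 0. ]
 shift now-frame cm [ 4.72 11.17  7.57]  in target-frame cm [ 4.82 12.06 -5.96]  rotvec [ 1.0496 -0.0166  0.0066]
```

play_rows:
  increments:
    - {"dx":0.6,"dy":1.4,"dz":0.7,"rx":0.13,"ry":0,"rz":0}
    - {"dx":0.6,"dy":1.5,"dz":0.6,"rx":0.13,"ry":0,"rz":0}
    - {"dx":0.6,"dy":1.5,"dz":0.4,"rx":0.13,"ry":0,"rz":0}
    - {"dx":0.6,"dy":1.6,"dz":0.2,"rx":0.13,"ry":0,"rz":0}
    - {"dx":0.6,"dy":1.6,"dz":0,"rx":0.13,"ry":0,"rz":0}
    - {"dx":0.6,"dy":1.6,"dz":-0.3,"rx":0.13,"ry":0,"rz":0}
    - {"dx":0.6,"dy":1.5,"dz":-0.5,"rx":0.13,"ry":0,"rz":0}
    - {"dx":0,"dy":0,"dz":0,"rx":0,"ry":0,"rz":0}

```text
t: 7.3
position: [0.426, 0.2514, 0.3822]
orientation: [[-0.026, -0.677, 0.736], [-1.0, 0.026, -0.011], [-0.012, -0.736, -0.677]]
wrist_force: [0.5, -0.6, 0.3]
width: 0.0515
```

```bash
python3 - <<'E'
from h import *
R=tilt(RB,1.05); G=np.array([.55,.2295,.27])
go(G-.165*R[:,2],R)
print(readout.read_state()['joint_pos'])
E
```

```text
t 7.3 pos [0.426  0.2514 0.3822] w 0.0515 F [ 0.5 -0.6  0.3]
 shift now-frame cm [1.61 3.46 0.66]  in target-frame cm [ 1.61  3.52 -0.08]  rotvec [0.223  0.0239 0.0024]
[-0.08619667 -0.05866814 -0.6817838   2.06344285  0.88754237  0.68905622
 -2.96352663]
```

play_rows:
  increments:
    - {"dx":3,"dy":-3,"dz":0,"rx":-0.14,"ry":0,"rz":0}
    - {"dx":4,"dy":-3,"dz":0,"rx":-0.14,"ry":0,"rz":0}
    - {"dx":4,"dy":-3,"dz":0,"rx":-0.14,"ry":0,"rz":0}
    - {"dx":4,"dy":-3,"dz":0,"rx":-0.14,"ry":0,"rz":0}
    - {"dx":4,"dy":-3,"dz":0,"rx":-0.14,"ry":0,"rz":0}
    - {"dx":4,"dy":-3,"dz":0,"rx":-0.13,"ry":0,"rz":0}
    - {"dx":4,"dy":-2,"dz":0,"rx":0,"ry":0,"rz":0}

```text
t: 8.0
position: [0.5701, 0.0179, 0.4583]
orientation: [[-0.018, -0.994, 0.11], [-1.0, 0.018, 0.003], [-0.005, -0.109, -0.994]]
wrist_force: [1.5, 0.1, -0.8]
width: 0.0516
```

play_rows:
  increments:
    - {"dx":0,"dy":0,"dz":0,"rx":0,"ry":0,"rz":-0.149}
    - {"dx":0,"dy":0,"dz":0,"rx":0,"ry":0,"rz":-0.149}
    - {"dx":0,"dy":0,"dz":0,"rx":0,"ry":0,"rz":-0.149}
    - {"dx":0,"dy":0,"dz":0,"rx":0,"ry":0,"rz":-0.149}
    - {"dx":0,"dy":0,"dz":0,"rx":0,"ry":0,"rz":-0.149}
    - {"dx":0,"dy":0,"dz":0,"rx":0,"ry":0,"rz":-0.149}
    - {"dx":0,"dy":0,"dz":0,"rx":0,"ry":0,"rz":-0.149}
    - {"dx":0,"dy":0,"dz":0,"rx":0,"ry":0,"rz":-0.149}
    - {"dx":0,"dy":0,"dz":0,"rx":0,"ry":0,"rz":-0.149}
    - {"dx":0,"dy":0,"dz":0,"rx":0,"ry":0,"rz":-0.149}
  gripper: 72

```text
t: 9.0
position: [0.5837, 0.0151, 0.448]
orientation: [[0.992, -0.091, 0.084], [-0.092, -0.996, 0.011], [0.083, -0.019, -0.996]]
wrist_force: [0.2, -0.2, 0.5]
width: 0.0615
```

```bash
cat >> h.py <<'E'
def Rd(yaw):  # tool down, tool y = +(cos,sin)
    return Rdown(yaw+np.pi)
RBf=Rd(-.045)
def tiltf(R,t): return R@Ro.from_euler('x',-t).as_matrix()
E
python3 - <<'E'
from h import *
print(tiltf(RBf,.5))
go((.662,-.03,.32),Rd(np.radians(20)))
print(readout.read_state()['joint_pos'])
E
```

```text
[[ 0.04498481  0.87669416  0.4789402 ]
 [ 0.99898767 -0.03947789 -0.02156687]
 [ 0.          0.47942554 -0.87758256]]
t 9.0 pos [0.5837 0.0151 0.448 ] w 0.0615 F [ 0.2 -0.2  0.5]
 shift now-frame cm [ 7.12  4.03 13.36]  in target-frame cm [-6.92  5.81 12.8 ]  rotvec [ 0.0713 -0.072  -2.0099]
[ 0.28571064  0.27772886 -0.45984134  1.44122262  0.12633309  1.36605894
 -0.2655515 ]
```

play_rows:
  increments:
    - {"dx":0,"dy":0,"dz":0,"rx":0.02,"ry":-0.04,"rz":-0.149}
    - {"dx":0,"dy":0,"dz":0,"rx":0,"ry":-0.04,"rz":-0.149}
    - {"dx":0,"dy":0,"dz":0,"rx":0,"ry":0,"rz":-0.149}
    - {"dx":0,"dy":0,"dz":0,"rx":0,"ry":0,"rz":-0.149}
    - {"dx":0,"dy":0,"dz":0,"rx":0,"ry":0,"rz":-0.149}
    - {"dx":0,"dy":0,"dz":0,"rx":0,"ry":0,"rz":-0.149}
    - {"dx":0,"dy":0,"dz":0,"rx":0,"ry":0,"rz":-0.149}
    - {"dx":0,"dy":0,"dz":0,"rx":0,"ry":0,"rz":-0.149}
    - {"dx":0,"dy":0,"dz":0,"rx":0,"ry":0,"rz":-0.149}
    - {"dx":0,"dy":0,"dz":0,"rx":0,"ry":0,"rz":-0.149}
    - {"dx":0,"dy":0,"dz":0,"rx":0,"ry":0,"rz":-0.149}
    - {"dx":0,"dy":0,"dz":0,"rx":0,"ry":0,"rz":-0.149}

```text
t: 10.2
position: [0.5951, 0.0248, 0.4359]
orientation: [[-0.127, 0.992, -0.021], [0.991, 0.128, 0.042], [0.045, -0.016, -0.999]]
wrist_force: [0.3, 0.2, 0.2]
width: 0.0612
```

```bash
python3 - <<'E'
from h import *
go((.662,-.03,.34),Rd(np.radians(20)))
snap('wrist','w3.png')
mods('w3.png')
print(readout.read_state()['joint_pos'])
E
```

```text
t 10.2 pos [0.5951 0.0248 0.4359] w 0.0612 F [0.3 0.2 0.2]
 shift now-frame cm [-6.71  6.08  9.2 ]  in target-frame cm [-7.43  4.41  9.59]  rotvec [-0.0106 -0.0464 -0.2213]
ctr 0.6435 -0.0329 yaw 20.9 size 0.0645 0.0469
ctr 0.6482 -0.1238 yaw 10.6 size 0.0645 0.0484
ctr 0.4838 -0.1450 yaw 3.7 size 0.0621 0.0479
ctr 0.4579 -0.0250 yaw 21.6 size 0.0650 0.0470
[ 0.44988304  0.40547419 -0.7383147   1.3659927   0.22308022  1.48134273
  1.43833397]
```

View pics/w3.png

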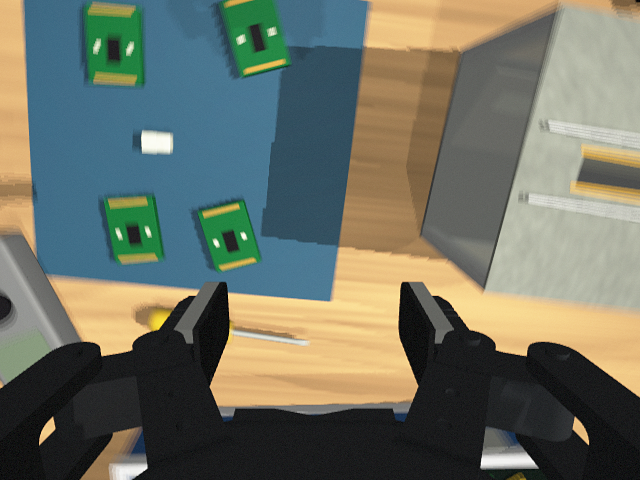

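The wrist view shows modules at (228,235), (133,230), (257,35) and (113,45) px and the eraser at (157,142). Both views agree to within about 4 mm. I'll move over the first module.

play_rows:
  increments:
    - {"dx":-1.5,"dy":1.3,"dz":2,"rx":-0.01,"ry":-0.045,"rz":-0.12}
    - {"dx":-1.5,"dy":1.1,"dz":2,"rx":0,"ry":0,"rz":-0.1}
    - {"dx":-1.5,"dy":0.9,"dz":2,"rx":0,"ry":0,"rz":0}
    - {"dx":-1.5,"dy":0.8,"dz":2,"rx":0,"ry":0,"rz":0}
    - {"dx":-0.8,"dy":0.4,"dz":1,"rx":0,"ry":0,"rz":0}
    - {"dx":0,"dy":0,"dz":0,"rx":0,"ry":0,"rz":0}
    - {"dx":0,"dy":0,"dz":0,"rx":0,"ry":0,"rz":0}

```text
t: 10.95
position: [0.6631, -0.0233, 0.3364]
orientation: [[-0.35, 0.937, -0.013], [0.937, 0.35, 0.004], [0.008, -0.011, -1.0]]
wrist_force: [-0.6, -0.1, -0.2]
width: 0.0619
```

```bash
python3 - <<'E'
from h import *
go((.662,-.028,.25),Rd(np.radians(20.5)))
snap('wrist','w4.png')
mods('w4.png')
E
```

```text
t 10.9 pos [ 0.6631 -0.0233  0.3364] w 0.0619 F [-0.6 -0.1 -0.2]
 shift now-frame cm [-0.47 -0.17  8.64]  in target-frame cm [-0.4  -0.26  8.64]  rotvec [-0.0111 -0.0083 -0.0002]
ctr 0.6074 -0.0345 yaw 20.5 size 0.0632 0.0457
ctr 0.6454 -0.1253 yaw 10.2 size 0.0637 0.0474
```

View pics/w4.png

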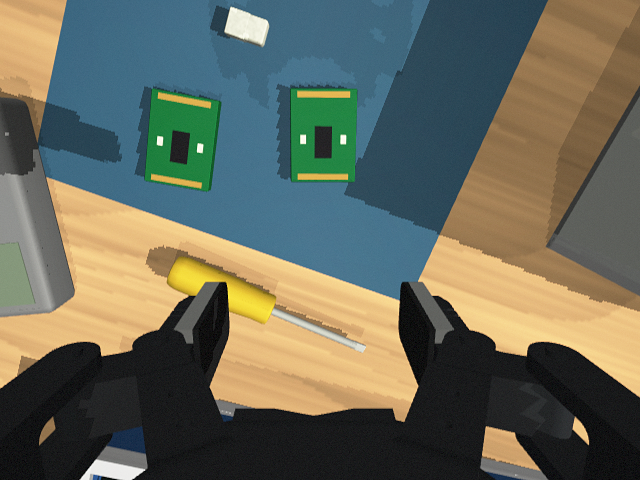

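The first module has been knocked aside: it now sits near (323,135) px, world (0.607,-0.035). I'll cross-check with the top camera.

```bash
python3 - <<'E'
from h import *
snap('top','t4.png')
mods('t4.png')
# module visible? 
g=np.array([.6075,-.0345,0])+.020*np.array([np.cos(.358),np.sin(.358),0]);print(g)
go((g[0],g[1],.20),Rd(.358))
E
```

```text
ctr 0.4536 -0.0188 yaw 19.9 size 0.0645 0.0327
ctr 0.4958 -0.4220 yaw 0.1 size 0.0282 0.0281
[ 0.62623199 -0.02749197  0.        ]
t 11.1 pos [ 0.6629 -0.0233  0.3372] w 0.0614 F [ 0.4  0.8 -0.5]
 shift now-frame cm [ 0.79 -3.44 13.76]  in target-frame cm [ 0.89 -3.58 13.72]  rotvec [-0.0099 -0.0074  0.0004]
```

```bash
python3 - <<'E'
from h import *
c=cams.capture('wrist');H=np.array(c['hand_eye']);print(np.round(H,4))
K=cal('w4.png')[0]
for u,x in [((227,283),None),((401,283),None),((190,340),None)]:
    d=H[:3,:3]@np.linalg.inv(K)@np.array([u[0],u[1],1]);
    for X in (.0307,-.0307):
        s=(X-H[0,3])/d[0]; 
        if s>0: print(u,np.round(H[:3,3]+s*d,4))
E
```

```text
[[ 1.000e+00  8.000e-04 -5.000e-04  0.000e+00]
 [-6.000e-04  9.660e-01  2.586e-01 -6.440e-02]
 [ 7.000e-04 -2.586e-01  9.660e-01  3.120e-02]
 [ 0.000e+00  0.000e+00  0.000e+00  1.000e+00]]
(227, 283) [-0.0307 -0.0079  0.1683]
(401, 283) [ 0.0307 -0.0084  0.1671]
(190, 340) [-0.0307 -0.0111  0.1237]
```

play_rows:
  increments:
    - {"dx":0.4,"dy":-1.2,"dz":2.5,"rx":-0.01,"ry":-0.007,"rz":0}
    - {"dx":0.3,"dy":-1.2,"dz":3,"rx":0,"ry":0,"rz":0}
    - {"dx":0,"dy":-0.8,"dz":3,"rx":0,"ry":0,"rz":0}
    - {"dx":0,"dy":0,"dz":2.5,"rx":0,"ry":0,"rz":0}
    - {"dx":0,"dy":0,"dz":0.5,"rx":0,"ry":0,"rz":0}
    - {"dx":0,"dy":0,"dz":0,"rx":0,"ry":0,"rz":0}

```text
t: 11.7
position: [0.6303, -0.0245, 0.2293]
orientation: [[-0.353, 0.936, 0.016], [0.936, 0.353, -0.001], [-0.006, 0.015, -1.0]]
wrist_force: [0.4, -0.5, 0.3]
width: 0.0615
```

```bash
python3 - <<'E'
from h import *
go((.6262,-.0275,.174),Rd(.358))
snap('wrist','w5.png')
mods('w5.png')
E
```

```text
t 11.7 pos [ 0.6303 -0.0245  0.2293] w 0.0615 F [ 0.4 -0.5  0.3]
 shift now-frame cm [-0.1  -0.57  5.52]  in target-frame cm [-0.14 -0.49  5.53]  rotvec [0.0146 0.0063 0.0024]
ctr 0.6073 -0.0345 yaw 20.3 size 0.0639 0.0456
ctr 0.6445 -0.1247 yaw 10.3 size 0.0646 0.0485
```

View pics/w5.png

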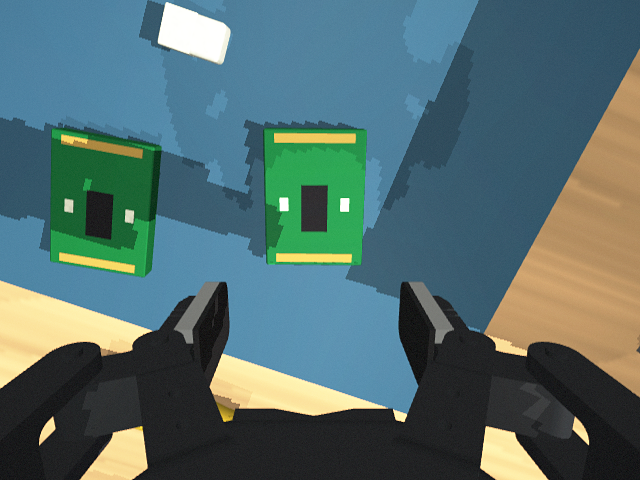

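The fingertips straddle the module's far end, and the position (0.607,-0.0345) is confirmed from two wrist views. I'll descend.

play_rows:
  increments:
    - {"dx":-0.1,"dy":-0.3,"dz":1.5,"rx":0.014,"ry":0.006,"rz":0}
    - {"dx":0,"dy":-0.1,"dz":1.5,"rx":0,"ry":0,"rz":0}
    - {"dx":0,"dy":0,"dz":1.2,"rx":0,"ry":0,"rz":0}
    - {"dx":0,"dy":0,"dz":0.6,"rx":0,"ry":0,"rz":0}
    - {"dx":0,"dy":0,"dz":0,"rx":0,"ry":0,"rz":0}

```text
t: 12.25
position: [0.6288, -0.0266, 0.1813]
orientation: [[-0.352, 0.936, 0.005], [0.936, 0.352, -0.0], [-0.002, 0.005, -1.0]]
wrist_force: [-0.1, 0.3, 0.8]
width: 0.0617
```

```bash
python3 - <<'E'
from h import *
go((.6262,-.0275,.173),Rd(.358))
E
```

```text
t 12.2 pos [ 0.6288 -0.0266  0.1813] w 0.0617 F [-0.1  0.3  0.8]
 shift now-frame cm [ 0.01 -0.28  0.83]  in target-frame cm [ 0.01 -0.27  0.83]  rotvec [0.005  0.0022 0.0021]
```

play_rows:
  increments:
    - {"dx":0,"dy":-0.2,"dz":0.4,"rx":0.005,"ry":0,"rz":0}
    - {"dx":0,"dy":0,"dz":0.4,"rx":0,"ry":0,"rz":0}
    - {"dx":0,"dy":0,"dz":0,"rx":0,"ry":0,"rz":0}

```text
t: 12.55
position: [0.627, -0.0272, 0.1729]
orientation: [[-0.353, 0.936, 0.001], [0.936, 0.353, -0.002], [-0.002, -0.0, -1.0]]
wrist_force: [-0.5, 0.2, -0.7]
width: 0.0614
```

play_rows:
  increments:
    - {"dx":0,"dy":0,"dz":0,"rx":0,"ry":0,"rz":0}
    - {"dx":0,"dy":0,"dz":0,"rx":0,"ry":0,"rz":0}
    - {"dx":0,"dy":0,"dz":0,"rx":0,"ry":0,"rz":0}
    - {"dx":0,"dy":0,"dz":0,"rx":0,"ry":0,"rz":0}
    - {"dx":0,"dy":0,"dz":0,"rx":0,"ry":0,"rz":0}
  gripper: 0
  force: 50

```text
t: 13.05
position: [0.6275, -0.0271, 0.1741]
orientation: [[-0.352, 0.936, 0.003], [0.936, 0.352, -0.002], [-0.003, 0.002, -1.0]]
wrist_force: [0.2, -0.4, 0.3]
width: 0.0443
```

Width 44 mm, so the module is gripped about 10 mm from its end. Now I'll lift it and carry it.

```bash
cat >> h.py <<'E'
SLOT=np.array([.5385,.2295,.1485])
def ins(e,t=1.05,g=.0215,L=.169,slot=SLOT):
    """TCP for grip line e metres above the slot along the module plane"""
    R=tiltf(RBf,t); return slot+e*R[:,1]-L*R[:,2],R
E
python3 - <<'E'
from h import *
for e in (.075,.019): print(ins(e))
go((.50,.2295,.42),RBf)
E
```

```text
(array([0.42933393, 0.23441579, 0.29764625]), array([[ 0.04498481,  0.49706734,  0.86654511],
       [ 0.99898767, -0.02238314, -0.03902087],
       [ 0.        ,  0.86742323, -0.49757105]]))
(array([0.40149816, 0.23566925, 0.24907055]), array([[ 0.04498481,  0.49706734,  0.86654511],
       [ 0.99898767, -0.02238314, -0.03902087],
       [ 0.        ,  0.86742323, -0.49757105]]))
t 13.1 pos [ 0.6275 -0.0271  0.1741] w 0.0443 F [ 0.2 -0.4  0.3]
 shift now-frame cm [ 28.44  -2.84 -24.67]  in target-frame cm [ 25.06 -13.9  -24.59]  rotvec [0.0025 0.0025 0.4052]
```

play_rows:
  increments:
    - {"dx":0,"dy":0,"dz":-1,"rx":0,"ry":0,"rz":0}
    - {"dx":0,"dy":0,"dz":-2,"rx":0,"ry":0,"rz":0}
    - {"dx":0,"dy":0,"dz":-3,"rx":0,"ry":0,"rz":0}
    - {"dx":0,"dy":0,"dz":-3.5,"rx":0,"ry":0,"rz":0}
    - {"dx":1,"dy":0,"dz":-3.5,"rx":0,"ry":0,"rz":0.07}
    - {"dx":2,"dy":-1,"dz":-3.5,"rx":0,"ry":0,"rz":0.07}
    - {"dx":2.5,"dy":-1.5,"dz":-3,"rx":0,"ry":0,"rz":0.07}
    - {"dx":3,"dy":-1.5,"dz":-2,"rx":0,"ry":0,"rz":0.07}
    - {"dx":3,"dy":-1.5,"dz":-1,"rx":0,"ry":0,"rz":0.07}
    - {"dx":3,"dy":-1.5,"dz":0,"rx":0,"ry":0,"rz":0.05}
    - {"dx":3,"dy":-1.5,"dz":0,"rx":0,"ry":0,"rz":0}

```text
t: 14.15
position: [0.5206, 0.1384, 0.4148]
orientation: [[0.065, 0.998, 0.008], [0.998, -0.065, -0.002], [-0.001, 0.008, -1.0]]
wrist_force: [0.7, -0.0, -0.4]
width: 0.044
```

```bash
python3 - <<'E'
from h import *
go((.45,.2295,.42),RBf)
E
```

```text
t 14.2 pos [0.5206 0.1384 0.4148] w 0.0440 F [ 0.7 -0.  -0.4]
 shift now-frame cm [ 8.63 -7.64 -0.59]  in target-frame cm [ 8.79 -7.47 -0.52]  rotvec [ 0.0077  0.0016 -0.0202]
```

play_rows:
  increments:
    - {"dx":1.2,"dy":-1.1,"dz":0.6,"rx":-0.13,"ry":0,"rz":-0.02}
    - {"dx":1.2,"dy":-1.2,"dz":0.5,"rx":-0.13,"ry":0,"rz":0}
    - {"dx":1.2,"dy":-1.3,"dz":0.3,"rx":-0.13,"ry":0,"rz":0}
    - {"dx":1.2,"dy":-1.3,"dz":0.1,"rx":-0.13,"ry":0,"rz":0}
    - {"dx":1.2,"dy":-1.3,"dz":-0.1,"rx":-0.13,"ry":0,"rz":0}
    - {"dx":1.2,"dy":-1.3,"dz":-0.3,"rx":-0.13,"ry":0,"rz":0}
    - {"dx":1,"dy":-1,"dz":-0.3,"rx":-0.13,"ry":0,"rz":0}
    - {"dx":0,"dy":0,"dz":0,"rx":-0.12,"ry":0,"rz":0}
    - {"dx":0,"dy":0,"dz":0,"rx":0,"ry":0,"rz":0}

```text
t: 15.05
position: [0.4418, 0.2299, 0.3811]
orientation: [[0.034, 0.538, 0.842], [0.999, -0.012, -0.032], [-0.007, 0.843, -0.539]]
wrist_force: [0.1, 0.0, -1.2]
width: 0.0442
```

```bash
python3 - <<'E'
from h import *
go(*ins(.09))
print(readout.read_state()['joint_pos'])
snap('wrist','w6.png')
E
```

```text
t 15.1 pos [0.4418 0.2299 0.3811] w 0.0442 F [ 0.1  0.  -1.2]
 shift now-frame cm [ 0.46 -6.21  3.36]  in target-frame cm [ 0.4  -6.37  3.06]  rotvec [-0.0479 -0.0059  0.0123]
[ 0.23356887 -0.06614176 -0.95700935  2.12234954  1.22903371  0.62465517
 -0.10017787]
```

View pics/w6.png

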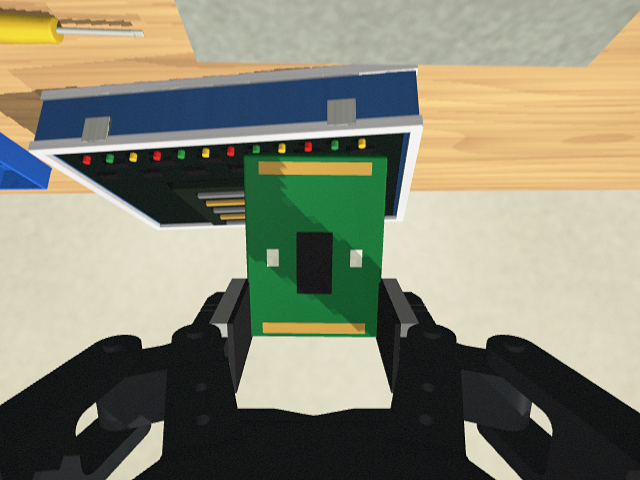

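```bash
cat >> h.py <<'E'
HE=None
def intool(u,z):
    c=cams.capture('wrist');H=np.array(c['hand_eye']);K=np.array([[c['fx'],0,c['cx']],[0,c['fy'],c['cy']],[0,0,1.]])
    out=[]
    for q in u:
        d=H[:3,:3]@np.linalg.inv(K)@np.array([q[0],q[1],1.]); out.append(H[:3,3]+d*(z-H[2,3])/d[2])
    return np.array(out)
E
python3 - <<'E'
from h import *
print(np.round(intool([(247,157),(387,157),(252,336),(377,336)],.164),4))
go(*ins(.075))
E
```

```text
[[-0.0206 -0.0532  0.164 ]
 [ 0.0236 -0.0532  0.164 ]
 [-0.0214  0.0097  0.164 ]
 [ 0.0229  0.0096  0.164 ]]
t 15.2 pos [0.4424 0.2294 0.3812] w 0.0442 F [-0.2 -1.1 -0.4]
 shift now-frame cm [ 0.51 -7.73  3.43]  in target-frame cm [ 0.44 -7.91  3.01]  rotvec [-0.0541 -0.0046  0.0103]
```

play_rows:
  increments:
    - {"dx":0.2,"dy":0,"dz":1.4,"rx":-0.054,"ry":-0.004,"rz":0.01}
    - {"dx":0.2,"dy":-1.5,"dz":1,"rx":0,"ry":0,"rz":0}
    - {"dx":0,"dy":-2,"dz":0.4,"rx":0,"ry":0,"rz":0}
    - {"dx":0,"dy":-1.5,"dz":0,"rx":0,"ry":0,"rz":0}
    - {"dx":0,"dy":-1,"dz":0,"rx":0,"ry":0,"rz":0}
    - {"dx":0,"dy":0,"dz":0,"rx":0,"ry":0,"rz":0}

```text
t: 15.75
position: [0.4398, 0.2304, 0.3149]
orientation: [[0.064, 0.509, 0.858], [0.998, -0.031, -0.056], [-0.001, 0.86, -0.51]]
wrist_force: [-0.2, -1.3, -0.8]
width: 0.0446
```

```bash
python3 - <<'E'
from h import *
go(*ins(.065))
i=snap('wrist','w7.png');snap('scene','s7.png');snap('top','t7.png')
s=cv2.imread('pics/s7.png');cv2.imwrite('pics/s7c.png',cv2.resize(s[130:300,370:530],None,fx=3.5,fy=3.5,interpolation=cv2.INTER_CUBIC))
t=cv2.imread('pics/t7.png');cv2.imwrite('pics/t7c.png',cv2.resize(t[170:275,110:250],None,fx=4,fy=4,interpolation=cv2.INTER_CUBIC))
E
```

```text
t 15.8 pos [0.4398 0.2304 0.3149] w 0.0446 F [-0.2 -1.3 -0.8]
 shift now-frame cm [ 0.33 -3.03 -0.03]  in target-frame cm [ 0.35 -3.02 -0.07]  rotvec [-0.0147  0.0173 -0.0084]
```

View pics/s7c.png

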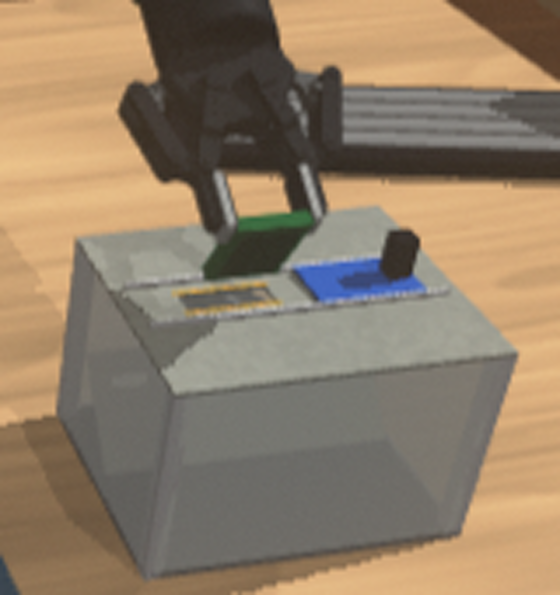

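View pics/w7.png

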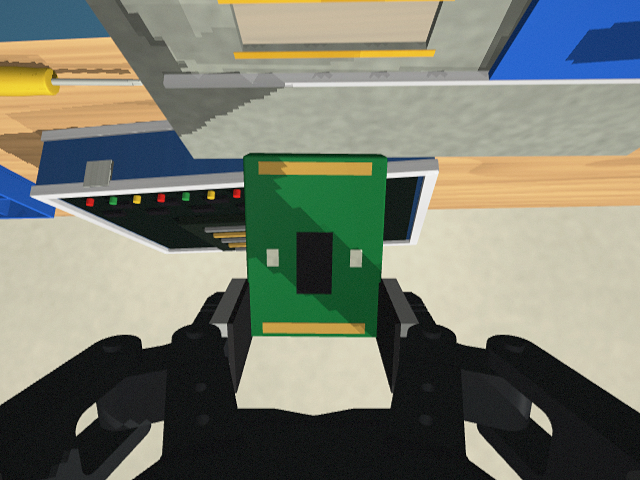

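View pics/t7c.png

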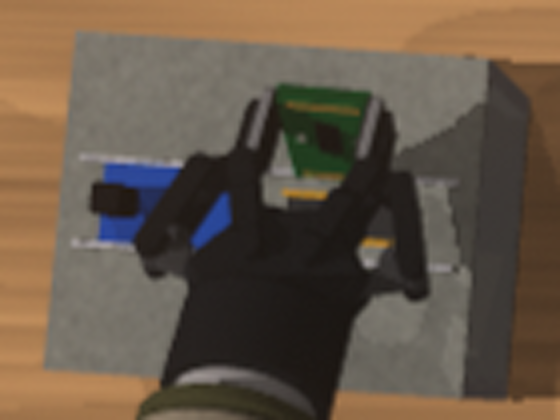

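The wrist view shows the module's free edge at row 157 and the slot ahead at rows 0–50, so alignment can be checked in one camera. I'll go down to just above the slot.

play_rows:
  increments:
    - {"dx":0.3,"dy":-0.8,"dz":0,"rx":-0.015,"ry":0.017,"rz":-0.008}
    - {"dx":0.1,"dy":-1,"dz":0,"rx":0,"ry":0,"rz":0}
    - {"dx":0,"dy":-0.8,"dz":0,"rx":0,"ry":0,"rz":0}
    - {"dx":0,"dy":0,"dz":0,"rx":0,"ry":0,"rz":0}
    - {"dx":0,"dy":0,"dz":0,"rx":0,"ry":0,"rz":0}

```text
t: 16.4
position: [0.4298, 0.2358, 0.2977]
orientation: [[0.048, 0.488, 0.871], [0.999, -0.026, -0.04], [0.003, 0.872, -0.489]]
wrist_force: [0.4, 0.8, 1.0]
width: 0.0444
```

```bash
python3 - <<'E'
from h import *
go(*ins(.060))
i=snap('wrist','w8.png');snap('scene','s8.png')
s=cv2.imread('pics/s8.png');cv2.imwrite('pics/s8c.png',cv2.resize(s[180:240,400:500],None,fx=7,fy=7,interpolation=cv2.INTER_CUBIC))
E
```

```text
t 16.4 pos [0.4298 0.2358 0.2977] w 0.0444 F [0.4 0.8 1. ]
 shift now-frame cm [-0.15 -1.53 -0.05]  in target-frame cm [-0.14 -1.53 -0.03]  rotvec [ 0.0098  0.0012 -0.0044]
```

View pics/s8c.png

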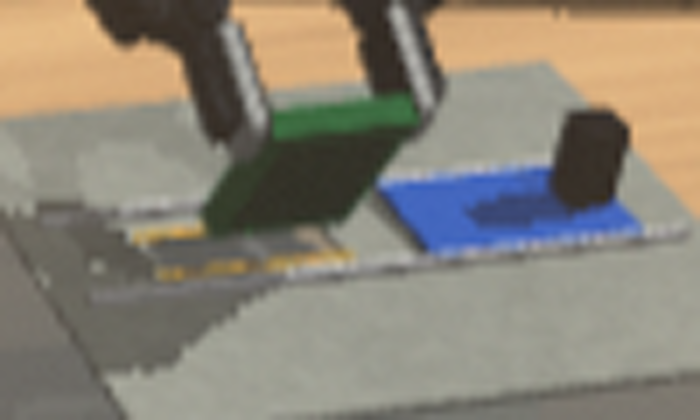

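View pics/w8.png

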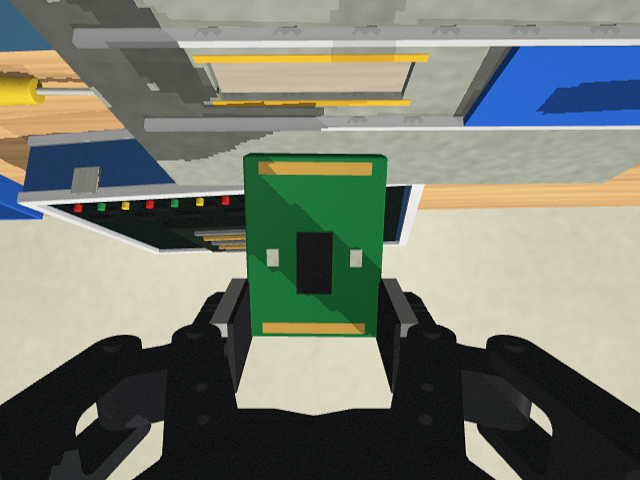

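```bash
cat >> h.py <<'E'
def slotw(fn,roi):
    im=cv2.imread('pics/'+fn);h=cv2.cvtColor(im,cv2.COLOR_BGR2HSV)
    m=cv2.inRange(h,(18,140,90),(34,255,255));k=np.zeros_like(m);x0,x1,y0,y1=roi;k[y0:y1,x0:x1]=255;m&=k
    ys,xs=np.nonzero(m);pts=np.array([onz(fn,(x,y),.15)[:2] for x,y in zip(xs,ys)],np.float32)
    r=cv2.minAreaRect(pts);print('slot',np.round(r[0],4),np.round(r[1],4),r[2]);return r
E
python3 - <<'E'
from h import *
slotw('w8.png',(170,450,45,115))
print(np.round(intool([(245,155),(386,155)],.164),4))
go(*ins(.050))
E
```

```text
slot [0.5384 0.2306] [0.066  0.0264] 87.52023315429688
[[-0.0212 -0.0538  0.164 ]
 [ 0.0232 -0.0539  0.164 ]]
t 16.6 pos [0.4299 0.2357 0.2977] w 0.0444 F [ 0.   0.3 -0.8]
 shift now-frame cm [-0.15 -2.53 -0.06]  in target-frame cm [-0.13 -2.53 -0.04]  rotvec [ 0.0101  0.0013 -0.0047]
```

play_rows:
  increments:
    - {"dx":-0.1,"dy":-0.6,"dz":0,"rx":0.01,"ry":0,"rz":-0.004}
    - {"dx":0,"dy":-0.6,"dz":0,"rx":0,"ry":0,"rz":0}
    - {"dx":0,"dy":-0.4,"dz":0,"rx":0,"ry":0,"rz":0}
    - {"dx":0,"dy":0,"dz":0,"rx":0,"ry":0,"rz":0}

```text
t: 16.95
position: [0.4215, 0.2348, 0.2831]
orientation: [[0.047, 0.497, 0.866], [0.999, -0.023, -0.041], [-0.0, 0.867, -0.498]]
wrist_force: [-0.1, 0.5, -0.3]
width: 0.0445
```

```bash
python3 - <<'E'
from h import *
go(*ins(.050))
i=snap('wrist','w9.png');snap('scene','s9.png')
s=cv2.imread('pics/s9.png');cv2.imwrite('pics/s9c.png',cv2.resize(s[180:240,400:500],None,fx=7,fy=7,interpolation=cv2.INTER_CUBIC))
E
```

```text
t 16.9 pos [0.4215 0.2348 0.2831] w 0.0445 F [-0.1  0.5 -0.3]
 shift now-frame cm [-0.01 -0.85 -0.04]  in target-frame cm [-0.   -0.85 -0.04]  rotvec [-0.0002  0.002  -0.0008]
```

View pics/s9c.png

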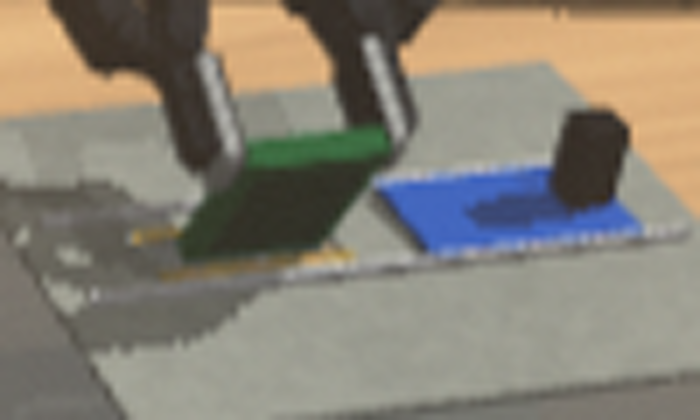

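View pics/w9.png

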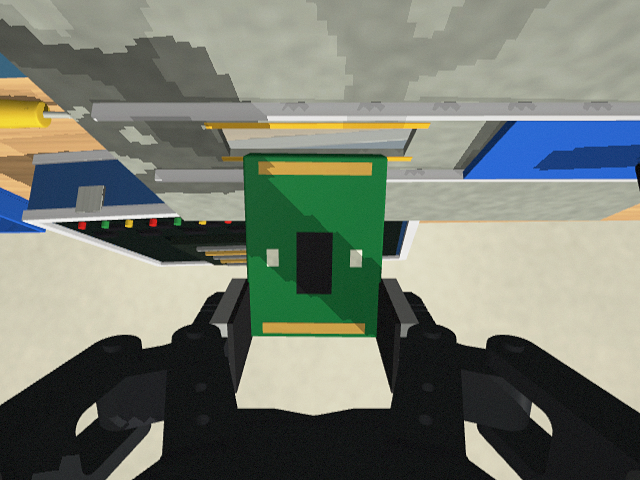

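The module is centred over the slot laterally (both about column 316), with its edge just above the near stripe. I'll insert.

play_rows:
  increments:
    - {"dx":0,"dy":-0.4,"dz":0,"rx":0,"ry":0,"rz":0}
    - {"dx":0,"dy":-0.5,"dz":0,"rx":0,"ry":0,"rz":0}
    - {"dx":0,"dy":-0.5,"dz":0,"rx":0,"ry":0,"rz":0}
    - {"dx":0,"dy":0,"dz":0,"rx":0,"ry":0,"rz":0}

```text
t: 17.45
position: [0.4144, 0.2353, 0.2706]
orientation: [[0.047, 0.496, 0.867], [0.999, -0.024, -0.041], [0.0, 0.868, -0.497]]
wrist_force: [0.2, -0.2, -0.2]
width: 0.0447
```

```bash
python3 - <<'E'
from h import *
go(*ins(.019))
i=snap('wrist','w10.png');snap('scene','s10.png')
s=cv2.imread('pics/s10.png');cv2.imwrite('pics/s10c.png',cv2.resize(s[180:240,400:500],None,fx=7,fy=7,interpolation=cv2.INTER_CUBIC))
E
```

```text
t 17.4 pos [0.4144 0.2353 0.2706] w 0.0447 F [ 0.2 -0.2 -0.2]
 shift now-frame cm [-0.03 -2.51 -0.05]  in target-frame cm [-0.02 -2.51 -0.04]  rotvec [ 0.0009  0.0019 -0.0015]
```

View pics/s10c.png

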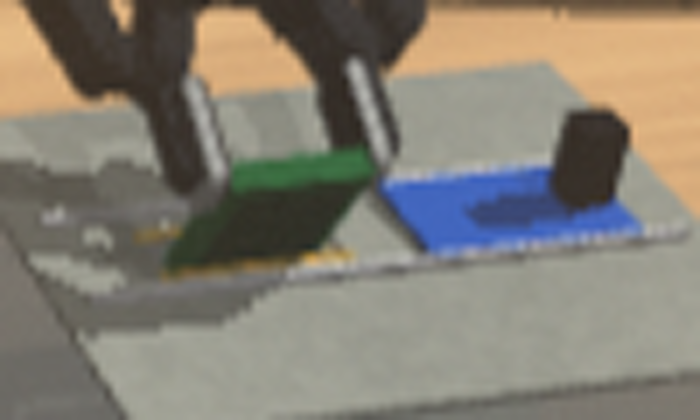

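View pics/w10.png

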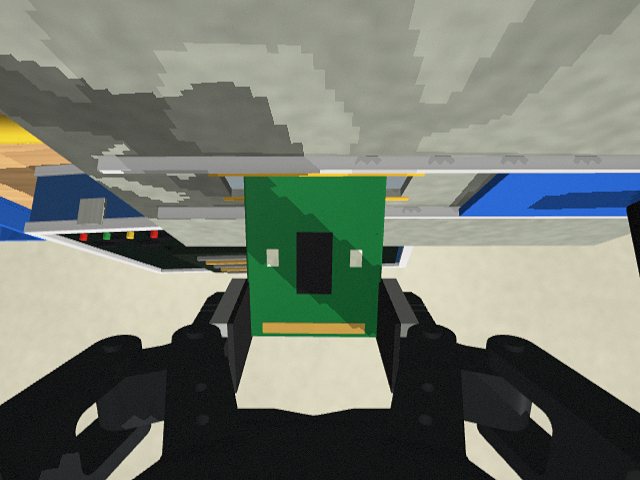

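The leading edge has passed below the lid between the stripes with no contact force. I'll continue.

play_rows:
  increments:
    - {"dx":0,"dy":-0.4,"dz":0,"rx":0,"ry":0,"rz":0}
    - {"dx":0,"dy":-0.5,"dz":0,"rx":0,"ry":0,"rz":0}
    - {"dx":0,"dy":-0.5,"dz":0,"rx":0,"ry":0,"rz":0}
    - {"dx":0,"dy":0,"dz":0,"rx":0,"ry":0,"rz":0}

```text
t: 17.95
position: [0.4074, 0.2358, 0.2583]
orientation: [[0.048, 0.495, 0.868], [0.999, -0.025, -0.041], [0.001, 0.869, -0.496]]
wrist_force: [1.2, 0.0, 0.2]
width: 0.0448
```

```bash
python3 - <<'E'
from h import *
go(*ins(.019))
i=snap('wrist','w11.png');snap('scene','s11.png')
s=cv2.imread('pics/s11.png');cv2.imwrite('pics/s11c.png',cv2.resize(s[180:240,400:500],None,fx=7,fy=7,interpolation=cv2.INTER_CUBIC))
E
```

```text
t 17.9 pos [0.4074 0.2358 0.2583] w 0.0448 F [1.2 0.  0.2]
 shift now-frame cm [-0.05 -1.1  -0.05]  in target-frame cm [-0.04 -1.1  -0.05]  rotvec [ 0.0022  0.0019 -0.0024]
```

View pics/s11c.png

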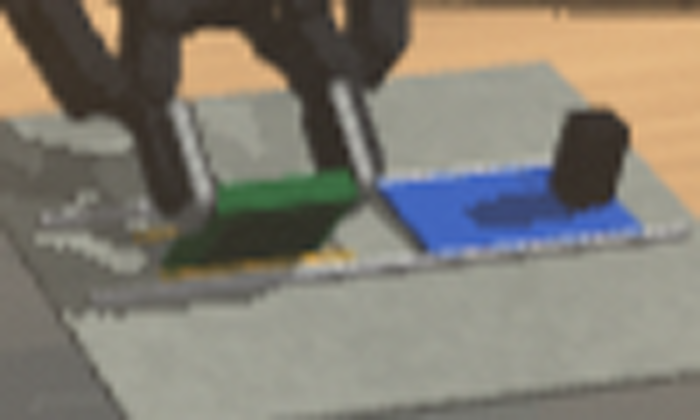

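View pics/w11.png

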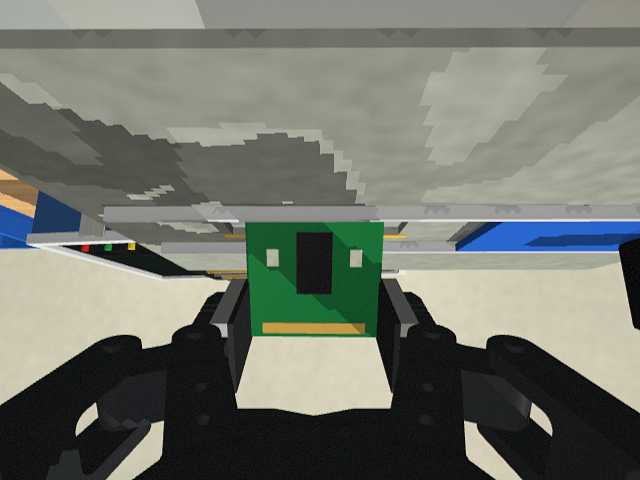

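play_rows:
  increments:
    - {"dx":0,"dy":-0.4,"dz":0,"rx":0,"ry":0,"rz":0}
    - {"dx":0,"dy":-0.3,"dz":0,"rx":0,"ry":0,"rz":0}
    - {"dx":0,"dy":-0.2,"dz":0,"rx":0,"ry":0,"rz":0}
    - {"dx":0,"dy":0,"dz":0,"rx":0,"ry":0,"rz":0}

```text
t: 18.45
position: [0.4031, 0.2362, 0.2507]
orientation: [[0.048, 0.494, 0.868], [0.999, -0.025, -0.041], [0.002, 0.869, -0.495]]
wrist_force: [0.4, 0.4, -1.4]
width: 0.0445
```

```bash
python3 - <<'E'
from h import *
go(*ins(.019))
E
```

```text
t 18.4 pos [0.4031 0.2362 0.2507] w 0.0445 F [ 0.4  0.4 -1.4]
 shift now-frame cm [-0.06 -0.22 -0.06]  in target-frame cm [-0.06 -0.22 -0.06]  rotvec [ 0.0035  0.002  -0.0031]
```

Now I'll release it, opening only a little.

play_rows:
  increments:
    - {"dx":0,"dy":-0.1,"dz":0,"rx":0,"ry":0,"rz":0}
    - {"dx":0,"dy":0,"dz":0,"rx":0,"ry":0,"rz":0}
    - {"dx":0,"dy":0,"dz":0,"rx":0,"ry":0,"rz":0}
    - {"dx":0,"dy":0,"dz":0,"rx":0,"ry":0,"rz":0}
    - {"dx":0,"dy":0,"dz":0,"rx":0,"ry":0,"rz":0}
  gripper: 72

```text
t: 18.95
position: [0.4028, 0.2364, 0.2502]
orientation: [[0.048, 0.493, 0.869], [0.999, -0.026, -0.041], [0.002, 0.87, -0.494]]
wrist_force: [-0.3, -1.2, 0.4]
width: 0.0615
```

```bash
python3 - <<'E'
from h import *
go(*ins(.09))
snap('scene','s12.png')
s=cv2.imread('pics/s12.png');cv2.imwrite('pics/s12c.png',cv2.resize(s[170:300,380:520],None,fx=5,fy=4.5,interpolation=cv2.INTER_CUBIC))
E
```

```text
t 18.9 pos [0.4028 0.2364 0.2502] w 0.0615 F [-0.3 -1.2  0.4]
 shift now-frame cm [-0.06  6.94 -0.03]  in target-frame cm [-0.08  6.94 -0.06]  rotvec [ 0.0044  0.0019 -0.0035]
```

View pics/s12c.png

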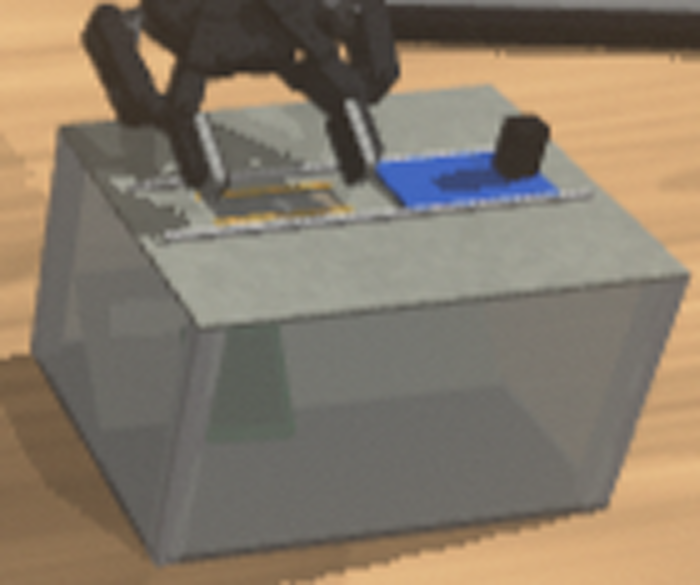

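Module 1 dropped and is visible inside the box at (250,390) in the crop. I'll retreat and go to the next one.

play_rows:
  increments:
    - {"dx":0,"dy":1.5,"dz":0,"rx":0,"ry":0,"rz":0}
    - {"dx":0,"dy":3.5,"dz":0,"rx":0,"ry":0,"rz":0}
    - {"dx":0,"dy":4,"dz":-1,"rx":0,"ry":0,"rz":0}
    - {"dx":-2,"dy":4,"dz":-1,"rx":0.13,"ry":0,"rz":0}
    - {"dx":-4,"dy":2,"dz":0,"rx":0.14,"ry":0,"rz":0}
    - {"dx":-4,"dy":0,"dz":0,"rx":0.14,"ry":0,"rz":0}
    - {"dx":-4,"dy":0,"dz":0,"rx":0.14,"ry":0,"rz":0}
    - {"dx":-4,"dy":0,"dz":0,"rx":0.14,"ry":0,"rz":0}
    - {"dx":-4,"dy":0,"dz":0,"rx":0.14,"ry":0,"rz":-0.1}
    - {"dx":-3,"dy":0,"dz":0,"rx":0.14,"ry":0,"rz":-0.1}
    - {"dx":0,"dy":0,"dz":0,"rx":0.08,"ry":0,"rz":-0.1}
    - {"dx":0,"dy":0,"dz":0,"rx":0,"ry":0,"rz":-0.1}

```text
t: 20.2
position: [0.4394, 0.0783, 0.3571]
orientation: [[-0.19, 0.905, 0.38], [0.958, 0.257, -0.131], [-0.216, 0.339, -0.915]]
wrist_force: [1.0, -0.1, 1.3]
width: 0.0616
```

```bash
python3 - <<'E'
from h import *
g=np.array([.4565,-.025])+.0215*np.array([np.cos(.366),np.sin(.366)]);print(g)
go((g[0],g[1],.28),Rd(.366))
E
```

```text
[ 0.47657598 -0.01730551]
t 20.2 pos [0.4394 0.0783 0.3571] w 0.0616 F [ 1.  -0.1  1.3]
 shift now-frame cm [-8.19 -1.7   9.73]  in target-frame cm [-10.26   0.05   7.71]  rotvec [ 0.3342  0.2453 -0.1287]
```

play_rows:
  increments:
    - {"dx":0,"dy":0,"dz":0,"rx":0.11,"ry":0.08,"rz":-0.04}
    - {"dx":-2,"dy":0,"dz":0,"rx":0.11,"ry":0.08,"rz":-0.04}
    - {"dx":-2,"dy":0,"dz":0,"rx":0.1,"ry":0.07,"rz":-0.04}
    - {"dx":-2,"dy":0,"dz":1,"rx":0,"ry":0,"rz":0}
    - {"dx":-1,"dy":0,"dz":1,"rx":0,"ry":0,"rz":0}
    - {"dx":0,"dy":0,"dz":0,"rx":0,"ry":0,"rz":0}

```text
t: 20.8
position: [0.4618, 0.0108, 0.3417]
orientation: [[-0.362, 0.932, 0.004], [0.932, 0.362, -0.004], [-0.005, 0.002, -1.0]]
wrist_force: [-0.0, -0.5, -0.9]
width: 0.0614
```

```bash
python3 - <<'E'
from h import *
go((.4766,-.0173,.24),Rd(.366))
snap('wrist','w13.png');mods('w13.png')
print(readout.read_state()['joint_pos'])
E
```

```text
t 20.8 pos [0.4618 0.0108 0.3417] w 0.0614 F [-0.  -0.5 -0.9]
 shift now-frame cm [-3.1   0.34 10.19]  in target-frame cm [-3.15  0.37 10.17]  rotvec [0.0022 0.0047 0.0041]
ctr 0.6279 -0.1272 yaw -78.2 size 0.0493 0.0396
ctr 0.4557 -0.0226 yaw 20.2 size 0.0639 0.0458
ctr 0.4795 -0.1425 yaw 2.8 size 0.0644 0.0487
[ 0.38736071  0.1043293  -0.5112467   1.87161412  0.05957813  1.17550589
  1.79752391]
```

View pics/w13.png

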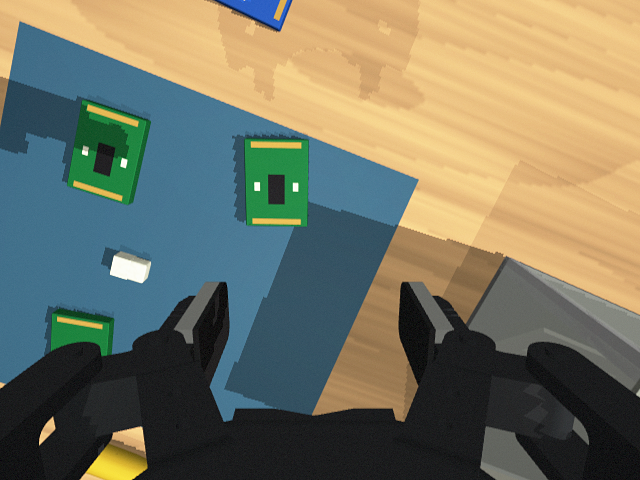

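The next module is at (277,182) px, world (0.456,-0.023). I'll approach it.

play_rows:
  increments:
    - {"dx":-1,"dy":0.2,"dz":2,"rx":0,"ry":0,"rz":0}
    - {"dx":-1,"dy":0.1,"dz":3,"rx":0,"ry":0,"rz":0}
    - {"dx":-0.6,"dy":0,"dz":3,"rx":0,"ry":0,"rz":0}
    - {"dx":-0.2,"dy":0,"dz":2,"rx":0,"ry":0,"rz":0}
    - {"dx":0,"dy":0,"dz":0.5,"rx":0,"ry":0,"rz":0}
    - {"dx":0,"dy":0,"dz":0,"rx":0,"ry":0,"rz":0}

```text
t: 21.45
position: [0.475, -0.0066, 0.2386]
orientation: [[-0.371, 0.928, 0.014], [0.929, 0.371, -0.004], [-0.008, 0.011, -1.0]]
wrist_force: [0.2, 0.6, 1.2]
width: 0.0619
```

```bash
python3 - <<'E'
from h import *
go((.4759,-.0155,.173),Rd(.360))
snap('wrist','w14.png');mods('w14.png')
E
```

```text
t 21.4 pos [ 0.475  -0.0066  0.2386] w 0.0619 F [0.2 0.6 1.2]
 shift now-frame cm [-0.8  -0.32  6.56]  in target-frame cm [-0.86 -0.23  6.56]  rotvec [0.0114 0.0083 0.0204]
ctr 0.6347 -0.1087 yaw -16.9 size 0.0193 0.0063
ctr 0.6121 -0.1359 yaw 10.2 size 0.0098 0.0087
ctr 0.4556 -0.0229 yaw 20.4 size 0.0638 0.0456
ctr 0.4792 -0.1421 yaw 3.9 size 0.0649 0.0507
```

play_rows:
  increments:
    - {"dx":-0.5,"dy":-0.1,"dz":1.5,"rx":0.011,"ry":0.008,"rz":0.02}
    - {"dx":-0.3,"dy":-0.1,"dz":1.5,"rx":0,"ry":0,"rz":0}
    - {"dx":0,"dy":0,"dz":1.5,"rx":0,"ry":0,"rz":0}
    - {"dx":0,"dy":0,"dz":0.8,"rx":0,"ry":0,"rz":0}
    - {"dx":0,"dy":0,"dz":0,"rx":0,"ry":0,"rz":0}

```text
t: 22.0
position: [0.4788, -0.0148, 0.1872]
orientation: [[-0.349, 0.937, 0.008], [0.937, 0.349, -0.001], [-0.004, 0.007, -1.0]]
wrist_force: [-0.1, -0.6, -0.2]
width: 0.0616
```

```bash
python3 - <<'E'
from h import *
go((.4758,-.0154,.173),Rd(.358))
E
```

```text
t 22.0 pos [ 0.4788 -0.0148  0.1872] w 0.0616 F [-0.1 -0.6 -0.2]
 shift now-frame cm [ 0.05 -0.31  1.42]  in target-frame cm [ 0.05 -0.3   1.42]  rotvec [ 0.007   0.0038 -0.0011]
```

play_rows:
  increments:
    - {"dx":0,"dy":-0.2,"dz":0.7,"rx":0.007,"ry":0.003,"rz":0}
    - {"dx":0,"dy":-0.1,"dz":0.5,"rx":0,"ry":0,"rz":0}
    - {"dx":0,"dy":0,"dz":0.3,"rx":0,"ry":0,"rz":0}
    - {"dx":0,"dy":0,"dz":0,"rx":0,"ry":0,"rz":0}

```text
t: 22.4
position: [0.4765, -0.016, 0.1724]
orientation: [[-0.349, 0.937, 0.002], [0.937, 0.349, -0.001], [-0.001, 0.001, -1.0]]
wrist_force: [-0.3, -0.5, -0.6]
width: 0.0616
```

play_rows:
  increments:
    - {"dx":0,"dy":0,"dz":0,"rx":0,"ry":0,"rz":0}
    - {"dx":0,"dy":0,"dz":0,"rx":0,"ry":0,"rz":0}
    - {"dx":0,"dy":0,"dz":0,"rx":0,"ry":0,"rz":0}
    - {"dx":0,"dy":0,"dz":0,"rx":0,"ry":0,"rz":0}
    - {"dx":0,"dy":0,"dz":0,"rx":0,"ry":0,"rz":0}
  gripper: 0
  force: 50

```text
t: 22.9
position: [0.4771, -0.0159, 0.1734]
orientation: [[-0.349, 0.937, 0.003], [0.937, 0.349, -0.001], [-0.002, 0.003, -1.0]]
wrist_force: [0.4, -0.3, 0.0]
width: 0.0442
```

```bash
python3 - <<'E'
from h import *
go((.50,.16,.41),RBf)
E
```

```text
t 22.9 pos [ 0.4771 -0.0159  0.1734] w 0.0442 F [ 0.4 -0.3  0. ]
 shift now-frame cm [ 15.62   8.35 -23.67]  in target-frame cm [ 17.67   1.5  -23.66]  rotvec [0.0033 0.0018 0.4013]
```

play_rows:
  increments:
    - {"dx":0,"dy":0,"dz":-1,"rx":0,"ry":0,"rz":0}
    - {"dx":0,"dy":0,"dz":-2,"rx":0,"ry":0,"rz":0}
    - {"dx":0,"dy":0,"dz":-3,"rx":0,"ry":0,"rz":0}
    - {"dx":0,"dy":0,"dz":-3.5,"rx":0,"ry":0,"rz":0.05}
    - {"dx":1,"dy":0,"dz":-3.5,"rx":0,"ry":0,"rz":0.07}
    - {"dx":1.5,"dy":0.5,"dz":-3.5,"rx":0,"ry":0,"rz":0.07}
    - {"dx":2,"dy":0.5,"dz":-3,"rx":0,"ry":0,"rz":0.07}
    - {"dx":2.5,"dy":0,"dz":-2,"rx":0,"ry":0,"rz":0.07}
    - {"dx":2.5,"dy":0,"dz":-1,"rx":0,"ry":0,"rz":0.05}
    - {"dx":2,"dy":0,"dz":0,"rx":0,"ry":0,"rz":0}

```text
t: 23.9
position: [0.4724, 0.1017, 0.4142]
orientation: [[0.044, 0.999, 0.006], [0.999, -0.044, 0.0], [0.001, 0.005, -1.0]]
wrist_force: [0.9, 0.1, -1.2]
width: 0.0441
```

```bash
python3 - <<'E'
from h import *
go(ins(.12)[0],RBf)
E
```

```text
t 23.9 pos [0.4724 0.1017 0.4142] w 0.0441 F [ 0.9  0.1 -1.2]
 shift now-frame cm [13.06 -2.69  7.74]  in target-frame cm [13.06 -2.66  7.75]  rotvec [ 0.0055 -0.0006  0.0007]
```

play_rows:
  increments:
    - {"dx":1.4,"dy":-0.3,"dz":0.2,"rx":-0.13,"ry":0,"rz":0}
    - {"dx":1.5,"dy":-0.3,"dz":0.2,"rx":-0.13,"ry":0,"rz":0}
    - {"dx":1.5,"dy":-0.5,"dz":0.2,"rx":-0.13,"ry":0,"rz":0}
    - {"dx":1.5,"dy":-0.6,"dz":0.2,"rx":-0.13,"ry":0,"rz":0}
    - {"dx":1.5,"dy":-0.7,"dz":0.1,"rx":-0.13,"ry":0,"rz":0}
    - {"dx":1.5,"dy":-0.7,"dz":0,"rx":-0.13,"ry":0,"rz":0}
    - {"dx":1.5,"dy":-0.7,"dz":0,"rx":-0.13,"ry":0,"rz":0}
    - {"dx":1.5,"dy":-0.7,"dz":0,"rx":-0.13,"ry":0,"rz":0}
    - {"dx":0.8,"dy":-0.3,"dz":0,"rx":0,"ry":0,"rz":0}
    - {"dx":0,"dy":0,"dz":0,"rx":0,"ry":0,"rz":0}

```text
t: 24.9
position: [0.4405, 0.2245, 0.391]
orientation: [[0.048, 0.558, 0.828], [0.999, -0.02, -0.044], [-0.008, 0.829, -0.559]]
wrist_force: [-0.4, 0.4, -0.0]
width: 0.044
```

```bash
python3 - <<'E'
from h import *
SLOT[:]=(.5385,.2302,.1485)
go(*ins(.09))
snap('wrist','w15.png')
E
```

```text
t 24.9 pos [0.4405 0.2245 0.391 ] w 0.0440 F [-0.4  0.4 -0. ]
 shift now-frame cm [ 1.08 -6.89  4.13]  in target-frame cm [ 1.01 -7.18  3.63]  rotvec [-0.0718  0.0067  0.0056]
```

View pics/w15.png

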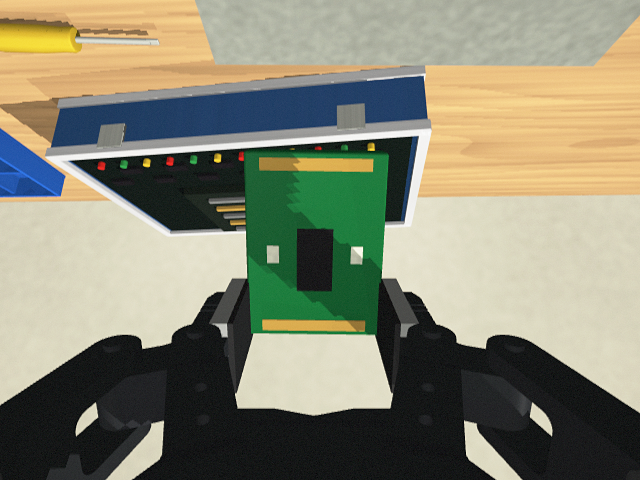

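The second module is held the same way, with its free edge at row 152.

play_rows:
  increments:
    - {"dx":0.5,"dy":-0.3,"dz":1.8,"rx":-0.07,"ry":0.006,"rz":0.005}
    - {"dx":0.4,"dy":-1.5,"dz":1,"rx":0,"ry":0,"rz":0}
    - {"dx":0,"dy":-2,"dz":0.4,"rx":0,"ry":0,"rz":0}
    - {"dx":0,"dy":-1.5,"dz":0,"rx":0,"ry":0,"rz":0}
    - {"dx":0,"dy":-0.8,"dz":0,"rx":0,"ry":0,"rz":0}
    - {"dx":0,"dy":0,"dz":0,"rx":0,"ry":0,"rz":0}

```text
t: 25.55
position: [0.4376, 0.2282, 0.3236]
orientation: [[0.061, 0.505, 0.861], [0.998, -0.028, -0.054], [-0.003, 0.863, -0.506]]
wrist_force: [-0.1, 0.3, -0.1]
width: 0.0447
```

```bash
sed -i 's/SLOT=np.array(.*/SLOT=np.array([.5385,.2302,.1485])/' h.py; python3 - <<'E'
from h import *
go(*ins(.062))
E
```

```text
t 25.6 pos [0.4376 0.2282 0.3236] w 0.0447 F [-0.1  0.3 -0.1]
 shift now-frame cm [ 0.64 -3.97  0.57]  in target-frame cm [ 0.65 -3.98  0.55]  rotvec [-0.0093  0.0149 -0.0055]
```

play_rows:
  increments:
    - {"dx":0.4,"dy":-1.2,"dz":0.4,"rx":-0.009,"ry":0.015,"rz":-0.005}
    - {"dx":0.2,"dy":-1.2,"dz":0.1,"rx":0,"ry":0,"rz":0}
    - {"dx":0,"dy":-0.8,"dz":0,"rx":0,"ry":0,"rz":0}
    - {"dx":0,"dy":0,"dz":0,"rx":0,"ry":0,"rz":0}

```text
t: 25.95
position: [0.4283, 0.234, 0.2959]
orientation: [[0.05, 0.494, 0.868], [0.999, -0.025, -0.043], [0.001, 0.869, -0.494]]
wrist_force: [-0.0, 0.3, -0.7]
width: 0.0445
```

```bash
python3 - <<'E'
from h import *
go(*ins(.05))
i=snap('wrist','w16.png')
E
```

```text
t 25.9 pos [0.4283 0.234  0.2959] w 0.0445 F [-0.   0.3 -0.7]
 shift now-frame cm [ 0.11 -2.3  -0.01]  in target-frame cm [ 0.12 -2.3  -0.  ]  rotvec [ 0.0039  0.0039 -0.0029]
```

View pics/w16.png

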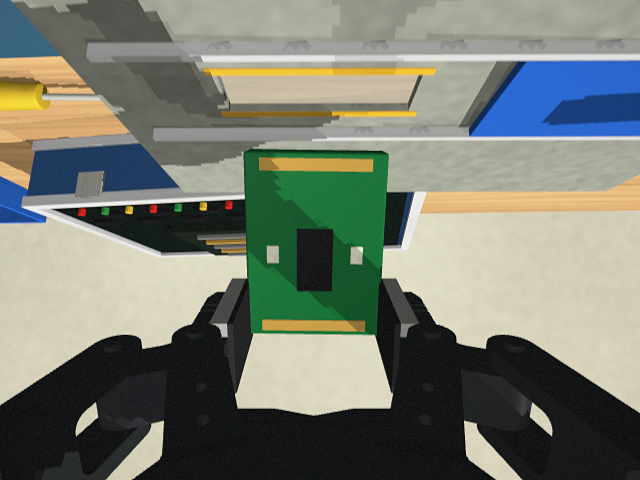

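Aligned: slot columns 225–415, module 245–388. I'll insert in stages.

play_rows:
  increments:
    - {"dx":0.1,"dy":-0.5,"dz":0,"rx":0.004,"ry":0.004,"rz":-0.003}
    - {"dx":0,"dy":-0.6,"dz":0,"rx":0,"ry":0,"rz":0}
    - {"dx":0,"dy":-0.6,"dz":0,"rx":0,"ry":0,"rz":0}
    - {"dx":0,"dy":-0.5,"dz":0,"rx":0,"ry":0,"rz":0}
    - {"dx":0,"dy":-0.4,"dz":0,"rx":0,"ry":0,"rz":0}
    - {"dx":0,"dy":0,"dz":0,"rx":0,"ry":0,"rz":0}

```text
t: 26.6
position: [0.4157, 0.2356, 0.2739]
orientation: [[0.046, 0.495, 0.868], [0.999, -0.024, -0.04], [0.001, 0.869, -0.495]]
wrist_force: [0.4, 0.3, 0.1]
width: 0.0445
```

```bash
python3 - <<'E'
from h import *
go(*ins(.018))
E
```

```text
t 26.6 pos [0.4157 0.2356 0.2739] w 0.0445 F [0.4 0.3 0.1]
 shift now-frame cm [ 0.01 -2.96 -0.01]  in target-frame cm [ 0.01 -2.96  0.  ]  rotvec [ 0.0029  0.0007 -0.0012]
```

play_rows:
  increments:
    - {"dx":0,"dy":-0.5,"dz":0,"rx":0.003,"ry":0,"rz":0}
    - {"dx":0,"dy":-0.6,"dz":0,"rx":0,"ry":0,"rz":0}
    - {"dx":0,"dy":-0.6,"dz":0,"rx":0,"ry":0,"rz":0}
    - {"dx":0,"dy":-0.5,"dz":0,"rx":0,"ry":0,"rz":0}
    - {"dx":0,"dy":-0.3,"dz":0,"rx":0,"ry":0,"rz":0}
    - {"dx":0,"dy":0,"dz":0,"rx":0,"ry":0,"rz":0}

```text
t: 27.2
position: [0.4021, 0.2363, 0.2501]
orientation: [[0.046, 0.498, 0.866], [0.999, -0.024, -0.039], [0.001, 0.867, -0.498]]
wrist_force: [0.2, -0.0, -1.3]
width: 0.0448
```

```bash
python3 - <<'E'
from h import *
go(*ins(.018))
E
```

```text
t 27.2 pos [0.4021 0.2363 0.2501] w 0.0448 F [ 0.2 -0.  -1.3]
 shift now-frame cm [ 0.   -0.21 -0.  ]  in target-frame cm [ 0.   -0.21 -0.  ]  rotvec [-0.0008  0.0004 -0.0011]
```

play_rows:
  increments:
    - {"dx":0,"dy":-0.1,"dz":0,"rx":0,"ry":0,"rz":0}
    - {"dx":0,"dy":0,"dz":0,"rx":0,"ry":0,"rz":0}
    - {"dx":0,"dy":0,"dz":0,"rx":0,"ry":0,"rz":0}
    - {"dx":0,"dy":0,"dz":0,"rx":0,"ry":0,"rz":0}
    - {"dx":0,"dy":0,"dz":0,"rx":0,"ry":0,"rz":0}
  gripper: 72

```text
t: 27.7
position: [0.4021, 0.2366, 0.2499]
orientation: [[0.046, 0.496, 0.867], [0.999, -0.024, -0.039], [0.001, 0.868, -0.497]]
wrist_force: [-0.5, -0.1, 0.0]
width: 0.0616
```

```bash
python3 - <<'E'
from h import *
go(*ins(.09))
snap('scene','s17.png')
s=cv2.imread('pics/s17.png');cv2.imwrite('pics/s17c.png',cv2.resize(s[170:300,380:520],None,fx=5,fy=4.5,interpolation=cv2.INTER_CUBIC))
E
```

```text
t 27.7 pos [0.4021 0.2366 0.2499] w 0.0616 F [-0.5 -0.1  0. ]
 shift now-frame cm [-0.01  7.   -0.  ]  in target-frame cm [-0.03  7.   -0.01]  rotvec [ 0.0006  0.0004 -0.0019]
```

View pics/s17c.png

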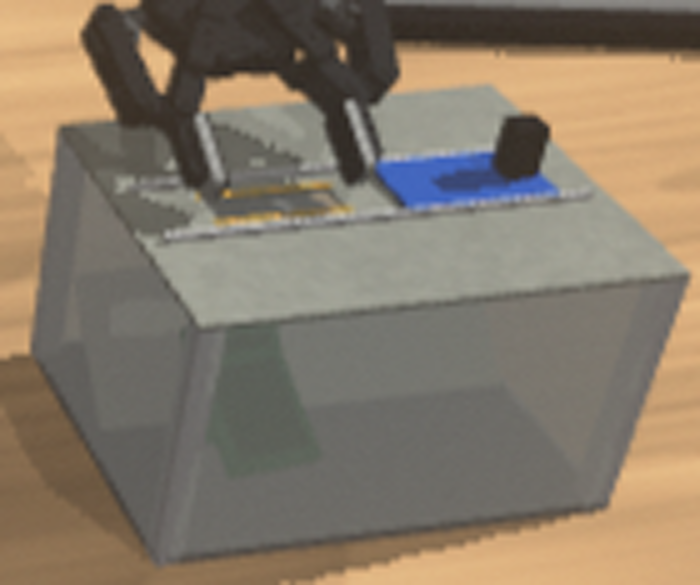

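The second module is in and sliding down the deflector, and the slot is clear. On to the third at (0.645,-0.126).

play_rows:
  increments:
    - {"dx":0,"dy":1.5,"dz":0,"rx":0,"ry":0,"rz":0}
    - {"dx":0,"dy":3.5,"dz":0,"rx":0,"ry":0,"rz":0}
    - {"dx":0,"dy":4,"dz":-1,"rx":0,"ry":0,"rz":0}
    - {"dx":-2,"dy":4,"dz":-1,"rx":0.13,"ry":0,"rz":0}
    - {"dx":-4,"dy":2,"dz":0,"rx":0.14,"ry":0,"rz":0}
    - {"dx":-4,"dy":2,"dz":0,"rx":0.14,"ry":0,"rz":0}
    - {"dx":-4,"dy":2,"dz":0,"rx":0.14,"ry":0,"rz":0}
    - {"dx":-4,"dy":2,"dz":0,"rx":0.14,"ry":0,"rz":0}
    - {"dx":-4,"dy":2,"dz":0,"rx":0.14,"ry":0,"rz":0}
    - {"dx":-4,"dy":2,"dz":0,"rx":0.14,"ry":0,"rz":0}
    - {"dx":-4,"dy":2,"dz":0,"rx":0.08,"ry":0,"rz":-0.1}
    - {"dx":-4,"dy":2,"dz":0,"rx":0,"ry":0,"rz":-0.1}

```text
t: 28.95
position: [0.5176, -0.0143, 0.4227]
orientation: [[-0.099, 0.94, 0.327], [0.986, 0.138, -0.098], [-0.138, 0.312, -0.94]]
wrist_force: [1.0, -0.0, -0.1]
width: 0.0612
```

```bash
python3 - <<'E'
from h import *
go((.666,-.123,.30),Rd(.18))
E
```

```text
t 28.9 pos [ 0.5176 -0.0143  0.4227] w 0.0612 F [ 1.  -0.  -0.1]
 shift now-frame cm [-10.49   8.62  17.45]  in target-frame cm [-13.35  12.66  12.27]  rotvec [ 0.3144  0.1495 -0.0569]
```

play_rows:
  increments:
    - {"dx":-2,"dy":2,"dz":0.5,"rx":0.11,"ry":0.05,"rz":-0.02}
    - {"dx":-2.5,"dy":2.5,"dz":1,"rx":0.11,"ry":0.05,"rz":-0.02}
    - {"dx":-2.5,"dy":2.5,"dz":1.5,"rx":0.1,"ry":0.05,"rz":-0.02}
    - {"dx":-2,"dy":2,"dz":1.5,"rx":0,"ry":0,"rz":0}
    - {"dx":-1,"dy":1,"dz":1.5,"rx":0,"ry":0,"rz":0}
    - {"dx":-0.5,"dy":0.5,"dz":0.5,"rx":0,"ry":0,"rz":0}
    - {"dx":0,"dy":0,"dz":0,"rx":0,"ry":0,"rz":0}

```text
t: 29.65
position: [0.6455, -0.1165, 0.3762]
orientation: [[-0.175, 0.984, -0.019], [0.985, 0.175, -0.001], [0.002, -0.019, -1.0]]
wrist_force: [0.1, -0.3, -0.3]
width: 0.0611
```

```bash
python3 - <<'E'
from h import *
go((.666,-.123,.24),Rd(.18))
snap('wrist','w18.png');mods('w18.png')
E
```

```text
t 29.6 pos [ 0.6455 -0.1165  0.3762] w 0.0611 F [ 0.1 -0.3 -0.3]
 shift now-frame cm [-1.04  2.17 13.58]  in target-frame cm [-1.01  1.9  13.62]  rotvec [-0.0189 -0.0024 -0.0043]
ctr 0.6450 -0.1267 yaw 10.1 size 0.0635 0.0457
ctr 0.5021 -0.1435 yaw -86.7 size 0.0458 0.0237
```

View pics/w18.png

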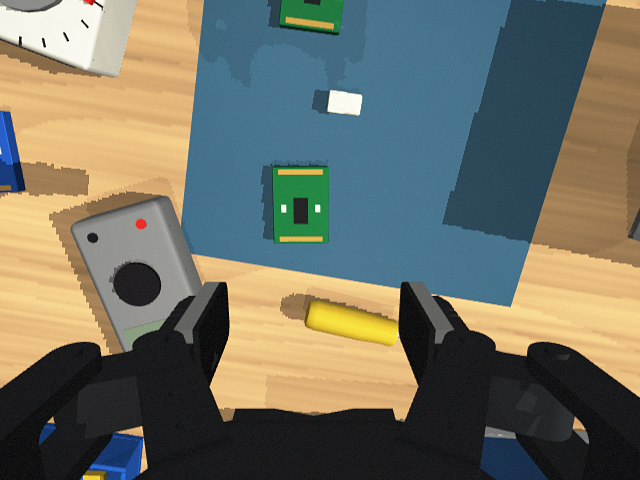

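```bash
python3 - <<'E'
from h import *
for n,u,z in [('sd',(307,300),.015),('sd2',(397,325),.015),('mm',(165,198),.035),('mm2',(200,290),.035),('mmbase',(195,270),.0)]: print(n,onz('w18.png',u,z))
R=Rd(.178);g=np.array([.6662,-.1229])
for sx in(-.047,.047):
  for sy in(-.012,.012): print(g+R[:2,:2]@np.array([sx,sy]))
E
```

```text
sd [ 0.72485398 -0.10711374  0.015     ]
sd2 [ 0.73425501 -0.02577128  0.015     ]
mm [ 0.65305217 -0.22861311  0.035     ]
mm2 [ 0.72267802 -0.19424953  0.035     ]
mmbase [ 0.72057886 -0.20816415  0.        ]
[ 0.66271149 -0.17128213]
[ 0.68633229 -0.16703265]
[ 0.64606771 -0.07876735]
[ 0.66968851 -0.07451787]
```

play_rows:
  increments:
    - {"dx":-0.4,"dy":0.7,"dz":3,"rx":-0.018,"ry":0,"rz":0}
    - {"dx":-0.4,"dy":0.7,"dz":4,"rx":0,"ry":0,"rz":0}
    - {"dx":-0.1,"dy":0.4,"dz":3.5,"rx":0,"ry":0,"rz":0}
    - {"dx":0,"dy":0,"dz":2,"rx":0,"ry":0,"rz":0}
    - {"dx":0,"dy":0,"dz":0.5,"rx":0,"ry":0,"rz":0}
    - {"dx":0,"dy":0,"dz":0,"rx":0,"ry":0,"rz":0}

```text
t: 30.3
position: [0.6638, -0.1156, 0.2549]
orientation: [[-0.182, 0.983, 0.014], [0.983, 0.182, 0.0], [-0.002, 0.014, -1.0]]
wrist_force: [0.5, -0.1, 0.0]
width: 0.0615
```

```bash
python3 - <<'E'
from h import *
go((.6662,-.1229,.173),Rd(.178))
snap('wrist','w19.png');mods('w19.png')
E
```

```text
t 30.3 pos [ 0.6638 -0.1156  0.2549] w 0.0615 F [ 0.5 -0.1  0. ]
 shift now-frame cm [-0.74 -0.01  8.19]  in target-frame cm [-0.76  0.1   8.19]  rotvec [0.0141 0.0023 0.0046]
ctr 0.6454 -0.1264 yaw 10.4 size 0.0633 0.0457
```

play_rows:
  increments:
    - {"dx":-0.4,"dy":0,"dz":2,"rx":0.014,"ry":0.002,"rz":0.004}
    - {"dx":-0.3,"dy":0,"dz":2,"rx":0,"ry":0,"rz":0}
    - {"dx":0,"dy":0,"dz":1.8,"rx":0,"ry":0,"rz":0}
    - {"dx":0,"dy":0,"dz":0.7,"rx":0,"ry":0,"rz":0}
    - {"dx":0,"dy":0,"dz":0,"rx":0,"ry":0,"rz":0}

```text
t: 30.85
position: [0.6681, -0.123, 0.1958]
orientation: [[-0.177, 0.984, 0.012], [0.984, 0.177, -0.003], [-0.005, 0.011, -1.0]]
wrist_force: [-0.3, 0.6, 0.3]
width: 0.0612
```

```bash
python3 - <<'E'
from h import *
go((.6665,-.1226,.173),Rd(.18))
E
```

```text
t 30.9 pos [ 0.6681 -0.123   0.1958] w 0.0612 F [-0.3  0.6  0.3]
 shift now-frame cm [ 0.08 -0.18  2.28]  in target-frame cm [ 0.07 -0.15  2.28]  rotvec [ 0.0107  0.0054 -0.0021]
```

play_rows:
  increments:
    - {"dx":0,"dy":-0.1,"dz":0.8,"rx":0.01,"ry":0.005,"rz":0}
    - {"dx":0,"dy":0,"dz":0.8,"rx":0,"ry":0,"rz":0}
    - {"dx":0,"dy":0,"dz":0.5,"rx":0,"ry":0,"rz":0}
    - {"dx":0,"dy":0,"dz":0.2,"rx":0,"ry":0,"rz":0}
    - {"dx":0,"dy":0,"dz":0,"rx":0,"ry":0,"rz":0}

```text
t: 31.35
position: [0.6682, -0.1233, 0.1739]
orientation: [[-0.177, 0.984, 0.004], [0.984, 0.177, -0.001], [-0.001, 0.003, -1.0]]
wrist_force: [-0.8, 1.0, -0.0]
width: 0.0614
```

```bash
python3 - <<'E'
from h import *
go((.6665,-.1226,.173),Rd(.18))
E
```

```text
t 31.4 pos [ 0.6682 -0.1233  0.1739] w 0.0614 F [-0.8  1.  -0. ]
 shift now-frame cm [ 0.1  -0.16  0.09]  in target-frame cm [ 0.1  -0.16  0.09]  rotvec [ 0.0035  0.0013 -0.0024]
```

play_rows:
  increments:
    - {"dx":0,"dy":-0.2,"dz":0.1,"rx":0,"ry":0,"rz":0}
    - {"dx":0,"dy":0,"dz":0,"rx":0,"ry":0,"rz":0}
    - {"dx":0,"dy":0,"dz":0,"rx":0,"ry":0,"rz":0}
    - {"dx":0,"dy":0,"dz":0,"rx":0,"ry":0,"rz":0}
    - {"dx":0,"dy":0,"dz":0,"rx":0,"ry":0,"rz":0}
  gripper: 0
  force: 50

```text
t: 31.85
position: [0.6664, -0.1236, 0.174]
orientation: [[-0.177, 0.984, 0.005], [0.984, 0.177, -0.001], [-0.002, 0.005, -1.0]]
wrist_force: [0.5, 0.2, -1.4]
width: 0.0444
```

play_rows:
  increments:
    - {"dx":0,"dy":0,"dz":-1,"rx":0,"ry":0,"rz":0}
    - {"dx":0,"dy":0,"dz":-2,"rx":0,"ry":0,"rz":0}
    - {"dx":0,"dy":0,"dz":-3,"rx":0,"ry":0,"rz":0}
    - {"dx":0,"dy":0,"dz":-3.5,"rx":0,"ry":0,"rz":0.04}
    - {"dx":1,"dy":-1,"dz":-3.5,"rx":0,"ry":0,"rz":0.04}
    - {"dx":2,"dy":-2,"dz":-3.5,"rx":0,"ry":0,"rz":0.04}
    - {"dx":3,"dy":-2,"dz":-3,"rx":0,"ry":0,"rz":0.04}
    - {"dx":3,"dy":-2,"dz":-2,"rx":0,"ry":0,"rz":0.04}
    - {"dx":3.5,"dy":-2,"dz":-1,"rx":0,"ry":0,"rz":0.03}
    - {"dx":3.5,"dy":-2,"dz":0,"rx":0,"ry":0,"rz":0}
    - {"dx":3.5,"dy":-2,"dz":0,"rx":0,"ry":0,"rz":0}

```text
t: 32.95
position: [0.5321, 0.0701, 0.414]
orientation: [[0.073, 0.997, 0.011], [0.997, -0.073, -0.003], [-0.002, 0.011, -1.0]]
wrist_force: [-0.0, 0.1, -1.0]
width: 0.0445
```

```bash
python3 - <<'E'
from h import *
go(ins(.12)[0],RBf)
E
```

```text
t 33.0 pos [0.5321 0.0701 0.414 ] w 0.0445 F [-0.   0.1 -1. ]
 shift now-frame cm [15.79 -9.3   7.6 ]  in target-frame cm [16.03 -8.77  7.73]  rotvec [ 0.0113  0.0021 -0.0282]
```

play_rows:
  increments:
    - {"dx":1.7,"dy":-1,"dz":0.2,"rx":-0.13,"ry":0,"rz":-0.028}
    - {"dx":1.8,"dy":-1.1,"dz":0.2,"rx":-0.13,"ry":0,"rz":0}
    - {"dx":1.8,"dy":-1.2,"dz":0.2,"rx":-0.13,"ry":0,"rz":0}
    - {"dx":1.8,"dy":-1.2,"dz":0.1,"rx":-0.13,"ry":0,"rz":0}
    - {"dx":1.8,"dy":-1.2,"dz":-0.1,"rx":-0.13,"ry":0,"rz":0}
    - {"dx":1.8,"dy":-1.2,"dz":-0.2,"rx":-0.13,"ry":0,"rz":0}
    - {"dx":1.8,"dy":-1.2,"dz":-0.3,"rx":-0.13,"ry":0,"rz":0}
    - {"dx":1.8,"dy":-1,"dz":-0.3,"rx":-0.13,"ry":0,"rz":0}
    - {"dx":1,"dy":-0.3,"dz":0,"rx":0,"ry":0,"rz":0}
    - {"dx":0,"dy":0,"dz":0,"rx":0,"ry":0,"rz":0}

```text
t: 33.95
position: [0.4551, 0.2197, 0.3841]
orientation: [[0.043, 0.57, 0.82], [0.999, -0.011, -0.044], [-0.016, 0.821, -0.57]]
wrist_force: [0.2, 0.1, -0.0]
width: 0.0442
```

```bash
python3 - <<'E'
from h import *
go(*ins(.09))
snap('wrist','w20.png')
E
```

```text
t 34.0 pos [0.4551 0.2197 0.3841] w 0.0442 F [ 0.2  0.1 -0. ]
 shift now-frame cm [ 1.55 -7.1   2.62]  in target-frame cm [ 1.42 -7.32  2.01]  rotvec [-0.0861  0.0066  0.0151]
```

View pics/w20.png

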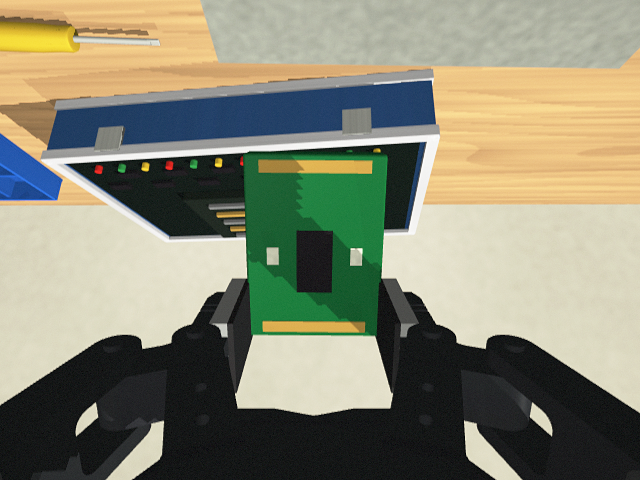

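The third module is held as expected, with its edge at row 155. Same approach as before.

play_rows:
  increments:
    - {"dx":0.7,"dy":-0.3,"dz":1.2,"rx":-0.086,"ry":0.006,"rz":0.015}
    - {"dx":0.6,"dy":-1.5,"dz":0.6,"rx":0,"ry":0,"rz":0}
    - {"dx":0,"dy":-2,"dz":0.1,"rx":0,"ry":0,"rz":0}
    - {"dx":0,"dy":-1.5,"dz":0,"rx":0,"ry":0,"rz":0}
    - {"dx":0,"dy":-0.8,"dz":0,"rx":0,"ry":0,"rz":0}
    - {"dx":0,"dy":0,"dz":0,"rx":0,"ry":0,"rz":0}

```text
t: 34.6
position: [0.4419, 0.2272, 0.3238]
orientation: [[0.06, 0.505, 0.861], [0.998, -0.028, -0.054], [-0.003, 0.863, -0.505]]
wrist_force: [0.3, 0.4, -1.4]
width: 0.0442
```

```bash
python3 - <<'E'
from h import *
go(*ins(.07))
E
```

```text
t 34.6 pos [0.4419 0.2272 0.3238] w 0.0442 F [ 0.3  0.4 -1.4]
 shift now-frame cm [ 0.72 -3.41  0.2 ]  in target-frame cm [ 0.74 -3.41  0.18]  rotvec [-0.009   0.0148 -0.0048]
```

play_rows:
  increments:
    - {"dx":0.5,"dy":-1.2,"dz":0.2,"rx":-0.009,"ry":0.015,"rz":-0.005}
    - {"dx":0.2,"dy":-1.2,"dz":0,"rx":0,"ry":0,"rz":0}
    - {"dx":0,"dy":-0.8,"dz":0,"rx":0,"ry":0,"rz":0}
    - {"dx":0,"dy":0,"dz":0,"rx":0,"ry":0,"rz":0}

```text
t: 35.0
position: [0.4303, 0.2338, 0.2976]
orientation: [[0.05, 0.493, 0.868], [0.999, -0.025, -0.043], [0.001, 0.869, -0.494]]
wrist_force: [0.4, -0.4, -0.5]
width: 0.0441
```

```bash
python3 - <<'E'
from h import *
go(*ins(.05))
i=snap('wrist','w21.png')
E
```

```text
t 35.0 pos [0.4303 0.2338 0.2976] w 0.0441 F [ 0.4 -0.4 -0.5]
 shift now-frame cm [ 0.12 -2.55 -0.1 ]  in target-frame cm [ 0.13 -2.55 -0.09]  rotvec [ 0.0041  0.004  -0.003 ]
```

View pics/w21.png

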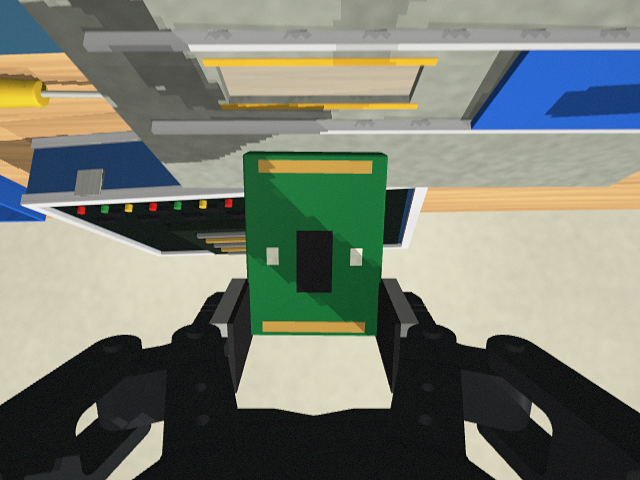

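Aligned again: slot columns 222–416, module 245–387.

play_rows:
  increments:
    - {"dx":0.1,"dy":-0.5,"dz":-0.1,"rx":0.004,"ry":0.004,"rz":-0.003}
    - {"dx":0,"dy":-0.6,"dz":0,"rx":0,"ry":0,"rz":0}
    - {"dx":0,"dy":-0.6,"dz":0,"rx":0,"ry":0,"rz":0}
    - {"dx":0,"dy":-0.5,"dz":0,"rx":0,"ry":0,"rz":0}
    - {"dx":0,"dy":-0.4,"dz":0,"rx":0,"ry":0,"rz":0}
    - {"dx":0,"dy":0,"dz":0,"rx":0,"ry":0,"rz":0}

```text
t: 35.65
position: [0.4168, 0.2354, 0.2759]
orientation: [[0.046, 0.495, 0.868], [0.999, -0.024, -0.04], [0.001, 0.869, -0.495]]
wrist_force: [0.7, -0.2, -1.2]
width: 0.0448
```

```bash
python3 - <<'E'
from h import *
go(*ins(.018))
E
```

```text
t 35.6 pos [0.4168 0.2354 0.2759] w 0.0448 F [ 0.7 -0.2 -1.2]
 shift now-frame cm [ 0.02 -3.19 -0.  ]  in target-frame cm [ 0.03 -3.19  0.01]  rotvec [ 0.0026  0.0008 -0.0015]
```

play_rows:
  increments:
    - {"dx":0,"dy":-0.6,"dz":0,"rx":0.003,"ry":0,"rz":0}
    - {"dx":0,"dy":-0.6,"dz":0,"rx":0,"ry":0,"rz":0}
    - {"dx":0,"dy":-0.6,"dz":0,"rx":0,"ry":0,"rz":0}
    - {"dx":0,"dy":-0.6,"dz":0,"rx":0,"ry":0,"rz":0}
    - {"dx":0,"dy":-0.4,"dz":0,"rx":0,"ry":0,"rz":0}
    - {"dx":0,"dy":0,"dz":0,"rx":0,"ry":0,"rz":0}

```text
t: 36.25
position: [0.4016, 0.2362, 0.2493]
orientation: [[0.046, 0.498, 0.866], [0.999, -0.024, -0.04], [0.001, 0.867, -0.498]]
wrist_force: [-0.3, -0.3, -0.7]
width: 0.0444
```

```bash
python3 - <<'E'
from h import *
go(*ins(.018))
E
```

```text
t 36.2 pos [0.4016 0.2362 0.2493] w 0.0444 F [-0.3 -0.3 -0.7]
 shift now-frame cm [ 0.02 -0.12  0.  ]  in target-frame cm [ 0.02 -0.12  0.  ]  rotvec [-0.001   0.0005 -0.0014]
```

play_rows:
  increments:
    - {"dx":0,"dy":0,"dz":0,"rx":0,"ry":0,"rz":0}
    - {"dx":0,"dy":0,"dz":0,"rx":0,"ry":0,"rz":0}
    - {"dx":0,"dy":0,"dz":0,"rx":0,"ry":0,"rz":0}
    - {"dx":0,"dy":0,"dz":0,"rx":0,"ry":0,"rz":0}
    - {"dx":0,"dy":0,"dz":0,"rx":0,"ry":0,"rz":0}
  gripper: 72

```text
t: 36.75
position: [0.4021, 0.2364, 0.25]
orientation: [[0.047, 0.497, 0.867], [0.999, -0.025, -0.04], [0.002, 0.868, -0.497]]
wrist_force: [-0.2, 0.0, -0.4]
width: 0.0615
```

```bash
python3 - <<'E'
from h import *
go(*ins(.09))
snap('scene','s22.png')
s=cv2.imread('pics/s22.png');cv2.imwrite('pics/s22c.png',cv2.resize(s[170:300,380:520],None,fx=5,fy=4.5,interpolation=cv2.INTER_CUBIC))
E
```

```text
t 36.8 pos [0.4021 0.2364 0.25  ] w 0.0615 F [-0.2  0.  -0.4]
 shift now-frame cm [ 0.01  6.99 -0.  ]  in target-frame cm [-0.01  6.99 -0.01]  rotvec [ 0.0003  0.0006 -0.0021]
```

View pics/s22c.png

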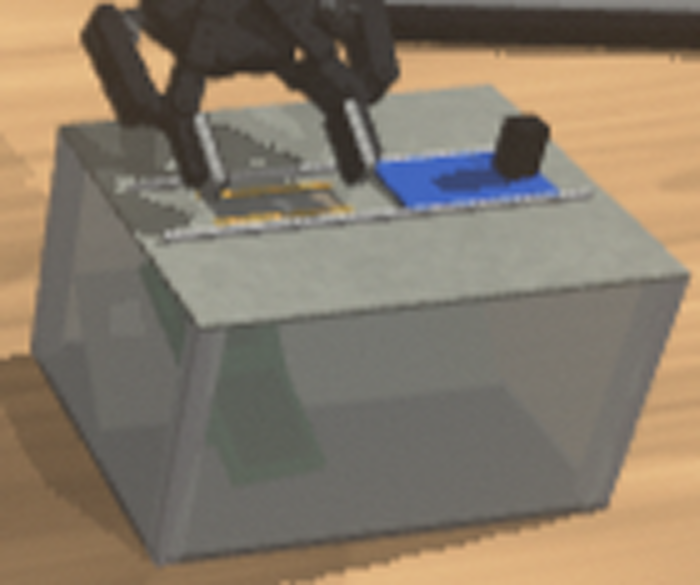

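The third module is in. On to the fourth at (0.4795,-0.143).

play_rows:
  increments:
    - {"dx":0,"dy":1.5,"dz":0,"rx":0,"ry":0,"rz":0}
    - {"dx":0,"dy":3.5,"dz":0,"rx":0,"ry":0,"rz":0}
    - {"dx":0,"dy":4,"dz":-1,"rx":0,"ry":0,"rz":0}
    - {"dx":-2,"dy":4,"dz":-1,"rx":0.13,"ry":0,"rz":0}
    - {"dx":-4,"dy":2,"dz":0,"rx":0.14,"ry":0,"rz":0}
    - {"dx":-4,"dy":1,"dz":0,"rx":0.14,"ry":0,"rz":0}
    - {"dx":-4,"dy":1,"dz":0,"rx":0.14,"ry":0,"rz":0}
    - {"dx":-4.5,"dy":1,"dz":0,"rx":0.14,"ry":0,"rz":0}
    - {"dx":-4.5,"dy":0.5,"dz":0,"rx":0.14,"ry":0,"rz":0}
    - {"dx":-4.5,"dy":0.5,"dz":0,"rx":0.14,"ry":0,"rz":0}
    - {"dx":-4.5,"dy":0.5,"dz":0,"rx":0.08,"ry":0,"rz":-0.05}
    - {"dx":-4,"dy":0.5,"dz":0,"rx":0,"ry":0,"rz":-0.05}

```text
t: 38.0
position: [0.4565, -0.0265, 0.3859]
orientation: [[-0.006, 0.939, 0.343], [0.994, 0.042, -0.097], [-0.106, 0.34, -0.934]]
wrist_force: [1.0, -0.8, -0.9]
width: 0.0618
```

```bash
python3 - <<'E'
from h import *
go((.501,-.1425,.30),Rd(.05))
E
```

```text
t 38.0 pos [ 0.4565 -0.0265  0.3859] w 0.0618 F [ 1.  -0.8 -0.9]
 shift now-frame cm [-10.66   0.77  10.68]  in target-frame cm [-11.81   3.86   8.59]  rotvec [ 0.3464  0.1123 -0.0246]
```

play_rows:
  increments:
    - {"dx":-2,"dy":0.5,"dz":0,"rx":0.12,"ry":0.04,"rz":-0.01}
    - {"dx":-2.5,"dy":0.5,"dz":0.5,"rx":0.12,"ry":0.04,"rz":-0.01}
    - {"dx":-2.5,"dy":0.7,"dz":1,"rx":0.11,"ry":0.04,"rz":-0.01}
    - {"dx":-2,"dy":0.8,"dz":1,"rx":0,"ry":0,"rz":0}
    - {"dx":-1,"dy":0.5,"dz":1,"rx":0,"ry":0,"rz":0}
    - {"dx":0,"dy":0,"dz":0,"rx":0,"ry":0,"rz":0}

```text
t: 38.6
position: [0.4913, -0.1358, 0.3591]
orientation: [[-0.05, 0.999, -0.016], [0.999, 0.05, 0.009], [0.01, -0.016, -1.0]]
wrist_force: [-0.1, 0.5, 0.3]
width: 0.0616
```

```bash
python3 - <<'E'
from h import *
go((.501,-.1425,.24),Rd(.05))
snap('wrist','w23.png');mods('w23.png')
E
```

```text
t 38.6 pos [ 0.4913 -0.1358  0.3591] w 0.0616 F [-0.1  0.5  0.3]
 shift now-frame cm [-0.84  1.12 11.89]  in target-frame cm [-0.71  0.93 11.91]  rotvec [-0.0156 -0.0103  0.0004]
ctr 0.4801 -0.1443 yaw 2.8 size 0.0636 0.0457
```

View pics/w23.png

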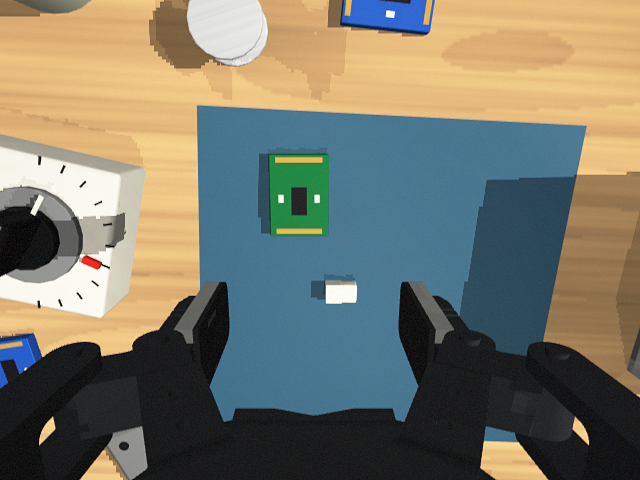

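```bash
python3 - <<'E'
from h import *
for u in [(325,280),(357,280),(357,303),(325,303)]: print(onz('w23.png',u,.012))
E
```

```text
[ 0.5480243  -0.11991188  0.012     ]
[ 0.5467941  -0.09390416  0.012     ]
[ 0.56693714 -0.09235913  0.012     ]
[ 0.56816903 -0.11874735  0.012     ]
```

play_rows:
  increments:
    - {"dx":-0.3,"dy":0.4,"dz":2.5,"rx":-0.015,"ry":-0.01,"rz":0}
    - {"dx":-0.3,"dy":0.4,"dz":3,"rx":0,"ry":0,"rz":0}
    - {"dx":-0.1,"dy":0.1,"dz":2.5,"rx":0,"ry":0,"rz":0}
    - {"dx":0,"dy":0,"dz":1.5,"rx":0,"ry":0,"rz":0}
    - {"dx":0,"dy":0,"dz":0.5,"rx":0,"ry":0,"rz":0}
    - {"dx":0,"dy":0,"dz":0,"rx":0,"ry":0,"rz":0}

```text
t: 39.25
position: [0.5007, -0.1323, 0.2625]
orientation: [[-0.062, 0.998, 0.011], [0.998, 0.062, -0.001], [-0.002, 0.011, -1.0]]
wrist_force: [-0.0, 0.4, 0.0]
width: 0.0614
```

```bash
python3 - <<'E'
from h import *
go((.5016,-.1433,.173),Rd(.049))
snap('wrist','w24.png');mods('w24.png')
E
```

```text
t 39.2 pos [ 0.5007 -0.1323  0.2625] w 0.0614 F [-0.   0.4  0. ]
 shift now-frame cm [-1.09 -0.07  8.95]  in target-frame cm [-1.1   0.04  8.95]  rotvec [0.0108 0.0016 0.0133]
ctr 0.4798 -0.1443 yaw 2.8 size 0.0637 0.0457
```

play_rows:
  increments:
    - {"dx":-0.6,"dy":0,"dz":2,"rx":0.011,"ry":0.002,"rz":0.013}
    - {"dx":-0.5,"dy":0,"dz":2,"rx":0,"ry":0,"rz":0}
    - {"dx":0,"dy":0,"dz":2,"rx":0,"ry":0,"rz":0}
    - {"dx":0,"dy":0,"dz":1,"rx":0,"ry":0,"rz":0}
    - {"dx":0,"dy":0,"dz":0.2,"rx":0,"ry":0,"rz":0}
    - {"dx":0,"dy":0,"dz":0,"rx":0,"ry":0,"rz":0}

```text
t: 39.9
position: [0.5057, -0.1422, 0.198]
orientation: [[-0.052, 0.999, 0.015], [0.999, 0.052, -0.004], [-0.004, 0.015, -1.0]]
wrist_force: [0.9, -0.2, -0.6]
width: 0.0616
```

```bash
python3 - <<'E'
from h import *
go((.5014,-.1433,.173),Rd(.049))
E
```

```text
t 39.9 pos [ 0.5057 -0.1422  0.198 ] w 0.0616 F [ 0.9 -0.2 -0.6]
 shift now-frame cm [-0.08 -0.47  2.49]  in target-frame cm [-0.09 -0.43  2.5 ]  rotvec [0.0145 0.0045 0.0026]
```

play_rows:
  increments:
    - {"dx":-0.1,"dy":-0.3,"dz":0.9,"rx":0.014,"ry":0.004,"rz":0}
    - {"dx":0,"dy":-0.1,"dz":0.9,"rx":0,"ry":0,"rz":0}
    - {"dx":0,"dy":0,"dz":0.5,"rx":0,"ry":0,"rz":0}
    - {"dx":0,"dy":0,"dz":0.2,"rx":0,"ry":0,"rz":0}
    - {"dx":0,"dy":0,"dz":0,"rx":0,"ry":0,"rz":0}

```text
t: 40.4
position: [0.5025, -0.1436, 0.1733]
orientation: [[-0.052, 0.999, 0.003], [0.999, 0.052, -0.001], [-0.001, 0.003, -1.0]]
wrist_force: [-0.1, -0.3, 0.9]
width: 0.0616
```

```bash
python3 - <<'E'
from h import *
go((.5014,-.1433,.173),Rd(.049))
E
```

```text
t 40.4 pos [ 0.5025 -0.1436  0.1733] w 0.0616 F [-0.1 -0.3  0.9]
 shift now-frame cm [ 0.03 -0.11  0.03]  in target-frame cm [ 0.03 -0.11  0.03]  rotvec [0.0028 0.0015 0.0028]
```

play_rows:
  increments:
    - {"dx":0,"dy":-0.1,"dz":0,"rx":0,"ry":0,"rz":0}
    - {"dx":0,"dy":0,"dz":0,"rx":0,"ry":0,"rz":0}
    - {"dx":0,"dy":0,"dz":0,"rx":0,"ry":0,"rz":0}
    - {"dx":0,"dy":0,"dz":0,"rx":0,"ry":0,"rz":0}
    - {"dx":0,"dy":0,"dz":0,"rx":0,"ry":0,"rz":0}
  gripper: 0
  force: 50

```text
t: 40.9
position: [0.5018, -0.1436, 0.174]
orientation: [[-0.052, 0.999, 0.004], [0.999, 0.052, -0.002], [-0.002, 0.004, -1.0]]
wrist_force: [-0.9, -0.2, -0.5]
width: 0.0445
```

play_rows:
  increments:
    - {"dx":0,"dy":0,"dz":-1,"rx":0,"ry":0,"rz":0}
    - {"dx":0,"dy":0,"dz":-2,"rx":0,"ry":0,"rz":0}
    - {"dx":0,"dy":0,"dz":-3,"rx":0,"ry":0,"rz":0}
    - {"dx":0,"dy":0,"dz":-3.5,"rx":0,"ry":0,"rz":0.02}
    - {"dx":1,"dy":0,"dz":-3.5,"rx":0,"ry":0,"rz":0.02}
    - {"dx":2,"dy":0,"dz":-3.5,"rx":0,"ry":0,"rz":0.02}
    - {"dx":3,"dy":0,"dz":-3,"rx":0,"ry":0,"rz":0.02}
    - {"dx":3,"dy":0,"dz":-2,"rx":0,"ry":0,"rz":0.01}
    - {"dx":3.5,"dy":-0.5,"dz":-1,"rx":0,"ry":0,"rz":0}
    - {"dx":3.5,"dy":-0.5,"dz":0,"rx":0,"ry":0,"rz":0}
    - {"dx":3.5,"dy":-0.5,"dz":0,"rx":0,"ry":0,"rz":0}
    - {"dx":2,"dy":0,"dz":0,"rx":0,"ry":0,"rz":0}

```text
t: 42.1
position: [0.4893, 0.0772, 0.4175]
orientation: [[0.049, 0.999, 0.011], [0.999, -0.049, -0.001], [-0.001, 0.011, -1.0]]
wrist_force: [0.4, -0.0, -0.6]
width: 0.0442
```

```bash
python3 - <<'E'
from h import *
go(ins(.12)[0],RBf)
E
```

```text
t 42.1 pos [0.4893 0.0772 0.4175] w 0.0442 F [ 0.4 -0.  -0.6]
 shift now-frame cm [15.49 -4.62  8.02]  in target-frame cm [15.51 -4.47  8.08]  rotvec [ 0.011   0.0008 -0.0042]
```

play_rows:
  increments:
    - {"dx":1.7,"dy":-0.4,"dz":0.2,"rx":-0.13,"ry":0,"rz":0}
    - {"dx":1.8,"dy":-0.5,"dz":0.2,"rx":-0.13,"ry":0,"rz":0}
    - {"dx":1.8,"dy":-0.6,"dz":0.2,"rx":-0.13,"ry":0,"rz":0}
    - {"dx":1.8,"dy":-0.7,"dz":0.2,"rx":-0.13,"ry":0,"rz":0}
    - {"dx":1.8,"dy":-0.8,"dz":0.1,"rx":-0.13,"ry":0,"rz":0}
    - {"dx":1.8,"dy":-0.8,"dz":0,"rx":-0.13,"ry":0,"rz":0}
    - {"dx":1.8,"dy":-0.8,"dz":0,"rx":-0.13,"ry":0,"rz":0}
    - {"dx":1.6,"dy":-0.8,"dz":0,"rx":-0.13,"ry":0,"rz":0}
    - {"dx":1,"dy":-0.3,"dz":0,"rx":0,"ry":0,"rz":0}
    - {"dx":0,"dy":0,"dz":0,"rx":0,"ry":0,"rz":0}

```text
t: 43.1
position: [0.4522, 0.2214, 0.3909]
orientation: [[0.054, 0.564, 0.824], [0.999, -0.022, -0.05], [-0.011, 0.825, -0.564]]
wrist_force: [1.3, 0.1, -0.3]
width: 0.0446
```

```bash
python3 - <<'E'
from h import *
go(*ins(.09))
snap('wrist','w25.png')
E
```

```text
t 43.1 pos [0.4522 0.2214 0.3909] w 0.0446 F [ 1.3  0.1 -0.3]
 shift now-frame cm [ 1.34 -7.52  3.2 ]  in target-frame cm [ 1.26 -7.76  2.61]  rotvec [-0.079   0.0128  0.0044]
```

View pics/w25.png

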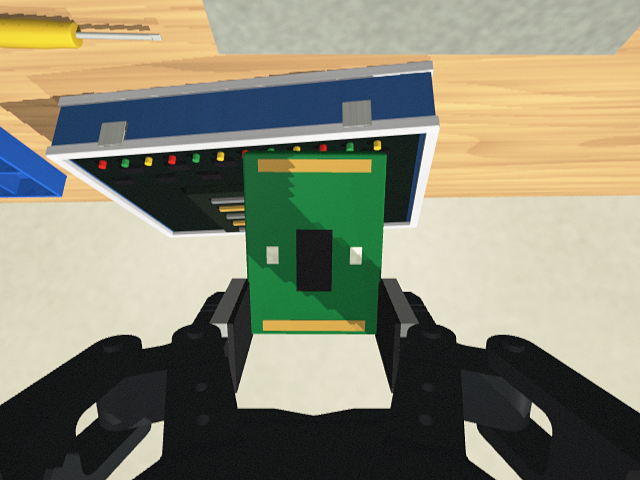

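The fourth module is held the same way (edge at row 154).

play_rows:
  increments:
    - {"dx":0.6,"dy":-0.3,"dz":1.4,"rx":-0.079,"ry":0.012,"rz":0.004}
    - {"dx":0.5,"dy":-1.5,"dz":0.8,"rx":0,"ry":0,"rz":0}
    - {"dx":0,"dy":-2,"dz":0.3,"rx":0,"ry":0,"rz":0}
    - {"dx":0,"dy":-1.8,"dz":0,"rx":0,"ry":0,"rz":0}
    - {"dx":0,"dy":-0.8,"dz":0,"rx":0,"ry":0,"rz":0}
    - {"dx":0,"dy":0,"dz":0,"rx":0,"ry":0,"rz":0}

```text
t: 43.75
position: [0.4432, 0.2269, 0.3245]
orientation: [[0.061, 0.499, 0.864], [0.998, -0.029, -0.054], [-0.001, 0.866, -0.5]]
wrist_force: [-0.8, -0.4, 0.1]
width: 0.0444
```

```bash
python3 - <<'E'
from h import *
go(*ins(.07))
E
```

```text
t 43.8 pos [0.4432 0.2269 0.3245] w 0.0444 F [-0.8 -0.4  0.1]
 shift now-frame cm [ 0.73 -3.54  0.1 ]  in target-frame cm [ 0.76 -3.54  0.1 ]  rotvec [-0.003   0.0148 -0.0068]
```

play_rows:
  increments:
    - {"dx":0.5,"dy":-1.2,"dz":0.1,"rx":-0.003,"ry":0.015,"rz":-0.007}
    - {"dx":0.2,"dy":-1.2,"dz":0,"rx":0,"ry":0,"rz":0}
    - {"dx":0,"dy":-0.8,"dz":0,"rx":0,"ry":0,"rz":0}
    - {"dx":0,"dy":0,"dz":0,"rx":0,"ry":0,"rz":0}

```text
t: 44.15
position: [0.4308, 0.2336, 0.2994]
orientation: [[0.05, 0.493, 0.869], [0.999, -0.025, -0.043], [0.001, 0.87, -0.494]]
wrist_force: [-0.1, -0.8, -0.7]
width: 0.0443
```

```bash
python3 - <<'E'
from h import *
go(*ins(.05))
i=snap('wrist','w26.png')
E
```

```text
t 44.1 pos [0.4308 0.2336 0.2994] w 0.0443 F [-0.1 -0.8 -0.7]
 shift now-frame cm [ 0.13 -2.73 -0.06]  in target-frame cm [ 0.14 -2.73 -0.05]  rotvec [ 0.0044  0.004  -0.0029]
```

View pics/w26.png

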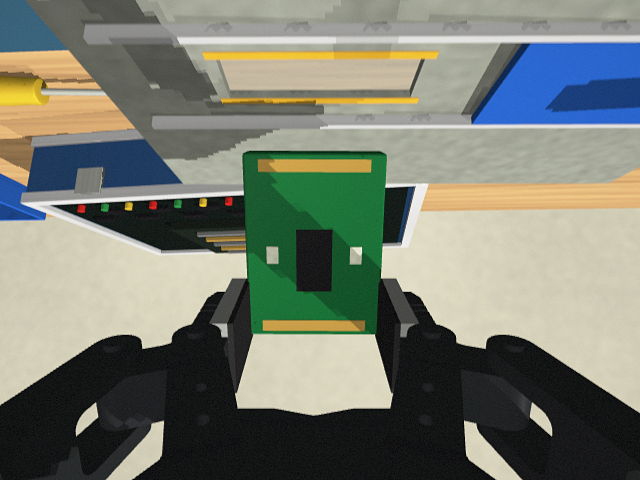

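Aligned: slot columns 222–418, module 244–386. I'll insert.

play_rows:
  increments:
    - {"dx":0.1,"dy":-0.6,"dz":-0.1,"rx":0.004,"ry":0.004,"rz":-0.003}
    - {"dx":0,"dy":-0.6,"dz":0,"rx":0,"ry":0,"rz":0}
    - {"dx":0,"dy":-0.6,"dz":0,"rx":0,"ry":0,"rz":0}
    - {"dx":0,"dy":-0.5,"dz":0,"rx":0,"ry":0,"rz":0}
    - {"dx":0,"dy":-0.4,"dz":0,"rx":0,"ry":0,"rz":0}
    - {"dx":0,"dy":0,"dz":0,"rx":0,"ry":0,"rz":0}

```text
t: 44.8
position: [0.4168, 0.2353, 0.2767]
orientation: [[0.046, 0.494, 0.868], [0.999, -0.024, -0.04], [0.001, 0.869, -0.495]]
wrist_force: [0.9, -0.6, -0.5]
width: 0.0444
```

```bash
python3 - <<'E'
from h import *
go(*ins(.018))
E
```

```text
t 44.8 pos [0.4168 0.2353 0.2767] w 0.0444 F [ 0.9 -0.6 -0.5]
 shift now-frame cm [ 0.03 -3.26  0.03]  in target-frame cm [ 0.04 -3.26  0.04]  rotvec [ 0.0029  0.0008 -0.0015]
```

play_rows:
  increments:
    - {"dx":0,"dy":-0.6,"dz":0,"rx":0.003,"ry":0,"rz":0}
    - {"dx":0,"dy":-0.6,"dz":0,"rx":0,"ry":0,"rz":0}
    - {"dx":0,"dy":-0.6,"dz":0,"rx":0,"ry":0,"rz":0}
    - {"dx":0,"dy":-0.6,"dz":0,"rx":0,"ry":0,"rz":0}
    - {"dx":0,"dy":-0.5,"dz":0,"rx":0,"ry":0,"rz":0}
    - {"dx":0,"dy":0,"dz":0,"rx":0,"ry":0,"rz":0}

```text
t: 45.4
position: [0.4011, 0.2361, 0.2492]
orientation: [[0.046, 0.498, 0.866], [0.999, -0.024, -0.039], [0.001, 0.867, -0.498]]
wrist_force: [0.4, 0.3, -1.1]
width: 0.0444
```

```bash
python3 - <<'E'
from h import *
go(*ins(.018))
E
```

```text
t 45.4 pos [0.4011 0.2361 0.2492] w 0.0444 F [ 0.4  0.3 -1.1]
 shift now-frame cm [ 0.03 -0.09  0.04]  in target-frame cm [ 0.03 -0.09  0.04]  rotvec [-0.0007  0.0005 -0.0014]
```

play_rows:
  increments:
    - {"dx":0,"dy":0,"dz":0,"rx":0,"ry":0,"rz":0}
    - {"dx":0,"dy":0,"dz":0,"rx":0,"ry":0,"rz":0}
    - {"dx":0,"dy":0,"dz":0,"rx":0,"ry":0,"rz":0}
    - {"dx":0,"dy":0,"dz":0,"rx":0,"ry":0,"rz":0}
    - {"dx":0,"dy":0,"dz":0,"rx":0,"ry":0,"rz":0}
  gripper: 72

```text
t: 45.9
position: [0.4016, 0.2363, 0.2499]
orientation: [[0.047, 0.496, 0.867], [0.999, -0.025, -0.04], [0.002, 0.868, -0.497]]
wrist_force: [-0.2, -0.1, 0.7]
width: 0.0616
```

play_rows:
  increments:
    - {"dx":0,"dy":1.5,"dz":0,"rx":0,"ry":0,"rz":0}
    - {"dx":0,"dy":3.5,"dz":0,"rx":0,"ry":0,"rz":0}
    - {"dx":0,"dy":4,"dz":-1,"rx":0,"ry":0,"rz":0}
    - {"dx":0,"dy":4,"dz":-1,"rx":0.13,"ry":0,"rz":0}
    - {"dx":0,"dy":2,"dz":0,"rx":0.14,"ry":0,"rz":0}
    - {"dx":0,"dy":1,"dz":0,"rx":0.14,"ry":0,"rz":0}
    - {"dx":0,"dy":1,"dz":0,"rx":0.14,"ry":0,"rz":0}
    - {"dx":0,"dy":1,"dz":0,"rx":0.14,"ry":0,"rz":0}
    - {"dx":0,"dy":0,"dz":0,"rx":0.14,"ry":0,"rz":0}
    - {"dx":0,"dy":0,"dz":0,"rx":0.14,"ry":0,"rz":0}
    - {"dx":0,"dy":0,"dz":0,"rx":0.08,"ry":0,"rz":0}
    - {"dx":0,"dy":0,"dz":0,"rx":0,"ry":0,"rz":0}

```text
t: 47.1
position: [0.473, 0.2285, 0.387]
orientation: [[0.061, 0.993, 0.104], [0.998, -0.06, -0.021], [-0.014, 0.106, -0.994]]
wrist_force: [1.0, 0.5, -0.4]
width: 0.0615
```

```bash
python3 - <<'E'
from h import *
go((.5455,.3425,.43),RBf)
snap('scene','s27.png');snap('wrist','w27.png')
s=cv2.imread('pics/s27.png');cv2.imwrite('pics/s27c.png',cv2.resize(s[170:300,380:520],None,fx=5,fy=4.5,interpolation=cv2.INTER_CUBIC))
E
```

```text
t 47.1 pos [0.473  0.2285 0.387 ] w 0.0615 F [ 1.   0.5 -0.4]
 shift now-frame cm [11.76  6.97 -3.75]  in target-frame cm [11.71  6.73 -4.3 ]  rotvec [ 0.1056  0.0152 -0.0157]
```

View pics/s27c.png

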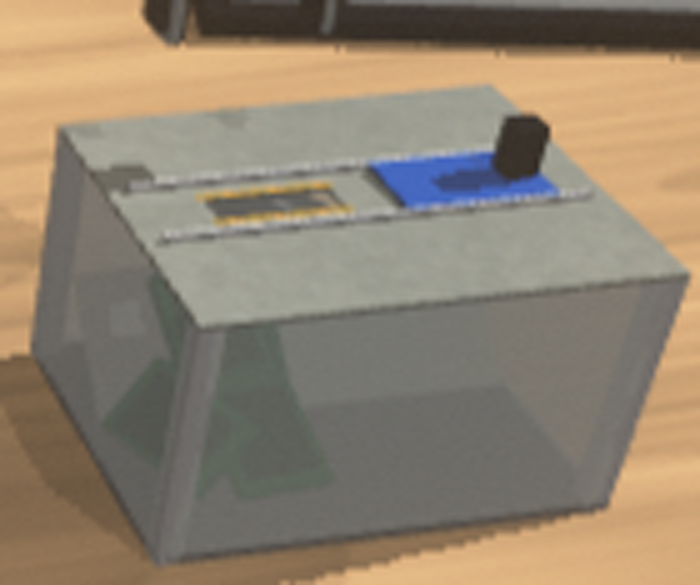

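View pics/w27.png

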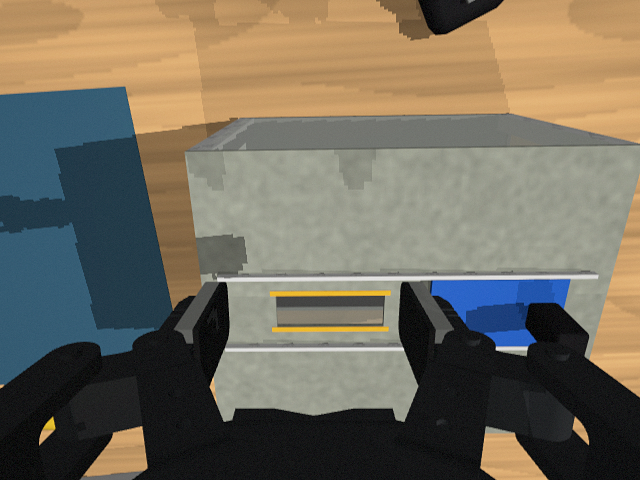

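All four modules are inside the box and the slot is clear. Now for the tab at about (0.545,0.344).

play_rows:
  increments:
    - {"dx":2,"dy":1.2,"dz":-1,"rx":0.1,"ry":0.015,"rz":-0.015}
    - {"dx":3,"dy":1.6,"dz":-0.5,"rx":0,"ry":0,"rz":0}
    - {"dx":3,"dy":1.6,"dz":0,"rx":0,"ry":0,"rz":0}
    - {"dx":2,"dy":1.2,"dz":0,"rx":0,"ry":0,"rz":0}
    - {"dx":1,"dy":0.5,"dz":0,"rx":0,"ry":0,"rz":0}
    - {"dx":0,"dy":0,"dz":0,"rx":0,"ry":0,"rz":0}
  gripper: 60

```text
t: 47.8
position: [0.5356, 0.3403, 0.402]
orientation: [[0.043, 0.999, 0.022], [0.999, -0.043, -0.009], [-0.008, 0.022, -1.0]]
wrist_force: [-0.2, -0.3, -1.5]
width: 0.0513
```

```bash
python3 - <<'E'
from h import *
go((.545,.344,.338),RBf)
snap('wrist','w28.png')
E
```

```text
t 47.8 pos [0.5356 0.3403 0.402 ] w 0.0513 F [-0.2 -0.3 -1.5]
 shift now-frame cm [0.45 0.78 6.41]  in target-frame cm [0.41 0.92 6.4 ]  rotvec [0.0225 0.0075 0.0018]
```

View pics/w28.png

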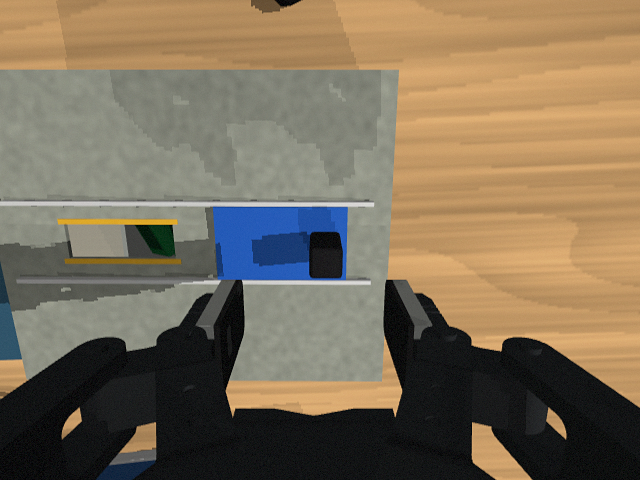

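```bash
python3 - <<'E'
from h import *
print(onz('w28.png',(326,262),.184))
E
```

```text
[0.54251787 0.34463461 0.184     ]
```

play_rows:
  increments:
    - {"dx":0.2,"dy":0.5,"dz":1.5,"rx":0.022,"ry":0.007,"rz":0}
    - {"dx":0.1,"dy":0.2,"dz":2,"rx":0,"ry":0,"rz":0}
    - {"dx":0,"dy":0,"dz":1.5,"rx":0,"ry":0,"rz":0}
    - {"dx":0,"dy":0,"dz":0.8,"rx":0,"ry":0,"rz":0}
    - {"dx":0,"dy":0,"dz":0,"rx":0,"ry":0,"rz":0}

```text
t: 48.35
position: [0.5427, 0.3393, 0.3403]
orientation: [[0.046, 0.999, 0.002], [0.999, -0.046, -0.003], [-0.003, 0.002, -1.0]]
wrist_force: [-1.0, -0.6, 0.5]
width: 0.0516
```

```bash
python3 - <<'E'
from h import *
go((.545,.344,.338),RBf)
E
```

```text
t 48.4 pos [0.5427 0.3393 0.3403] w 0.0516 F [-1.  -0.6  0.5]
 shift now-frame cm [0.48 0.21 0.23]  in target-frame cm [0.48 0.21 0.23]  rotvec [ 0.0017  0.0026 -0.0006]
```

play_rows:
  increments:
    - {"dx":0.4,"dy":0,"dz":0.2,"rx":0,"ry":0.002,"rz":0}
    - {"dx":0,"dy":0,"dz":0,"rx":0,"ry":0,"rz":0}

```text
t: 48.55
position: [0.5431, 0.343, 0.3387]
orientation: [[0.046, 0.999, 0.002], [0.999, -0.046, -0.0], [-0.0, 0.002, -1.0]]
wrist_force: [0.2, 0.8, -0.6]
width: 0.051
```

play_rows:
  increments:
    - {"dx":0,"dy":0,"dz":0,"rx":0,"ry":0,"rz":0}
    - {"dx":0,"dy":0,"dz":0,"rx":0,"ry":0,"rz":0}
    - {"dx":0,"dy":0,"dz":0,"rx":0,"ry":0,"rz":0}
    - {"dx":0,"dy":0,"dz":0,"rx":0,"ry":0,"rz":0}
    - {"dx":0,"dy":0,"dz":0,"rx":0,"ry":0,"rz":0}
    - {"dx":0,"dy":0,"dz":0,"rx":0,"ry":0,"rz":0}
  gripper: 0
  force: 40

```text
t: 49.15
position: [0.5431, 0.3436, 0.3403]
orientation: [[0.046, 0.999, 0.004], [0.999, -0.046, 0.001], [0.001, 0.004, -1.0]]
wrist_force: [0.2, 0.5, -1.5]
width: 0.0152
```

play_rows:
  increments:
    - {"dx":-1,"dy":0,"dz":0,"rx":0,"ry":0,"rz":0}
    - {"dx":-1.2,"dy":0,"dz":0,"rx":0,"ry":0,"rz":0}
    - {"dx":-1.2,"dy":0,"dz":0,"rx":0,"ry":0,"rz":0}
    - {"dx":-1.2,"dy":0,"dz":0,"rx":0,"ry":0,"rz":0}
    - {"dx":-1.2,"dy":0,"dz":0,"rx":0,"ry":0,"rz":0}
    - {"dx":-1.2,"dy":0,"dz":0,"rx":0,"ry":0,"rz":0}
    - {"dx":-0.8,"dy":0,"dz":0,"rx":0,"ry":0,"rz":0}
    - {"dx":0,"dy":0,"dz":0,"rx":0,"ry":0,"rz":0}

```text
t: 49.95
position: [0.5392, 0.2585, 0.3403]
orientation: [[0.048, 0.999, 0.005], [0.999, -0.048, 0.002], [0.002, 0.005, -1.0]]
wrist_force: [-0.3, 0.0, -1.3]
width: 0.0153
```

```bash
python3 - <<'E'
from h import *
go((.541,.2545,.338),RBf)
E
```

```text
t 50.0 pos [0.5392 0.2585 0.3403] w 0.0153 F [-0.3  0.  -1.3]
 shift now-frame cm [-0.39  0.19  0.23]  in target-frame cm [-0.39  0.19  0.23]  rotvec [ 0.0047 -0.0017 -0.0026]
```

play_rows:
  increments:
    - {"dx":-0.3,"dy":0,"dz":0,"rx":0,"ry":0,"rz":0}
    - {"dx":-0.2,"dy":0,"dz":0,"rx":0,"ry":0,"rz":0}
    - {"dx":-0.2,"dy":0,"dz":0,"rx":0,"ry":0,"rz":0}

```text
t: 50.25
position: [0.5387, 0.2531, 0.3405]
orientation: [[0.045, 0.999, 0.006], [0.999, -0.045, 0.006], [0.006, 0.006, -1.0]]
wrist_force: [6.3, 10.5, -6.9]
width: 0.0149
```

play_rows:
  increments:
    - {"dx":-0.3,"dy":0,"dz":0,"rx":0,"ry":0,"rz":0}

```text
t: 50.35
position: [0.5384, 0.2522, 0.3405]
orientation: [[0.043, 0.999, 0.008], [0.999, -0.043, 0.01], [0.011, 0.007, -1.0]]
wrist_force: [6.1, 12.1, -9.0]
width: 0.0148
```

play_rows:
  increments:
    - {"dx":-0.3,"dy":0,"dz":0,"rx":0,"ry":0,"rz":0}

```text
t: 50.45
position: [0.5382, 0.2514, 0.3405]
orientation: [[0.04, 0.999, 0.009], [0.999, -0.04, 0.015], [0.015, 0.009, -1.0]]
wrist_force: [6.6, 9.6, -9.0]
width: 0.0148
```

The shutter is against the stop, so it's shut. I'll release, rise and look.

play_rows:
  increments:
    - {"dx":0.1,"dy":0,"dz":0,"rx":0,"ry":0,"rz":0}
    - {"dx":0,"dy":0,"dz":0,"rx":0,"ry":0,"rz":0}
    - {"dx":0,"dy":0,"dz":0,"rx":0,"ry":0,"rz":0}
  gripper: 60

```text
t: 50.75
position: [0.5379, 0.2535, 0.3407]
orientation: [[0.038, 0.999, 0.009], [0.999, -0.038, 0.015], [0.016, 0.008, -1.0]]
wrist_force: [-0.3, -0.0, -1.1]
width: 0.051
```

play_rows:
  increments:
    - {"dx":0,"dy":0,"dz":-2,"rx":0,"ry":0,"rz":0}
    - {"dx":0,"dy":0,"dz":-3,"rx":0,"ry":0.015,"rz":0}
    - {"dx":0,"dy":-1,"dz":-3,"rx":0,"ry":0,"rz":0}
    - {"dx":-1,"dy":-1,"dz":-1,"rx":0,"ry":0,"rz":0}
    - {"dx":0,"dy":0,"dz":0,"rx":0,"ry":0,"rz":0}

```text
t: 51.25
position: [0.5162, 0.2414, 0.4328]
orientation: [[0.038, 0.999, 0.007], [0.999, -0.038, 0.028], [0.028, 0.006, -1.0]]
wrist_force: [0.3, 0.0, -0.6]
width: 0.0514
```

```bash
python3 - <<'E'
from h import *
go((.51,-.328,.42),RBf)
snap('wrist','w29.png')
print(readout.read_state()['joint_pos'])
E
```

```text
t 51.2 pos [0.5162 0.2414 0.4328] w 0.0514 F [ 0.3  0.  -0.6]
 shift now-frame cm [-56.94   1.57  -0.32]  in target-frame cm [-56.91   1.95   1.28]  rotvec [ 0.0058 -0.0282  0.0066]
[ 0.2156446   0.37932324 -0.93098289  1.45754167  0.28663982  1.43218073
  0.81927288]
```

View pics/w29.png

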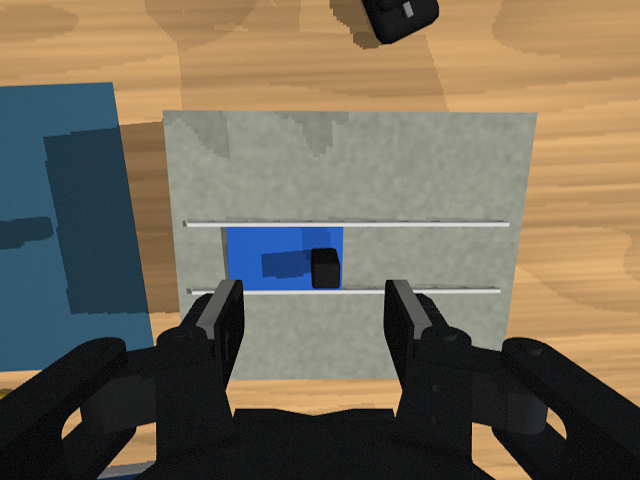

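The plate covers the slot completely and no yellow is visible. Now to the timer.

play_rows:
  increments:
    - {"dx":-2,"dy":0,"dz":0,"rx":0.005,"ry":-0.028,"rz":0}
    - {"dx":-4,"dy":0,"dz":0,"rx":0,"ry":0,"rz":0}
    - {"dx":-4.5,"dy":0,"dz":0,"rx":0,"ry":0,"rz":0}
    - {"dx":-4.5,"dy":0,"dz":0,"rx":0,"ry":0,"rz":0}
    - {"dx":-4.5,"dy":0,"dz":0,"rx":0,"ry":0,"rz":0}
    - {"dx":-4.5,"dy":0,"dz":0,"rx":0,"ry":0,"rz":0}
    - {"dx":-4.5,"dy":0,"dz":0,"rx":0,"ry":0,"rz":0}
    - {"dx":-4.5,"dy":0,"dz":0,"rx":0,"ry":0,"rz":0}
    - {"dx":-4.5,"dy":0,"dz":0,"rx":0,"ry":0,"rz":0}
    - {"dx":-4.5,"dy":0,"dz":0,"rx":0,"ry":0,"rz":0}
    - {"dx":-4.5,"dy":0,"dz":0,"rx":0,"ry":0,"rz":0}
    - {"dx":-4,"dy":0,"dz":0,"rx":0,"ry":0,"rz":0}

```text
t: 52.5
position: [0.494, -0.2858, 0.4212]
orientation: [[0.033, 0.999, -0.022], [0.999, -0.033, -0.005], [-0.005, -0.022, -1.0]]
wrist_force: [0.6, 0.4, 0.1]
width: 0.0515
```

```bash
python3 - <<'E'
from h import *
go((.507,-.328,.40),Rd(np.radians(-23.3)))
E
```

```text
t 52.5 pos [ 0.494  -0.2858  0.4212] w 0.0515 F [0.6 0.4 0.1]
 shift now-frame cm [-4.17  1.49  2.11]  in target-frame cm [-3.36  2.87  2.12]  rotvec [-0.0206  0.0093  0.374 ]
```

play_rows:
  increments:
    - {"dx":-1,"dy":0.4,"dz":0.5,"rx":-0.02,"ry":0.009,"rz":0.13}
    - {"dx":-1,"dy":0.6,"dz":0.5,"rx":0,"ry":0,"rz":0.13}
    - {"dx":-1,"dy":0.8,"dz":0.5,"rx":0,"ry":0,"rz":0.11}
    - {"dx":-0.5,"dy":0.3,"dz":0,"rx":0,"ry":0,"rz":0}
    - {"dx":0,"dy":0,"dz":0,"rx":0,"ry":0,"rz":0}
    - {"dx":0,"dy":0,"dz":0,"rx":0,"ry":0,"rz":0}

```text
t: 53.1
position: [0.5013, -0.3397, 0.397]
orientation: [[0.414, 0.91, -0.016], [0.91, -0.414, 0.005], [-0.002, -0.017, -1.0]]
wrist_force: [-0.9, 0.2, -0.1]
width: 0.0514
```

```bash
python3 - <<'E'
from h import *
go((.507,-.328,.30),Rd(np.radians(-23.3)))
snap('wrist','w30.png')
for p in [(.507,-.328,.094),(.4933,-.4050,.068),(.5231,-.2966,.054),(.4775,-.3153,.055)]: print(np.round(proj('w30.png',p),1))
E
```

```text
t 53.1 pos [ 0.5013 -0.3397  0.397 ] w 0.0514 F [-0.9  0.2 -0.1]
 shift now-frame cm [1.33 0.2  9.69]  in target-frame cm [1.3  0.06 9.7 ]  rotvec [-0.017   0.0023 -0.02  ]
[333.  225.2]
[230.  242.2]
[376.6 215.3]
[330.5 171.4]
```

View pics/w30.png

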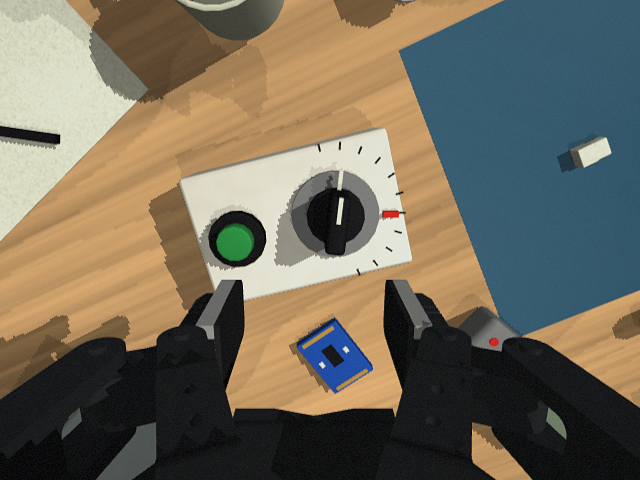

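```bash
python3 - <<'E'
from h import *
im=cv2.imread('pics/w30.png');cv2.imwrite('pics/c30.png',cv2.resize(im[120:305,175:420],None,fx=3.2,fy=3.2,interpolation=cv2.INTER_CUBIC))
E
```

```text
(no output)
```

View pics/c30.png

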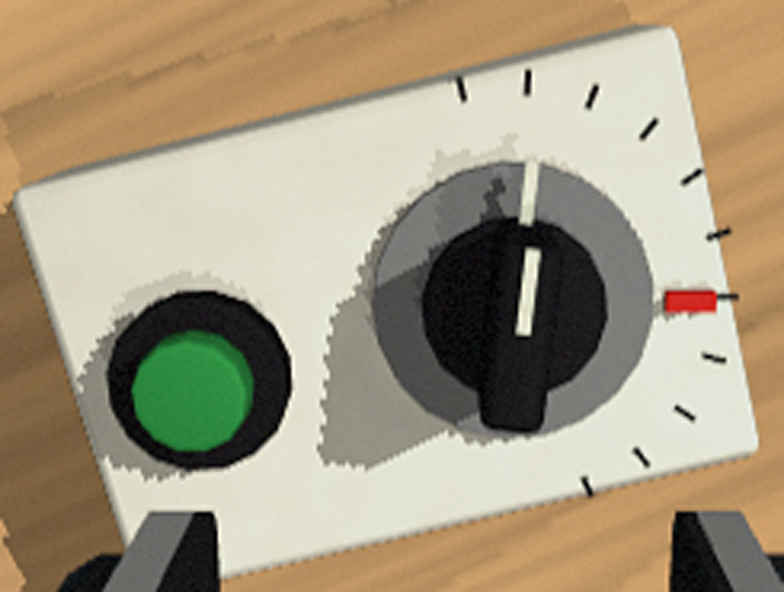

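```bash
python3 - <<'E'
from h import *
P=lambda x,y:(175+x/3.2,120+y/3.2)
fn='w30.png'
c=onz(fn,P(512,300),.053);p=onz(fn,P(532,162),.053);p0=onz(fn,P(525,225),.056);i=onz(fn,P(664,301),.053);io=onz(fn,P(717,301),.054)
print(c,p,i,np.linalg.norm(p-c),np.linalg.norm(i-c))
a=lambda v:np.degrees(np.arctan2(v[1],v[0]))
print('ptr',a(p-c),'line',a(p-p0),'idx',a(i-c),'clip',a(io-i),'turn',a(p-c)-a(i-c))
b0=onz(fn,P(524,333),.094);b1=onz(fn,P(534,250),.094);print('bar line',a(b1-b0), (b0+b1)/2)
print('button',onz(fn,P(192,391),.068))
t=lambda x,y:(410+x/7,210+y/7)
print('tri idx',tri([(fn,P(664,301)),('top0.png',t(178,210))]),'disc',tri([(fn,P(512,300)),('top0.png',t(278,262))]),'btn',tri([(fn,P(192,391)),('top0.png',t(530,308))]))
E
```

```text
[ 0.50900609 -0.32531138  0.053     ] [ 0.48057996 -0.30770274  0.053     ] [ 0.52436685 -0.29200726  0.053     ] 0.033438144694016646 0.036675845012532425
ptr 148.22374774634002 line 149.27610606637015 idx 65.23957889643222 clip 66.59041192381069 turn 82.9841688499078
bar line 149.7415313015423 [ 0.50013652 -0.31966876  0.094     ]
button [ 0.49483294 -0.40159458  0.068     ]
tri idx [ 0.52165605 -0.29321375  0.06566342] disc [ 0.50591375 -0.32483469  0.06857422] btn [ 0.49250873 -0.39903267  0.0827435 ]
```

```bash
python3 - <<'E'
from h import *
go((.508,-.3265,.243),Rd(np.radians(-30.7)))
E
```

```text
t 53.1 pos [ 0.5012 -0.3396  0.3971] w 0.0512 F [-0.1  0.6 -0.2]
 shift now-frame cm [ 1.51  0.33 15.4 ]  in target-frame cm [ 1.47 -0.09 15.41]  rotvec [-0.0167  0.0035  0.1092]
```

play_rows:
  increments:
    - {"dx":0.6,"dy":0.1,"dz":2,"rx":-0.016,"ry":0.003,"rz":0.1}
    - {"dx":0.6,"dy":-0.1,"dz":3,"rx":0,"ry":0,"rz":0}
    - {"dx":0.2,"dy":0,"dz":3,"rx":0,"ry":0,"rz":0}
    - {"dx":0,"dy":0,"dz":2,"rx":0,"ry":0,"rz":0}
    - {"dx":0,"dy":0,"dz":0,"rx":0,"ry":0,"rz":0}
    - {"dx":0,"dy":0,"dz":0,"rx":0,"ry":0,"rz":0}

```text
t: 53.75
position: [0.509, -0.3224, 0.2986]
orientation: [[0.493, 0.87, 0.005], [0.87, -0.493, -0.004], [-0.0, 0.006, -1.0]]
wrist_force: [0.7, 0.1, 0.7]
width: 0.0512
```

```bash
python3 - <<'E'
from h import *
go((.508,-.3265,.243),Rd(np.radians(-30.7)))
snap('wrist','w31.png')
im=cv2.imread('pics/w31.png');cv2.imwrite('pics/c31.png',cv2.resize(im[100:350,150:500],None,fx=2.2,fy=2.2,interpolation=cv2.INTER_CUBIC))
E
```

```text
t 53.8 pos [ 0.509  -0.3224  0.2986] w 0.0512 F [0.7 0.1 0.7]
 shift now-frame cm [-0.41  0.08  5.56]  in target-frame cm [-0.41  0.12  5.56]  rotvec [0.0064 0.0004 0.0203]
```

View pics/c31.png

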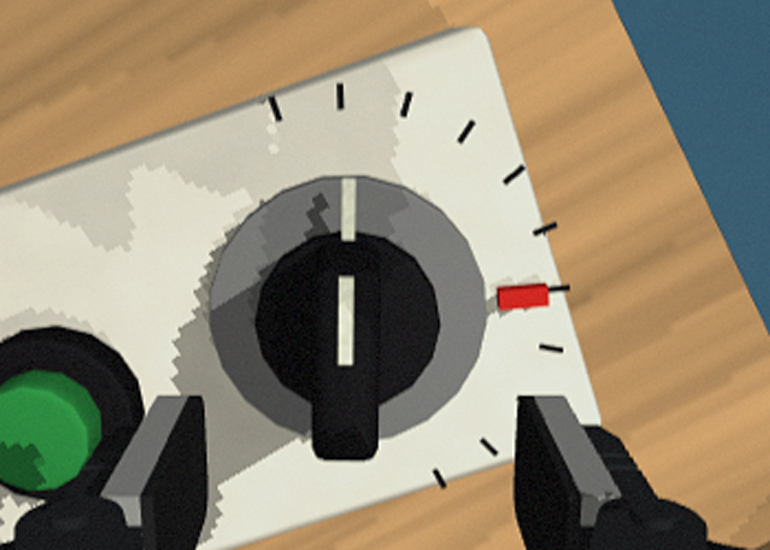

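```bash
python3 - <<'E'
from h import *
P=lambda x,y:(150+x/2.2,100+y/2.2)
fn='w31.png'
c=onz(fn,P(348,310),.053);p=onz(fn,P(349,180),.054);p0=onz(fn,P(347.5,240),.056);i=onz(fn,P(497,298),.053);io=onz(fn,P(548,294),.054)
a=lambda v:np.degrees(np.arctan2(v[1],v[0]))
print(c,p,i,np.linalg.norm(p-c),np.linalg.norm(i-c))
print('ptr',a(p-c),'line',a(p-p0),'idx',a(i-c),'clip',a(io-i))
b0=onz(fn,P(344.5,365),.094);b1=onz(fn,P(346.5,278),.094);print('bar line',a(b1-b0),(b0+b1)/2)
# bar end edges
e=onz(fn,P(345,440),.094);print('bar end',e, 'axis guess',e+.021*np.array([np.cos(np.radians(149.3)),np.sin(np.radians(149.3)),0]))
E
```

```text
[ 0.50870128 -0.32489918  0.053     ] [ 0.48086372 -0.30873972  0.054     ] [ 0.52394388 -0.29172496  0.053     ] 0.03220338119704231 0.03650842878428607
ptr 149.86520869512034 line 148.96474347584305 idx 65.32256963726601 clip 66.6164996189783
bar line 149.00905526692202 [ 0.50000094 -0.31989937  0.094     ]
bar end [ 0.52210441 -0.33264091  0.094     ] axis guess [ 0.50404751 -0.3219195   0.094     ]
```

play_rows:
  increments:
    - {"dx":-0.15,"dy":0.1,"dz":1.5,"rx":0.006,"ry":0,"rz":0.01}
    - {"dx":0,"dy":0,"dz":1.8,"rx":0,"ry":0,"rz":0}
    - {"dx":0,"dy":0,"dz":1.3,"rx":0,"ry":0,"rz":0}
    - {"dx":0,"dy":0,"dz":0.5,"rx":0,"ry":0,"rz":0}
    - {"dx":0,"dy":0,"dz":0,"rx":0,"ry":0,"rz":0}

```text
t: 54.3
position: [0.5105, -0.3255, 0.2487]
orientation: [[0.503, 0.864, 0.005], [0.864, -0.503, -0.005], [-0.001, 0.007, -1.0]]
wrist_force: [-0.1, -0.5, -0.1]
width: 0.0512
```

```bash
python3 - <<'E'
from h import *
go((.5085,-.325,.243),Rd(np.radians(-30.8)))
E
```

```text
t 54.3 pos [ 0.5105 -0.3255  0.2487] w 0.0512 F [-0.1 -0.5 -0.1]
 shift now-frame cm [-0.05 -0.21  0.57]  in target-frame cm [-0.06 -0.2   0.57]  rotvec [0.0068 0.0014 0.0103]
```

play_rows:
  increments:
    - {"dx":0,"dy":-0.15,"dz":0.4,"rx":0.007,"ry":0,"rz":0.01}
    - {"dx":0,"dy":0,"dz":0.2,"rx":0,"ry":0,"rz":0}
    - {"dx":0,"dy":0,"dz":0,"rx":0,"ry":0,"rz":0}

```text
t: 54.6
position: [0.5096, -0.325, 0.2434]
orientation: [[0.513, 0.858, -0.0], [0.858, -0.513, -0.002], [-0.001, 0.001, -1.0]]
wrist_force: [0.9, -0.1, 0.5]
width: 0.0516
```

play_rows:
  increments:
    - {"dx":0,"dy":0,"dz":0,"rx":0,"ry":0,"rz":0}
    - {"dx":0,"dy":0,"dz":0,"rx":0,"ry":0,"rz":0}
    - {"dx":0,"dy":0,"dz":0,"rx":0,"ry":0,"rz":0}
    - {"dx":0,"dy":0,"dz":0,"rx":0,"ry":0,"rz":0}
    - {"dx":0,"dy":0,"dz":0,"rx":0,"ry":0,"rz":0}
    - {"dx":0,"dy":0,"dz":0,"rx":0,"ry":0,"rz":0}
  gripper: 0
  force: 30

```text
t: 55.2
position: [0.5094, -0.3258, 0.2445]
orientation: [[0.514, 0.858, 0.001], [0.858, -0.514, -0.003], [-0.002, 0.002, -1.0]]
wrist_force: [-0.3, -0.4, -0.9]
width: 0.0132
```

```bash
python3 - <<'E'
from h import *
go((.5085,-.325,.243),Rd(np.radians(-30.8)))
O=readout.read_state()['orientation'];print('xang',np.degrees(np.arctan2(O[1,0],O[0,0])))
E
```

```text
t 55.2 pos [ 0.5094 -0.3258  0.2445] w 0.0132 F [-0.3 -0.4 -0.9]
 shift now-frame cm [ 0.02 -0.11  0.15]  in target-frame cm [ 0.02 -0.11  0.15]  rotvec [ 0.0021  0.0025 -0.0018]
xang 59.09624177983175
```

play_rows:
  increments:
    - {"dx":0,"dy":0,"dz":0,"rx":0,"ry":0,"rz":0.1}
    - {"dx":0,"dy":0,"dz":0,"rx":0,"ry":0,"rz":0.13}
    - {"dx":0,"dy":0,"dz":0,"rx":0,"ry":0,"rz":0.13}
    - {"dx":0,"dy":0,"dz":0,"rx":0,"ry":0,"rz":0.13}
    - {"dx":0,"dy":0,"dz":0,"rx":0,"ry":0,"rz":0.13}
    - {"dx":0,"dy":0,"dz":0,"rx":0,"ry":0,"rz":0.13}
    - {"dx":0,"dy":0,"dz":0,"rx":0,"ry":0,"rz":0}

```text
t: 55.9
position: [0.5088, -0.3263, 0.2444]
orientation: [[0.968, 0.25, -0.0], [0.25, -0.968, -0.004], [-0.001, 0.003, -1.0]]
wrist_force: [-0.8, -0.7, -0.9]
width: 0.0137
```

```bash
python3 - <<'E'
from h import *
go((.5094,-.3258,.2445),Rd(np.radians(66-180+0)))
O=readout.read_state()['orientation'];print('xang',np.degrees(np.arctan2(O[1,0],O[0,0])))
E
```

```text
t 55.9 pos [ 0.5088 -0.3263  0.2444] w 0.0137 F [-0.8 -0.7 -0.9]
 shift now-frame cm [ 0.07 -0.03 -0.01]  in target-frame cm [ 0.03 -0.07 -0.01]  rotvec [3.700e-03 2.000e-04 6.711e-01]
xang 14.45074740027137
```

play_rows:
  increments:
    - {"dx":0,"dy":0,"dz":0,"rx":0,"ry":0,"rz":0.12}
    - {"dx":0,"dy":0,"dz":0,"rx":0,"ry":0,"rz":0.13}
    - {"dx":0,"dy":0,"dz":0,"rx":0,"ry":0,"rz":0.13}
    - {"dx":0,"dy":0,"dz":0,"rx":0,"ry":0,"rz":0.1}
    - {"dx":0,"dy":0,"dz":0,"rx":0,"ry":0,"rz":0.05}
    - {"dx":0,"dy":0,"dz":0,"rx":0,"ry":0,"rz":0}

```text
t: 56.5
position: [0.5085, -0.3263, 0.2444]
orientation: [[0.963, -0.27, -0.002], [-0.27, -0.963, -0.004], [-0.001, 0.004, -1.0]]
wrist_force: [-1.3, -0.7, -0.2]
width: 0.0136
```

```bash
python3 - <<'E'
from h import *
go((.5094,-.3258,.2445),Rd(np.radians(66-180+0)))
snap('wrist','w32.png')
E
```

```text
t 56.5 pos [ 0.5085 -0.3263  0.2444] w 0.0136 F [-1.3 -0.7 -0.2]
 shift now-frame cm [ 0.07 -0.07 -0.01]  in target-frame cm [ 0.06 -0.08 -0.01]  rotvec [0.0044 0.0005 0.1455]
```

View pics/w32.png

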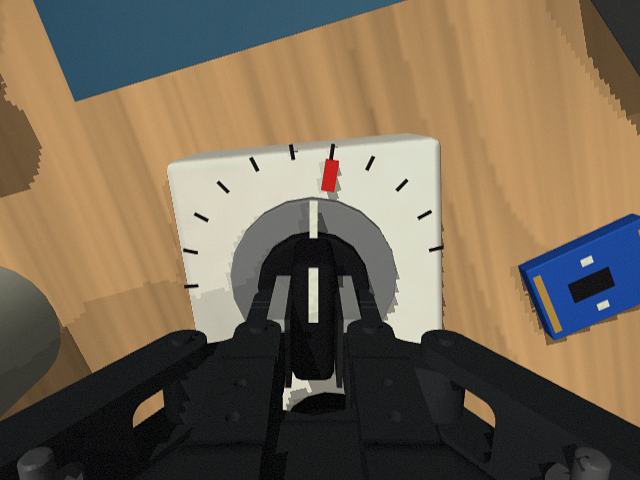

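```bash
cat > ang.py <<'E'
from h import *
import sys
def run(fn,tip,base,idx,idxo,ax=(.5088,-.3260)):
    a=lambda v:np.degrees(np.arctan2(v[1],v[0]))
    ax=np.array([*ax,0]);f=lambda u,z:onz(fn,u,z)*np.array([1,1,0])
    t=f(tip,.054);b=f(base,.055);i=f(idx,.054);io=f(idxo,.054)
    print('ptr tip',t-ax,a(t-ax),'line',a(t-b),'idx',i-ax,a(i-ax),'clip',a(io-i),'len',np.linalg.norm(t-ax),np.linalg.norm(i-ax))
E
python3 - <<'E'
from ang import *
im=cv2.imread('pics/w32.png');cv2.imwrite('pics/c32.png',cv2.resize(im[140:250,250:390],None,fx=5.5,fy=5.5,interpolation=cv2.INTER_CUBIC))
E
```

```text
(no output)
```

View pics/c32.png

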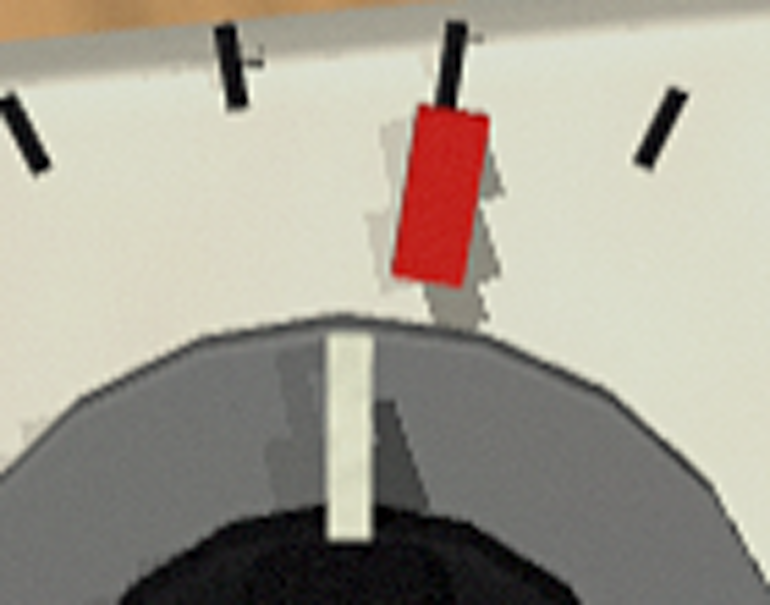

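```bash
python3 - <<'E'
from ang import *
P=lambda x,y:(250+x/5.5,140+y/5.5)
run('w32.png',P(350,333),P(350,540),P(427,282),P(453,110))
O=readout.read_state()['orientation'];print('ptr by tool',np.degrees(np.arctan2(O[1,1],O[0,1]))+180)
E
```

```text
ptr tip [0.00940937 0.03206522 0.        ] 73.64594622761803 line 74.37634260310789 idx [0.0156157  0.03412361 0.        ] 65.4101444447248 clip 66.3732048047981 len 0.033417280993563385 0.03752693975547141
ptr by tool 74.41441305189527
```

play_rows:
  increments:
    - {"dx":0,"dy":0,"dz":0,"rx":0,"ry":0,"rz":0.06}
    - {"dx":0,"dy":0,"dz":0,"rx":0,"ry":0,"rz":0.05}
    - {"dx":0,"dy":0,"dz":0,"rx":0,"ry":0,"rz":0.03}
    - {"dx":0,"dy":0,"dz":0,"rx":0,"ry":0,"rz":0}
    - {"dx":0,"dy":0,"dz":0,"rx":0,"ry":0,"rz":0}

```text
t: 57.05
position: [0.5084, -0.3263, 0.2444]
orientation: [[0.921, -0.39, -0.002], [-0.39, -0.921, -0.004], [-0.001, 0.004, -1.0]]
wrist_force: [-0.8, -0.1, 0.2]
width: 0.0136
```

```bash
python3 - <<'E'
from ang import *
snap('wrist','w33.png')
im=cv2.imread('pics/w33.png');cv2.imwrite('pics/c33.png',cv2.resize(im[140:250,250:390],None,fx=5.5,fy=5.5,interpolation=cv2.INTER_CUBIC))
O=readout.read_state()['orientation'];print('ptr by tool',np.degrees(np.arctan2(O[1,1],O[0,1]))+180)
E
```

```text
ptr by tool 67.02956329084606
```

View pics/c33.png

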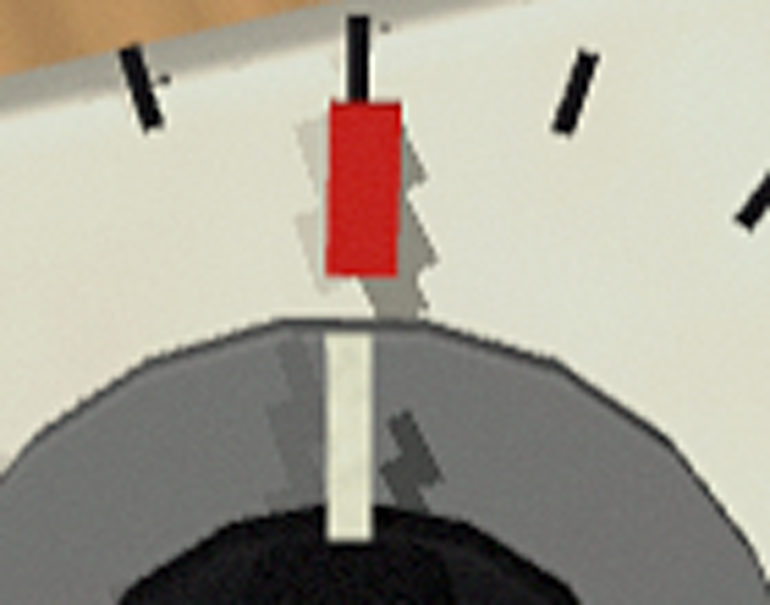

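```bash
python3 - <<'E'
from ang import *
P=lambda x,y:(250+x/5.5,140+y/5.5)
run('w33.png',P(350,333),P(350,540),P(362,276),P(365,101))
E
```

```text
ptr tip [0.01337379 0.03067636 0.        ] 66.44452668058226 line 67.08306964665779 idx [0.01574054 0.03410622 0.        ] 65.22595705817471 clip 66.19178296217206 len 0.03346486228287539 0.03756326656745122
```

play_rows:
  increments:
    - {"dx":0,"dy":0,"dz":0,"rx":0,"ry":0,"rz":0.018}
    - {"dx":0,"dy":0,"dz":0,"rx":0,"ry":0,"rz":0}
    - {"dx":0,"dy":0,"dz":0,"rx":0,"ry":0,"rz":0}

```text
t: 57.4
position: [0.5084, -0.3263, 0.2445]
orientation: [[0.914, -0.406, -0.002], [-0.406, -0.914, -0.004], [-0.001, 0.004, -1.0]]
wrist_force: [-1.4, -0.2, 0.5]
width: 0.0134
```

```bash
python3 - <<'E'
from ang import *
snap('wrist','w34.png')
im=cv2.imread('pics/w34.png');cv2.imwrite('pics/c34.png',cv2.resize(im[140:250,250:390],None,fx=5.5,fy=5.5,interpolation=cv2.INTER_CUBIC))
O=readout.read_state()['orientation'];print('ptr by tool',np.degrees(np.arctan2(O[1,1],O[0,1]))+180)
E
```

```text
ptr by tool 66.03305803782712
```

View pics/c34.png

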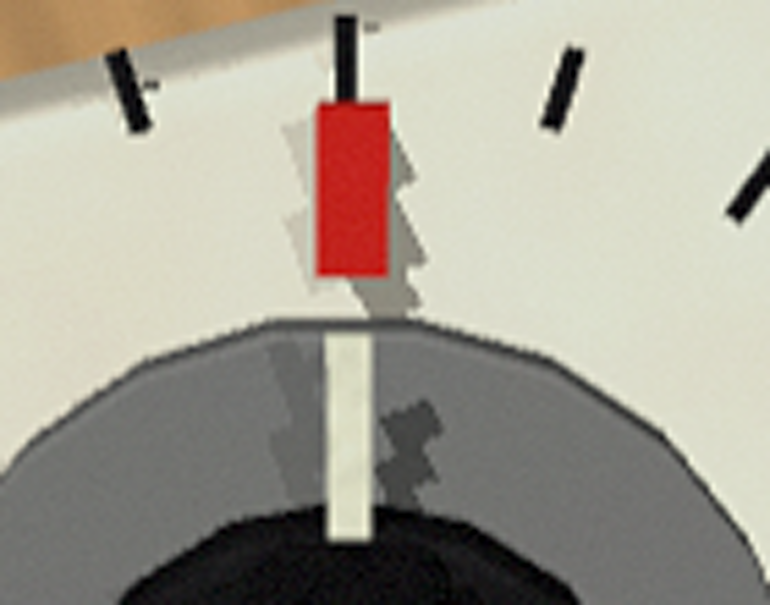

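Pointer (column 350) and clip (353) are lined up. I'll release, rise straight up and recheck.

play_rows:
  increments:
    - {"dx":0,"dy":0,"dz":0,"rx":0,"ry":0,"rz":0}
    - {"dx":0,"dy":0,"dz":0,"rx":0,"ry":0,"rz":0}
    - {"dx":0,"dy":0,"dz":0,"rx":0,"ry":0,"rz":0}
  gripper: 50

```text
t: 57.75
position: [0.5089, -0.3259, 0.2445]
orientation: [[0.914, -0.405, -0.001], [-0.405, -0.914, -0.003], [-0.0, 0.004, -1.0]]
wrist_force: [-0.2, 0.2, 0.4]
width: 0.0428
```

play_rows:
  increments:
    - {"dx":0,"dy":0,"dz":-1.5,"rx":0,"ry":0,"rz":0}
    - {"dx":0,"dy":0,"dz":-2.5,"rx":0,"ry":0,"rz":0}
    - {"dx":0,"dy":0,"dz":-2.5,"rx":0,"ry":0,"rz":0}
    - {"dx":0,"dy":0,"dz":-1,"rx":0,"ry":0,"rz":0}
    - {"dx":0,"dy":0,"dz":0,"rx":0,"ry":0,"rz":0}
    - {"dx":0,"dy":0,"dz":0,"rx":0,"ry":0,"rz":0}

```text
t: 58.35
position: [0.5093, -0.325, 0.3253]
orientation: [[0.915, -0.404, -0.0], [-0.404, -0.915, -0.003], [0.001, 0.003, -1.0]]
wrist_force: [-0.0, 0.3, -0.7]
width: 0.0426
```

```bash
python3 - <<'E'
from ang import *
go((.5088,-.326,.33),None)
snap('wrist','w35.png')
im=cv2.imread('pics/w35.png');cv2.imwrite('pics/c35.png',cv2.resize(im[120:300,230:420],None,fx=4,fy=3.3,interpolation=cv2.INTER_CUBIC))
E
```

```text
t 58.4 pos [ 0.5093 -0.325   0.3253] w 0.0426 F [-0.   0.3 -0.7]
 shift now-frame cm [-0.    0.11 -0.47]  in target-frame cm [-0.    0.11 -0.47]  rotvec [0. 0. 0.]
```

View pics/w35.png

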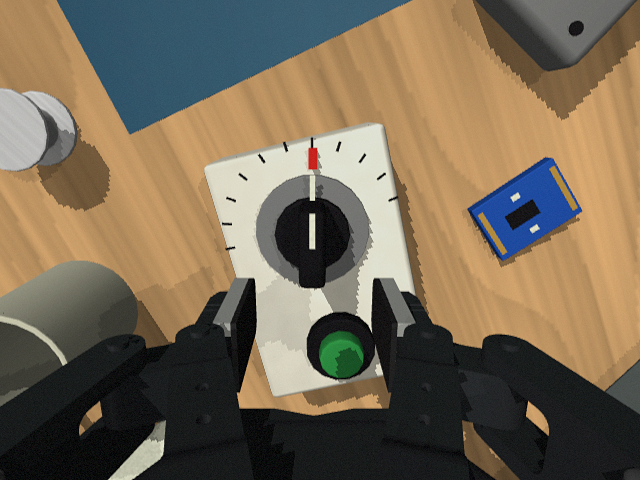

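View pics/c35.png

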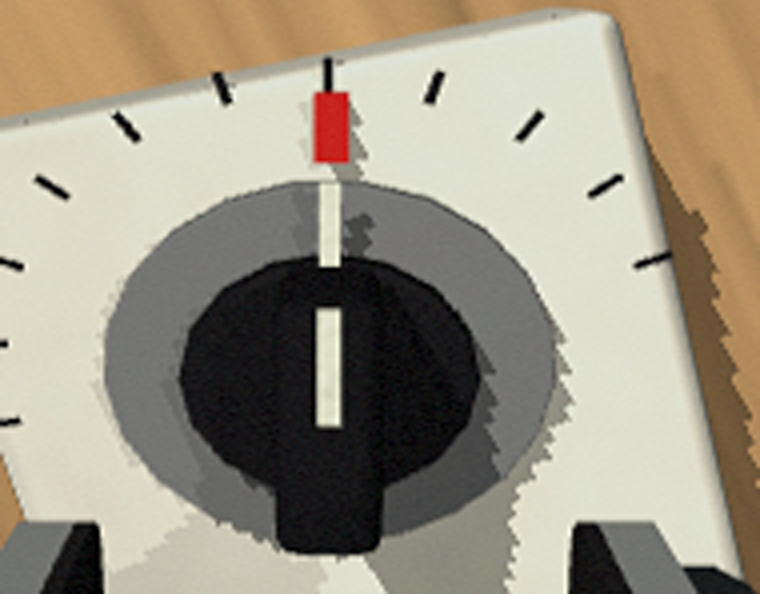

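```bash
python3 - <<'E'
from h import *
for z in (.068,): print(onz('w35.png',(342,354),z))
O=readout.read_state()['orientation']
go((.495,-.4025,.275),None)
go((.495,-.4025,.275),Rd(np.arctan2(O[1,1],O[0,1])))
E
```

```text
[ 0.49601978 -0.40114445  0.068     ]
t 58.4 pos [ 0.5093 -0.325   0.3251] w 0.0427 F [ 0.5 -0.1  0. ]
 shift now-frame cm [1.82 7.65 5.04]  in target-frame cm [1.82 7.65 5.04]  rotvec [0. 0. 0.]
t 58.4 pos [ 0.5093 -0.325   0.3251] w 0.0427 F [ 0.5 -0.1  0. ]
 shift now-frame cm [1.82 7.65 5.04]  in target-frame cm [1.83 7.66 5.01]  rotvec [ 0.003 -0.001  0.   ]
```

play_rows:
  increments:
    - {"dx":0.5,"dy":2,"dz":0,"rx":0.003,"ry":0,"rz":0}
    - {"dx":0.5,"dy":2.2,"dz":0,"rx":0,"ry":0,"rz":0}
    - {"dx":0.5,"dy":2,"dz":0,"rx":0,"ry":0,"rz":0}
    - {"dx":0.2,"dy":0.8,"dz":0,"rx":0,"ry":0,"rz":0}
    - {"dx":0,"dy":0,"dz":1,"rx":0,"ry":0,"rz":0}
    - {"dx":0,"dy":0,"dz":1.5,"rx":0,"ry":0,"rz":0}
    - {"dx":0,"dy":0,"dz":1.2,"rx":0,"ry":0,"rz":0}
    - {"dx":0,"dy":0,"dz":0.5,"rx":0,"ry":0,"rz":0}
    - {"dx":0,"dy":0,"dz":0,"rx":0,"ry":0,"rz":0}
  gripper: 0

```text
t: 59.3
position: [0.4962, -0.3917, 0.2702]
orientation: [[0.917, -0.398, -0.009], [-0.398, -0.917, 0.01], [-0.013, -0.006, -1.0]]
wrist_force: [0.2, 0.1, -0.1]
width: -0.0001
```

```bash
python3 - <<'E'
from h import *
O=readout.read_state()['orientation']
go((.4953,-.402,.241),Rd(np.arctan2(O[1,1],O[0,1])))
E
```

```text
t 59.3 pos [ 0.4962 -0.3917  0.2702] w -0.0001 F [ 0.2  0.1 -0.1]
 shift now-frame cm [0.37 1.   2.91]  in target-frame cm [0.33 0.98 2.92]  rotvec [-0.0059  0.0126  0.    ]
```

play_rows:
  increments:
    - {"dx":0.3,"dy":0.7,"dz":0,"rx":-0.006,"ry":0.012,"rz":0}
    - {"dx":0,"dy":0.2,"dz":0.8,"rx":0,"ry":0,"rz":0}
    - {"dx":0,"dy":0,"dz":1,"rx":0,"ry":0,"rz":0}
    - {"dx":0,"dy":0,"dz":0.3,"rx":0,"ry":0,"rz":0}
    - {"dx":0,"dy":0,"dz":0,"rx":0,"ry":0,"rz":0}

```text
t: 59.8
position: [0.496, -0.4015, 0.2483]
orientation: [[0.918, -0.397, 0.002], [-0.397, -0.918, -0.002], [0.002, 0.001, -1.0]]
wrist_force: [-0.6, -0.2, -0.8]
width: 0.0003
```

```bash
python3 - <<'E'
from h import *
O=readout.read_state()['orientation']
go((.4953,-.402,.241),Rd(np.arctan2(O[1,1],O[0,1])))
snap('wrist','w36.png')
E
```

```text
t 59.8 pos [ 0.496  -0.4015  0.2483] w 0.0003 F [-0.6 -0.2 -0.8]
 shift now-frame cm [-0.05  0.08  0.73]  in target-frame cm [-0.04  0.08  0.73]  rotvec [ 0.0009 -0.0023  0.    ]
```

View pics/w36.png

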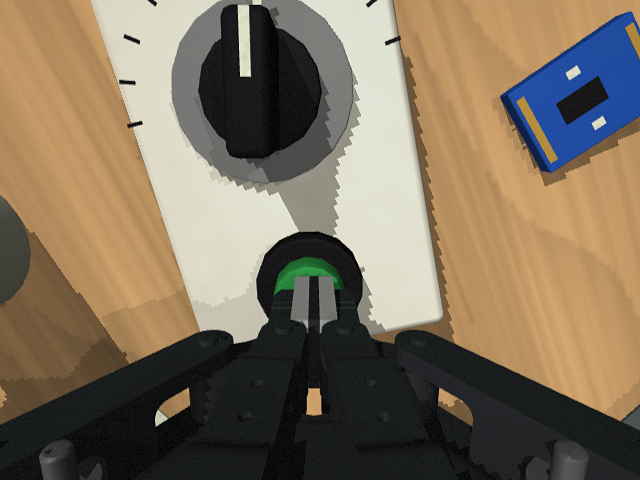

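The closed tips are centred over the green cap. Now the press.

play_rows:
  increments:
    - {"dx":0,"dy":0.05,"dz":0.4,"rx":0,"ry":0,"rz":0}
    - {"dx":0,"dy":0,"dz":0.3,"rx":0,"ry":0,"rz":0}
    - {"dx":0,"dy":0,"dz":0.3,"rx":0,"ry":0,"rz":0}

```text
t: 60.15
position: [0.4962, -0.402, 0.2395]
orientation: [[0.918, -0.397, 0.003], [-0.397, -0.918, -0.003], [0.004, 0.001, -1.0]]
wrist_force: [-1.9, 2.2, 10.9]
width: -0.0003
```

play_rows:
  increments:
    - {"dx":0,"dy":0,"dz":0.3,"rx":0,"ry":0,"rz":0}
    - {"dx":0,"dy":0,"dz":0.3,"rx":0,"ry":0,"rz":0}

```text
t: 60.35
position: [0.4963, -0.4018, 0.2391]
orientation: [[0.918, -0.397, 0.004], [-0.397, -0.918, -0.005], [0.006, 0.003, -1.0]]
wrist_force: [-13.0, 9.2, 28.1]
width: 0.0001
```

```bash
python3 - <<'E'
from h import *
go((.4953,-.402,.239),None)
snap('wrist','w37.png');snap('scene','s37.png')
s=cv2.imread('pics/s37.png');cv2.imwrite('pics/s37c.png',cv2.resize(s[200:320,110:230],None,fx=5,fy=5,interpolation=cv2.INTER_CUBIC))
E
```

```text
t 60.4 pos [ 0.4963 -0.4018  0.2391] w 0.0001 F [-13.    9.2  28.1]
 shift now-frame cm [-0.08  0.05  0.01]  in target-frame cm [-0.08  0.05  0.01]  rotvec [0. 0. 0.]
```

View pics/w37.png

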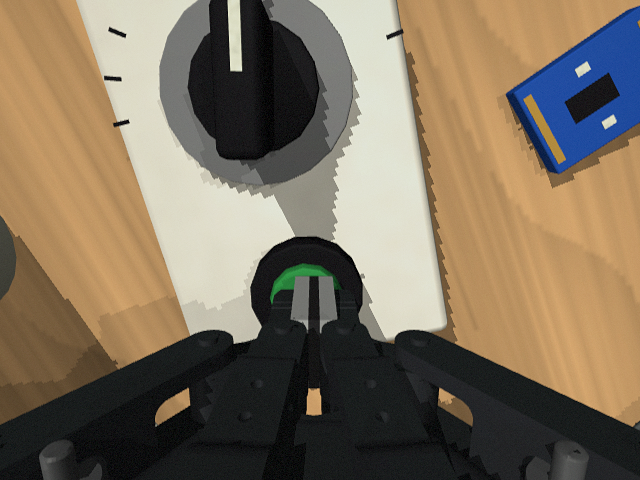

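View pics/s37c.png

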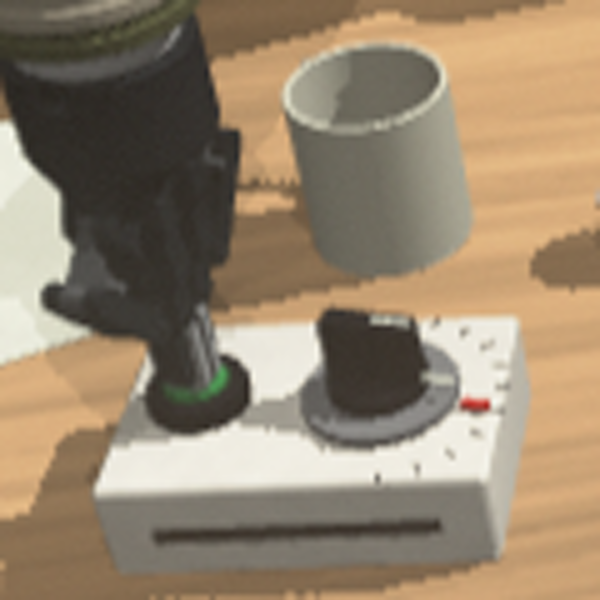

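Force rose to 28 N and the green cap looks flush with the collar. I'll back off in small steps and watch force against height to confirm the full stroke.

play_rows:
  increments:
    - {"dx":0,"dy":0,"dz":-0.1,"rx":0,"ry":0,"rz":0}

```text
t: 60.55
position: [0.4961, -0.4017, 0.2415]
orientation: [[0.918, -0.397, 0.005], [-0.397, -0.918, -0.005], [0.006, 0.003, -1.0]]
wrist_force: [-2.6, 1.1, 3.9]
width: 0.0
```

play_rows:
  increments:
    - {"dx":0,"dy":0,"dz":-0.1,"rx":0,"ry":0,"rz":0}

```text
t: 60.65
position: [0.4961, -0.4016, 0.2433]
orientation: [[0.918, -0.397, 0.005], [-0.397, -0.918, -0.006], [0.007, 0.003, -1.0]]
wrist_force: [-1.0, 0.7, 1.9]
width: -0.0
```

play_rows:
  increments:
    - {"dx":0,"dy":0,"dz":-0.1,"rx":0,"ry":0,"rz":0}

```text
t: 60.75
position: [0.4961, -0.4016, 0.2445]
orientation: [[0.918, -0.397, 0.005], [-0.397, -0.918, -0.006], [0.007, 0.004, -1.0]]
wrist_force: [-1.7, 0.9, 1.5]
width: 0.0001
```

play_rows:
  increments:
    - {"dx":0,"dy":0,"dz":-0.1,"rx":0,"ry":0,"rz":0}

```text
t: 60.85
position: [0.4961, -0.4016, 0.2454]
orientation: [[0.918, -0.397, 0.005], [-0.397, -0.918, -0.006], [0.007, 0.004, -1.0]]
wrist_force: [-0.8, 0.6, 1.4]
width: 0.0
```

play_rows:
  increments:
    - {"dx":0,"dy":0,"dz":-0.1,"rx":0,"ry":0,"rz":0}

```text
t: 60.95
position: [0.4961, -0.4016, 0.2461]
orientation: [[0.918, -0.397, 0.005], [-0.397, -0.918, -0.006], [0.007, 0.004, -1.0]]
wrist_force: [-0.8, -0.2, -1.1]
width: 0.0002
```

play_rows:
  increments:
    - {"dx":0,"dy":0,"dz":-0.1,"rx":0,"ry":0,"rz":0}

```text
t: 61.05
position: [0.4961, -0.4016, 0.2467]
orientation: [[0.918, -0.397, 0.005], [-0.397, -0.918, -0.006], [0.007, 0.003, -1.0]]
wrist_force: [-0.4, 0.0, -0.7]
width: -0.0
```

play_rows:
  increments:
    - {"dx":0,"dy":0,"dz":-0.1,"rx":0,"ry":0,"rz":0}

```text
t: 61.15
position: [0.4961, -0.4016, 0.2474]
orientation: [[0.918, -0.397, 0.005], [-0.397, -0.918, -0.005], [0.006, 0.003, -1.0]]
wrist_force: [-0.6, 0.3, -0.8]
width: 0.0002
```

play_rows:
  increments:
    - {"dx":0,"dy":0,"dz":-0.1,"rx":0,"ry":0,"rz":0}

```text
t: 61.25
position: [0.496, -0.4016, 0.2481]
orientation: [[0.918, -0.397, 0.004], [-0.397, -0.918, -0.005], [0.006, 0.003, -1.0]]
wrist_force: [0.5, 0.1, -0.2]
width: 0.0001
```

The spring force fades from about 5 N to zero over roughly 6 mm (0.2395 → 0.2457), with a hard stop below that. So the button went fully down and came back up. I'll retreat and take the final checks.

play_rows:
  increments:
    - {"dx":0,"dy":0,"dz":-2,"rx":0,"ry":0,"rz":0}
    - {"dx":0,"dy":0,"dz":-3,"rx":0,"ry":0,"rz":0}
    - {"dx":0,"dy":0,"dz":-4,"rx":0,"ry":0,"rz":0}
    - {"dx":0,"dy":0,"dz":-4,"rx":0,"ry":0,"rz":0}
    - {"dx":0,"dy":3,"dz":-3,"rx":0,"ry":0,"rz":0}
    - {"dx":-2,"dy":4,"dz":0,"rx":0,"ry":0,"rz":0}
    - {"dx":-3,"dy":4,"dz":0,"rx":0,"ry":0,"rz":0}
    - {"dx":-3,"dy":4,"dz":0,"rx":0,"ry":0,"rz":0}
    - {"dx":-1,"dy":2,"dz":0,"rx":0,"ry":0,"rz":0}
    - {"dx":0,"dy":0,"dz":0,"rx":0,"ry":0,"rz":0}
    - {"dx":0,"dy":0,"dz":0,"rx":0,"ry":0,"rz":0}

```text
t: 62.35
position: [0.3416, -0.5241, 0.4134]
orientation: [[0.92, -0.392, 0.004], [-0.392, -0.92, -0.004], [0.005, 0.002, -1.0]]
wrist_force: [0.2, 0.9, -0.2]
width: -0.0002
```

```bash
python3 - <<'E'
from h import *
go((.4953,-.402,.239),None)
snap('top','tF.png');snap('scene','sF.png')
s=cv2.imread('pics/sF.png');a=cv2.resize(s[170:300,380:520],(420,390),interpolation=cv2.INTER_CUBIC);b=cv2.resize(s[235:325,115:225],(380,390),interpolation=cv2.INTER_CUBIC)
cv2.imwrite('pics/sFc.png',np.hstack([a,b]))
E
```

```text
t 62.4 pos [ 0.3416 -0.5241  0.4134] w -0.0002 F [ 0.2  0.9 -0.2]
 shift now-frame cm [  9.27 -17.3   17.45]  in target-frame cm [  9.27 -17.3   17.45]  rotvec [0. 0. 0.]
```

View pics/tF.png

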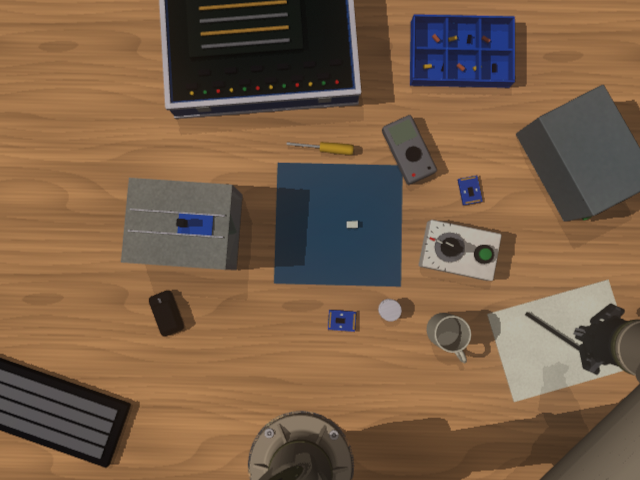

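View pics/sFc.png

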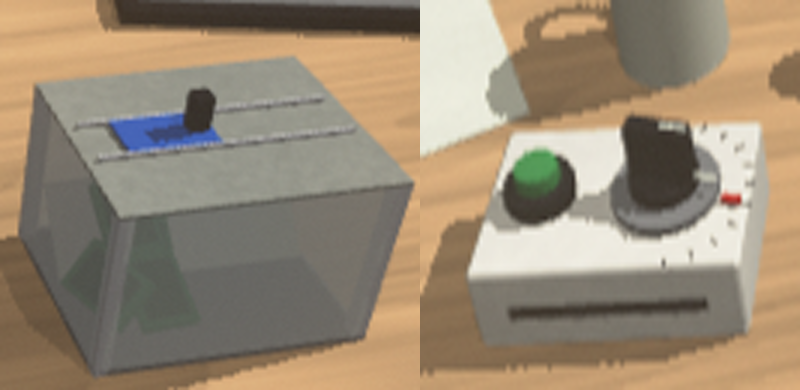

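The mat is empty except for the eraser, the shutter is shut, the pointer is on the clip, the button is up and the other things have not moved. Handing in.

```bash
python3 -c "
from cell import job_done
print(job_done())"
```

```text
the job is handed in; nothing more can be done
None
```

The job is done and handed in at about 62 s of the 210 s. I did it in the order asked:
- **Shutter and modules:** I slid the shutter open to its stop and dropped all four green modules through the slot at about 60° to the lid. I then slid the shutter shut to its stop. One module was knocked about 36 mm aside before I picked it up; I measured it again and gripped it at its new place.
- **Dial:** I turned it clockwise by about 83° to the red clip.
- **Start button:** I pressed it fully down and let it go.

What the last checks showed:
- **Box:** The green modules can be seen inside the box. The mat holds only the eraser, and the shutter covers the slot completely.
- **Dial:** After I let go, the pointer and clip lined up within about 0.5° in the wrist picture.
- **Button:** I felt a hard stop, and the spring force faded to zero over about 6 mm as I backed off. The cap is up again.
- **Other things:** The remaining items, including the blue look-alikes, look unmoved in the top view.

Three readings disagreed:
- **Dial angle:** The first top-view estimate of the pointer was about 7° off from the wrist view, so I used the wrist view.
- **Pointer radius:** The pointer's tip measured 33 mm from the axis, against the stated 36 mm. This does not affect the alignment.
- **Button press:** The press bottomed out with the tool about 4 mm higher than I had calculated, at up to 28 N downward (about 32 N in all), below the 40 N limit.

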